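# Load bearing cups into the leak-test block and clamp them

### The arm

A 6-joint arm with a two-finger parallel gripper is mounted at the origin on the work surface. World frame = base frame: x ahead of the robot, y to its left, z up, the work surface at z = 0. Lengths are in m, angles in rad, forces in N, time in s.
With the tool pointing down it reaches from about 0.375 to 0.9 m from the base axis. Payload 3.1 kg.
Tool frame: the origin (TCP) lies midway between the tips of the shut fingers; the grasp point (between the pads) lies 19 mm behind it (grip_depth is the distance from the TCP to the grasp point, in m); y points along the fingers, z is the direction in which the jaws open and shut, and the axes are right-handed (so a half turn about y gives the same grasp; the last joint's range is limited). The gripper opens to 85 mm and grips with 20 to 120 N. Pads are 22 mm wide; open, the fingers measure 114 mm over their backs; the gripper's body (76 mm by 85 mm) begins 54 mm behind the grasp point. The pads swing forward as they close: fully open they stand 13 mm farther back than shut.
Start: joints at [-1.349, 0.527, 1.433, -0, 1.181, -0.178], TCP at [0.244, -0.575, 0.231] pointing down, gripper open.
Joint ranges: [-3.08, 3.08], [-0.75, 2.2], [0.22, 2.44], [-1.43, 4.57], [0, 2.65], [-2.85, 2.85]. Speed limits (rad/s): [2.79, 2.79, 3.14, 3.14, 3.14, 3.14].

### API

Orientations are given as a unit quaternion [x, y, z, w].
In Python, from station import sense, snapshot, camera_model, sign_off, grip_depth gives the robot as it stands.
- The arm moves only by the tool play_rows, never from a script. Its argument "deltas" is a list of rows, each a list of 6 numbers: the shift along the tool's x, y, z in m, then the turn, a rotation vector about the tool's x, y, z in rad. A call has 1 to 12 rows; each row is the pose to reach, as a shift and turn from the pose commanded when the call began, along the tool's axes at that moment; what a row does not reach only later rows make up. A row lasts 1/10 s, in which the tool goes at most 50 mm and 8.59 degrees, less where a joint would pass 70% of its speed; a pose out of reach is approached as far as the arm can. A call with a gripper value outside its range is refused whole. "gripper" is the finger opening in m, from 0 to 0.0854, set as the call begins (left out, the last holds). The fingers move at their own pace and stop on an object; "force" is the grip in N (left out, the last holds). Time passes only in rows, so rows that repeat a pose let the fingers close. It gives the time, the measured TCP pose, the force and the opening at its end, in the units of the state.
- sense(): the state, without advancing time (a new reading comes with each control period).
- snapshot(name): name is "scene" or "top"; returns the picture (420x560x3 uint8, red, green, blue); there is no depth.
- camera_model(name): a dict with "fx", "fy", "cx", "cy" (pixels), "distortion" ([k1, k2, p1, p2, k3] as OpenCV has them; the pictures are not rectified), "camera_from_world" (4x4, takes a point from world to camera coordinates). Camera axes: x right, y up, looking along -z (the intrinsics and any distortion apply to the point x, -y, -z); pixel columns grow to the right and rows downward; lengths in m; the calibration is good to about 2 mm. A picture is of the moment at which its call begins. camera_model takes no time and is no camera call.
- sign_off(): hands the job in, once; it reports no verdict.
The state is a dict: "t": time; "q": joint angles; "qd": joint speeds; "tau": joint torques, N m; "tcp_pos": TCP position; "tool_rot": TCP orientation; "force": force on the tool from outside, world axes, zero at the start; "ft_torque": the same for the moment, N m; "finger_gap": opening from 0.0 (shut) to 1.0 (fully open).
Only numpy, scipy, OpenCV 4.12 (cv2) and the standard library are available. Lean on these libraries where they do the work, as an engineer would, in place of code of your own. Each camera call takes 0.05 s, during which the arm holds its last target.

### The job

Load the leak-test block: swing its clamp open by the ball lever, then take the bearing cups off the sloped wheel lane, always the one at the front, and work each one down into a free socket with a twist until its collar sits flush on the block, since a straight push just sticks in the rubber seal. When every cup is fully home, swing the clamp shut over them, and leave the other things on the bench where they are.

Things in the scene. Friction and masses are not known exactly. Their poses are not given: they have to be found in the camera images.
- cup1: bearing cup of bare aluminium, 0.15 to 0.25 kg: round body 46 mm diameter, 28 mm tall, above it a round collar 58 mm diameter, 28 mm tall (56 mm in all), with a pocket 47 mm wide, 14 mm deep in its top. Origin: centre of the underside; z along its axis to the open top. Grip it by the collar. Starts in the sloped lane, nearest the front stop.
- cup2: a second cup just like cup1, origin and axes alike; starts in the lane behind cup1.
- cup3: a third cup just like cup1, origin and axes alike; starts in the lane behind cup2, or is absent (None).
- block: leak-test block, fixed: aluminium, 110 x 290 mm, top face 54 mm above the bench, three open sockets in a row along its y, 98 mm apart, brass ports and a gauge on its front. Origin on the bench under its middle, x points from its front (where the ball lever is when shut) to its back, z up. Hinge brackets 100 mm high stand at its ends (x = +55, y = +-158 mm).
- socket0 (a point): socket at the block's y = -98 mm: the point on its axis where the underside centre of a fully home cup lies, 28 mm below the block's top face; axes as the block's. Bore 49 mm wide, 32 mm deep: a cup stops when its collar lands on the top face. Three black sprung lips inside: a cup meets their slick lead-in about 6 to 8 mm below the top face, their rubber about 14 mm below it, 14 mm from home.
- socket1 (a point): middle socket, like socket0 in all. The rubber holds a cup pushed straight against 22 to 36 N; while the cup is turned at about 0.8 rad/s and sinks at 3 mm/s, 3 to 15 N is enough (more turn per mm, less force). The lead-in takes up to 25 N straight, half of it turning. Turning takes up to 1.2 N m, so grip firmly (40 N or more). Either way round, or to and fro, is equally good.
- socket2 (a point): socket at the block's y = +98 mm, like socket0 in all.
- clamp (a joint): hinge of the clamp yoke: 0 = shut (steel pressure bar lying 1 mm over the rims of seated cups), grows as it swings up and back, 2.75 rad = fully open, leaning back behind the block. Stiff hinge: it stays where it is left; moving it takes about 2 to 5 N at the ball. A cup that stands proud keeps it from shutting. Starts shut or up to 0.25 rad ajar.
- clamp_ball (a point): centre of the black ball knob (25 mm) at the end of the clamp's lever, a 10 mm rod from the ball to the middle of the pressure bar; 122 mm from the hinge axis. Shut: in front of the block (block x = -67 mm), 86 mm above the bench; fully open: block x = +168 mm, 133 mm above the bench. It can be pinched from above at every angle and turns between the fingers.
- clamp_hinge (a point): middle of the clamp's hinge axis, which runs along the block's y: block x = +55 mm, 86.5 mm above the bench; axes as the block's. The pressure bar, 18 mm wide, is 55 mm from the axis, its two arms at y = +-141 mm, nothing else between them; fully open the clamp leaves the sockets clear from above.
- rack: small aluminium gravity rack, fixed, 210 mm deep, 160 mm wide: at its y = +42 mm the cups' lane of white skate wheels, beside it (y = -42 mm) a lane with flat end plates that stay there. Its x axis is level and points to the high end, away from the low front; z up. Origin on the bench, 34 mm behind the front.
- lane_front (a point): point on the wheel plane of the cups' lane, on its centre line, 50 mm above the bench, 4.5 mm up-slope of the front cup's resting place; axes as the rack's. The lane rises 0.157 rad (9 degrees) along the rack's x and the cups lean by that. Side guides reach 20 mm, the front stop 14 mm above the wheels, below the collars. Cups stand 58 mm apart and roll forward when the front one is taken.
- steel_ring: thick dark steel ring 84 mm wide, 28 mm high, on the bench; not to be moved. Origin under its centre.
- flange: aluminium flange 96 mm wide with a steel boss, 20 mm high, on the bench; not to be moved. Origin under its centre.
- tape_roll: roll of tape 76 mm wide, 24 mm high, on the bench; not to be moved. Origin under its centre.
- driver: screwdriver with black handle lying on the bench; not to be moved.
- spanner: steel spanner lying on the bench; not to be moved.
- cup4: a cup just like cup1, left in the middle socket from before, fully home, at the start; or absent (None), and then that socket is free. Exactly one of cup3 and cup4 is there: three cups and three sockets in all.

How it is judged:
On the way, in this order (a step that is already met when the one before it is completed fails the run):
1. the clamp is swung open (past 2.2 rad) (value of joint clamp above 2.2 rad), for 0.2 s.
2. the first cup, standing in a socket and still 2.5 to 12 mm from home, is being turned (faster than 0.15 rad/s) (((z of cup1 in the frame of block between 0.0285 and 0.038 m and horizontal distance between cup1 and socket1 below 0.105 m and angular speed of cup1 above 0.15 rad/s) or (z of cup2 in the frame of block between 0.0285 and 0.038 m and horizontal distance between cup2 and socket1 below 0.105 m and angular speed of cup2 above 0.15 rad/s) or (z of cup3 in the frame of block between 0.0285 and 0.038 m and horizontal distance between cup3 and socket1 below 0.105 m and angular speed of cup3 above 0.15 rad/s))), for 0.2 s.
3. the last cup, in its socket and still 2.5 to 12 mm from home, is being turned likewise, all the others being home ((((z of cup1 in the frame of block between 0.0285 and 0.038 m and horizontal distance between cup1 and socket1 below 0.105 m and angular speed of cup1 above 0.15 rad/s) and (z of cup2 in the frame of block between 0.02 and 0.0285 m and horizontal distance between cup2 and socket1 below 0.105 m and angle between cup2's own z axis and vertical below 0.06 rad) and (z of cup3 in the frame of block between 0.02 and 0.0285 m and horizontal distance between cup3 and socket1 below 0.105 m and angle between cup3's own z axis and vertical below 0.06 rad) and (z of cup4 in the frame of block between 0.02 and 0.0285 m and horizontal distance between cup4 and socket1 below 0.105 m and angle between cup4's own z axis and vertical below 0.06 rad)) or ((z of cup2 in the frame of block between 0.0285 and 0.038 m and horizontal distance between cup2 and socket1 below 0.105 m and angular speed of cup2 above 0.15 rad/s) and (z of cup1 in the frame of block between 0.02 and 0.0285 m and horizontal distance between cup1 and socket1 below 0.105 m and angle between cup1's own z axis and vertical below 0.06 rad) and (z of cup3 in the frame of block between 0.02 and 0.0285 m and horizontal distance between cup3 and socket1 below 0.105 m and angle between cup3's own z axis and vertical below 0.06 rad) and (z of cup4 in the frame of block between 0.02 and 0.0285 m and horizontal distance between cup4 and socket1 below 0.105 m and angle between cup4's own z axis and vertical below 0.06 rad)) or ((z of cup3 in the frame of block between 0.0285 and 0.038 m and horizontal distance between cup3 and socket1 below 0.105 m and angular speed of cup3 above 0.15 rad/s) and (z of cup1 in the frame of block between 0.02 and 0.0285 m and horizontal distance between cup1 and socket1 below 0.105 m and angle between cup1's own z axis and vertical below 0.06 rad) and (z of cup2 in the frame of block between 0.02 and 0.0285 m and horizontal distance between cup2 and socket1 below 0.105 m and angle between cup2's own z axis and vertical below 0.06 rad) and (z of cup4 in the frame of block between 0.02 and 0.0285 m and horizontal distance between cup4 and socket1 below 0.105 m and angle between cup4's own z axis and vertical below 0.06 rad)))), for 0.2 s.
4. every cup is home in a socket (collar within 2.5 mm of the block's top, upright) while the clamp is still open (z of cup1 in the frame of block between 0.02 and 0.0285 m and horizontal distance between each of cup1, cup2, cup3, cup4 and socket1 below 0.105 m and angle between each of cup1, cup2, cup3, cup4's own z axis and vertical below 0.06 rad and z of cup2 in the frame of block between 0.02 and 0.0285 m and z of cup3 in the frame of block between 0.02 and 0.0285 m and z of cup4 in the frame of block between 0.02 and 0.0285 m and value of joint clamp above 1.2 rad), for 0.2 s.
5. the clamp is swung shut (below 0.08 rad) over the cups, all still home (z of cup1 in the frame of block between 0.02 and 0.0285 m and horizontal distance between each of cup1, cup2, cup3, cup4 and socket1 below 0.105 m and angle between each of cup1, cup2, cup3, cup4's own z axis and vertical below 0.06 rad and z of cup2 in the frame of block between 0.02 and 0.0285 m and z of cup3 in the frame of block between 0.02 and 0.0285 m and z of cup4 in the frame of block between 0.02 and 0.0285 m and value of joint clamp below 0.08 rad), for 0.2 s.
At the end, for the whole second after the job is handed in: Every cup stands in a socket of its own with its collar down on the block (collar within 2.5 mm of the block's top face, that is the cup's origin at most 28.5 mm above the bench, and its axis within 0.06 rad of upright), at rest, and the clamp is shut over them (joint below 0.08 rad) (all of step 5 and linear speed of each of cup1, cup2, cup3, cup4 below 0.02 m/s); the robot touches nothing.
It fails at once if the steel ring, flange, tape roll, screwdriver or spanner is shifted by more than 30 mm (distance of any of steel_ring, flange, tape_roll, driver, spanner from where it was at the start of the episode above 0.03 m).
It fails at once if cup2 is lifted out of the lane (60 mm above its front) while cup1 still stands before it at the front stop (distance between cup1 and lane_front below 0.02 m and z of cup2 in the frame of lane_front above 0.06 m and horizontal distance between cup2 and lane_front below 0.16 m).
It fails at once if cup3, where there is one (and so no cup4), is lifted out of the lane while cup1 or cup2 still stands at the front stop (height (world z) of cup4 above 1 m and ((distance between cup1 and lane_front below 0.02 m and z of cup3 in the frame of lane_front above 0.06 m and horizontal distance between cup3 and lane_front below 0.16 m) or (distance between cup2 and lane_front below 0.02 m and z of cup3 in the frame of lane_front above 0.06 m and horizontal distance between cup3 and lane_front below 0.16 m))).
Of cup3, cup4 only 1 to 1 are there at a start; the rules pass over those that are not, and their reading is None.
At some moment in a run one of cup1, cup2, cup3 may be knocked a few centimetres aside while the robot is not near it.
Once in a run the grip may slacken for a moment while it holds something.
It also fails if it takes over 210 s, if anything falls off the work surface, if the arm or the gripper's body presses on something with over 40 N, if the wrist force passes 120 N, or if a joint passes its speed limit or range.

## Working session

There is one attempt and no reset: what is moved stays moved. The work goes in short steps, Python scripts to look and compute and a tool call to move; the robot and the scene stay as the last step left them, time stands still between calls to the robot, and variables do not carry over. Pictures are saved under pics/ and viewed, and the job is handed in when it is done.

Besides the shell and the picture viewer there is one more tool, called after "Emit:" by a JSON object that holds its "fn" and its "kwargs". play_rows: Moves the arm, as the interface text tells. Its arguments: {"type":"object","properties":{"deltas":{"type":"array"},"gripper":{"type":"number"},"force":{"type":"number"}},"required":["deltas"]}

```bash
ls; mkdir -p pics
python3 - <<'E'
from station import *
import cv2,numpy as np
s=sense();print(s)
print(grip_depth if not callable(grip_depth) else grip_depth())
for n in("scene","top"):
    cv2.imwrite(f"pics/{n}0.png",snapshot(n)[:,:,::-1]); m=camera_model(n);print(n,m)
E
```

```text
pics
{'t': 0.0, 'q': array([-1.34848860e+00,  5.28468847e-01,  1.43388434e+00,  1.87530053e-05,
        1.18138762e+00, -1.78466621e-01]), 'qd': array([-5.13232216e-04, -1.92255321e-03, -1.92173322e-05,  2.69038868e-04,
       -7.75081577e-04,  1.91798077e-03]), 'tau': array([-7.92678247e-05, -4.42350054e+01, -1.78025132e+01, -3.14918962e-04,
        8.33515311e-03, -8.58371124e-06]), 'tcp_pos': array([ 0.24372603, -0.57475701,  0.23033768]), 'tool_rot': array([-0.1407567 ,  0.69371682, -0.69219794,  0.14073567]), 'force': array([-0.4308714 , -0.31240177,  0.35027607]), 'ft_torque': array([ 0.03370283, -0.00668859,  0.02439454]), 'finger_gap': 0.9967727156991262}
0.0187
scene {'fx': 485.99646501283274, 'fy': 485.99646501283274, 'cx': 287.7662920539874, 'cy': 212.558827316346, 'distortion': array([-0.09255227,  0.        ,  0.        ,  0.        ,  0.        ]), 'camera_from_world': array([[ 0.26764544,  0.96351114, -0.00349405, -0.15606937],
       [-0.69950282,  0.19680015,  0.68699746,  0.33060776],
       [ 0.66261733, -0.18142764,  0.72665142, -2.02335133],
       [ 0.        ,  0.        ,  0.        ,  1.        ]])}
top {'fx': 523.3466671964103, 'fy': 523.3466671964103, 'cx': 280.50698274502366, 'cy': 196.83981258855587, 'distortion': array([-0.1393778,  0.       ,  0.       ,  0.       ,  0.       ]), 'camera_from_world': array([[ 0.00595213, -0.99997494, -0.00383396,  0.02328236],
       [ 0.99269969,  0.00544686,  0.12048924, -0.54680731],
       [-0.12046534, -0.00452314,  0.99270723, -1.52886912],
       [ 0.        ,  0.        ,  0.        ,  1.        ]])}
```

View pics/scene0.png

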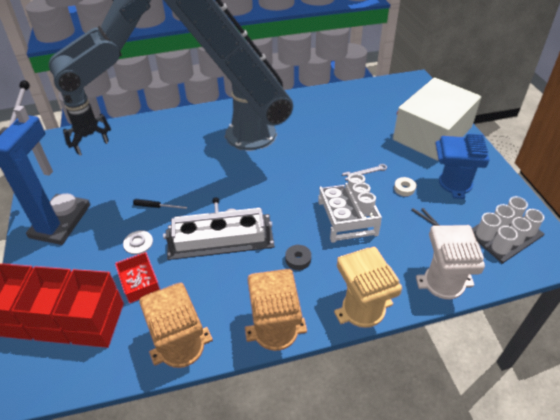

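View pics/top0.png

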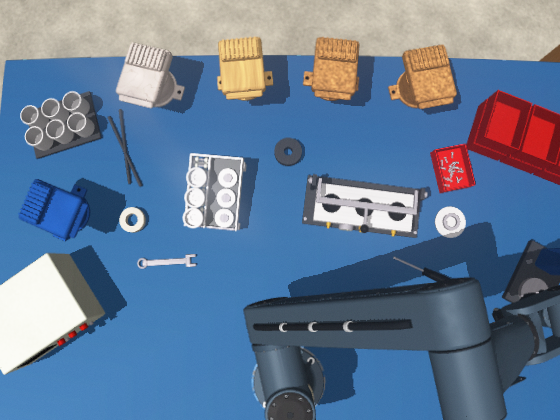

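The top view shows the block near (365,207), with its lever toward the robot and all three sockets dark. The rack is near (213,192). I'll zoom in on both.

Run:
```python
import cv2
t=cv2.imread('pics/top0.png');s=cv2.imread('pics/scene0.png')
a=cv2.resize(t[140:250,170:300],None,fx=4.5,fy=4.5,interpolation=cv2.INTER_CUBIC)
b=cv2.resize(t[160:250,290:440],None,fx=5,fy=5,interpolation=cv2.INTER_CUBIC)
c=cv2.resize(s[165:250,310:420],None,fx=6,fy=6,interpolation=cv2.INTER_CUBIC)
d=cv2.resize(s[190:265,150:290],None,fx=5,fy=5,interpolation=cv2.INTER_CUBIC)
for n,i in zip('abcd',(a,b,c,d)): cv2.imwrite(f'pics/z{n}.png',i)
```

```text
(no output)
```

View pics/za.png

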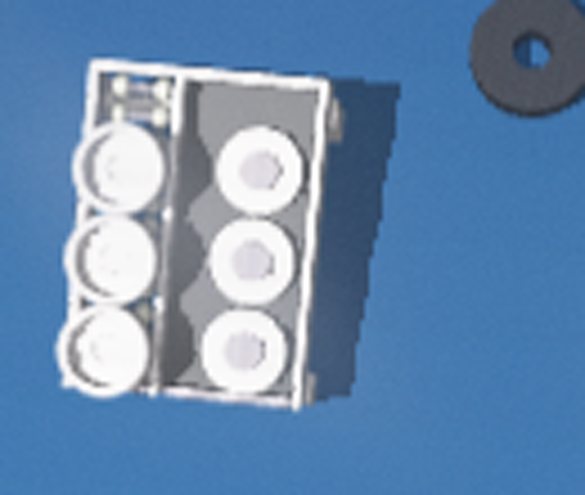

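View pics/zb.png

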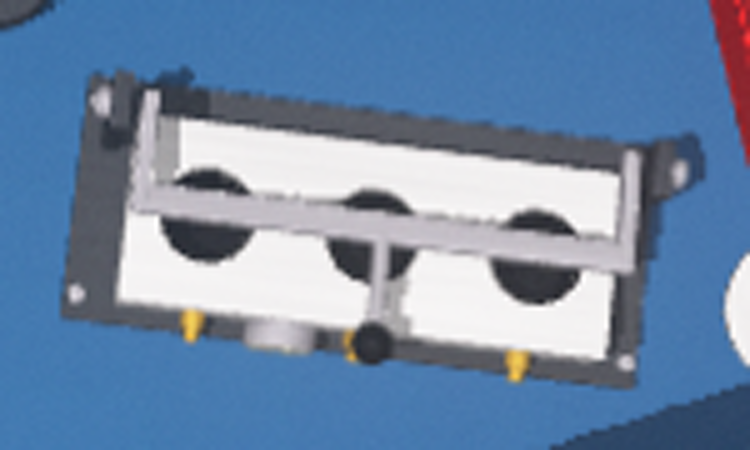

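View pics/zc.png

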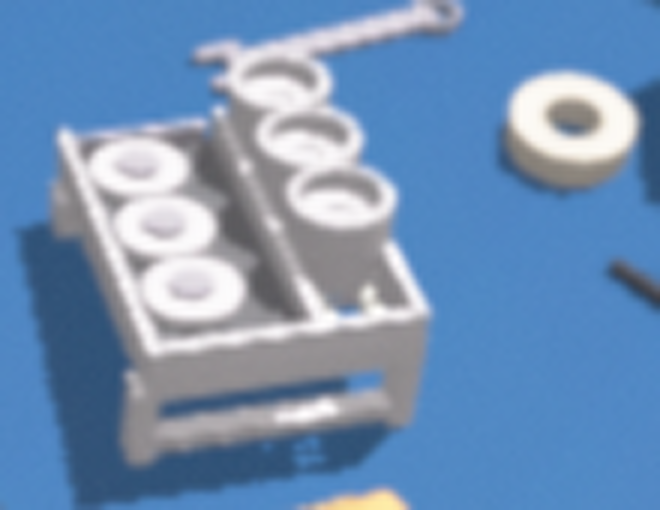

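View pics/zd.png

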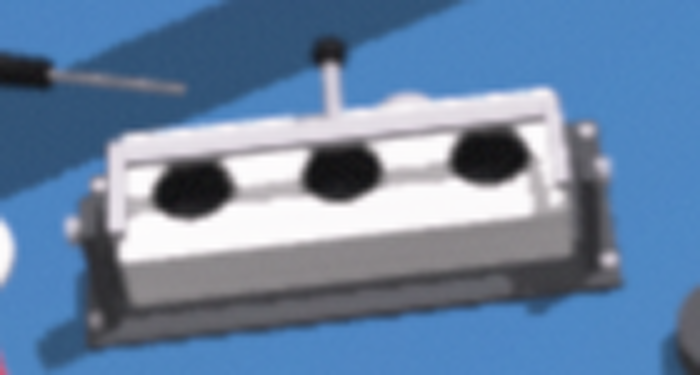

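```bash
cat > h.py <<'E'
from station import *
import cv2,numpy as np
from scipy.spatial.transform import Rotation as R
def K(m): return np.array([[m['fx'],0,m['cx']],[0,m['fy'],m['cy']],[0,0,1.]])
def ray(n,uv):
    m=camera_model(n); T=m['camera_from_world']
    p=cv2.undistortPoints(np.array(uv,float).reshape(-1,1,2),K(m),m['distortion']).reshape(-1,2)
    d=np.c_[p[:,0],-p[:,1],-np.ones(len(p))]@T[:3,:3]
    o=-T[:3,:3].T@T[:3,3]
    return o,d/np.linalg.norm(d,axis=1)[:,None]
def plane(n,uv,z):
    o,d=ray(n,uv); return o+d*((z-o[2])/d[:,2])[:,None]
def proj(n,P):
    m=camera_model(n);T=m['camera_from_world']
    c=np.asarray(P,float).reshape(-1,3)@T[:3,:3].T+T[:3,3]
    c=c*[1,-1,-1]
    return cv2.projectPoints(c,np.zeros(3),np.zeros(3),K(m),m['distortion'])[0].reshape(-1,2)
def tri(u1,u2,n1='top',n2='scene'):
    o1,d1=ray(n1,u1);o2,d2=ray(n2,u2);d1=d1[0];d2=d2[0]
    A=[np.eye(3)-np.outer(d,d) for d in(d1,d2)]
    X=np.linalg.solve(A[0]+A[1],A[0]@o1+A[1]@o2)
    return X,[np.linalg.norm(a@(X-o)) for a,o in zip(A,(o1,o2))]
def shot(n,f):
    i=snapshot(n)[:,:,::-1].copy(); cv2.imwrite(f'pics/{f}.png',i); return i
def zoom(i,x0,y0,x1,y1,k,f): cv2.imwrite(f'pics/{f}.png',cv2.resize(i[y0:y1,x0:x1],None,fx=k,fy=k,interpolation=cv2.INTER_CUBIC))
def todelta(pos,quat):
    s=sense(); r=R.from_quat(s['tool_rot']); q=R.from_quat(quat)
    return r.inv().apply(np.array(pos)-s['tcp_pos']),(r.inv()*q).as_rotvec()
E
python3 - <<'E'
from h import *
t=cv2.imread('pics/top0.png');s=cv2.imread('pics/scene0.png')
def blobs(i,box,f,mn=15):
    x0,y0,x1,y1=box;c=i[y0:y1,x0:x1];m=f(c.astype(int)).astype(np.uint8)
    n,l,st,ce=cv2.connectedComponentsWithStats(m)
    for k in range(1,n):
        if st[k,4]>=mn: print(box,st[k],ce[k]+[x0,y0])
dark=lambda c:(c.max(2)<45)
white=lambda c:(c.min(2)>215)
blobs(t,(300,165,430,245),dark);blobs(s,(160,185,280,260),dark)
print('white');blobs(t,(300,165,430,245),white);blobs(t,(178,145,250,240),white);
X,e=tri((364.6,228.6),(215.6,200));print('ball',X,e)
# block corner guess from top zoom: white face corners
c=np.array([[185,118],[618,172],[605,358],[118,298]])/5+[290,160]
print(plane('top',c,0.054))
c=np.array([[110,62+0]])
print('cups')
cu=np.array([[107,350],[115,260],[123,168]])/4.5+[170,140]
print(plane('top',cu,0.108))
cs=np.array([[343,195],[310,135],[280,80]])/6+[310,165]
for a,b in zip(cu,[[279,80],[310,135],[343,195]]):print(tri(a,np.array(b)/6+[310,165]))
E
```

```text
(160, 185, 280, 260) [81 32 14  9 98] [247.39795918 220.86734694]
(160, 185, 280, 260) [ 52  35  13   9 100] [217.95 224.02]
(160, 185, 280, 260) [22 38 14  9 98] [188.28571429 227.30612245]
white
(300, 165, 430, 245) [ 25  19  89  23 906] [369.62472406 194.51434879]
(300, 165, 430, 245) [ 14  38  50  22 650] [338.05230769 215.00153846]
(300, 165, 430, 245) [ 71  45  41  22 549] [390.29872495 221.36976321]
(178, 145, 250, 240) [   5    9   60   77 1116] [201.91845878 191.14516129]
(178, 145, 250, 240) [ 40  23  19  20 266] [226.90225564 177.5037594 ]
(178, 145, 250, 240) [ 39  44  18  19 256] [225.28125    197.59765625]
(178, 145, 250, 240) [ 37  64  18  20 266] [223.28195489 218.01879699]
ball [ 0.44914457 -0.21300363  0.0980767 ] [np.float64(0.0009778194243933438), np.float64(0.0009778194243932798)]
[[ 0.58430688 -0.1108813   0.054     ]
 [ 0.55359941 -0.36898175  0.054     ]
 [ 0.44309777 -0.35868389  0.054     ]
 [ 0.4774726  -0.07106699  0.054     ]]
cups
[[0.47632493 0.27202678 0.108     ]
 [0.5335527  0.26834583 0.108     ]
 [0.5925817  0.2647683  0.108     ]]
(array([0.47763019, 0.27550566, 0.09892693]), [np.float64(0.00197678153948308), np.float64(0.0019767815394830393)])
(array([0.53430035, 0.27076182, 0.10813357]), [np.float64(0.002507499800688958), np.float64(0.002507499800688906)])
(array([0.59205539, 0.2660264 , 0.11695242]), [np.float64(0.0028292036870474174), np.float64(0.0028292036870475215)])
```

Run:
```python
from h import *
s=sense();r=R.from_quat(s['tool_rot']);np.set_printoptions(precision=4,suppress=True)
print(r.as_matrix(), 'cols x,y,z')
print('gauge',tri(np.array([282,333])/5+[290,160],np.array([405,98])/5+[150,190]))
yaw=-0.119
for sg in(1,-1):
    z=sg*np.array([-np.sin(yaw),np.cos(yaw),0]);y=np.array([0,0,-1.]);x=np.cross(y,z)
    q=R.from_matrix(np.c_[x,y,z]);rel=r.inv()*q
    print(sg,rel.as_rotvec(),todelta([.449,-.213,.2],q.as_quat())[0])
```

```text
[[-0.9207 -0.0004  0.3902]
 [-0.3902  0.0019 -0.9207]
 [-0.0003 -1.     -0.0019]] cols x,y,z
gauge (array([ 0.458 , -0.167 ,  0.0476]), [np.float64(0.0010558068796801756), np.float64(0.0010558068796801936)])
1 [ 0.0002 -2.6218 -0.0026] [-0.3302  0.031  -0.253 ]
-1 [0.002  0.5198 0.0002] [-0.3302  0.031  -0.253 ]
```

Emit:
{"fn": "play_rows", "kwargs": {"deltas": [[-0.01, 0.001, -0.008, 0, 0.015, 0], [-0.035, 0.003, -0.027, 0, 0.055, 0], [-0.07, 0.006, -0.054, 0, 0.11, 0], [-0.11, 0.01, -0.084, 0, 0.17, 0], [-0.15, 0.014, -0.115, 0, 0.235, 0], [-0.19, 0.018, -0.146, 0, 0.3, 0], [-0.225, 0.021, -0.173, 0, 0.355, 0], [-0.26, 0.024, -0.2, 0, 0.41, 0], [-0.29, 0.027, -0.223, 0, 0.46, 0], [-0.312, 0.029, -0.24, 0, 0.49, 0], [-0.325, 0.031, -0.25, 0, 0.51, 0], [-0.33, 0.031, -0.253, 0, 0.52, 0]], "gripper": 0.04, "force": 40}}

```text
t: 1.3
tcp_pos: [0.4489, -0.2109, 0.2]
tool_rot: [0.041, 0.706, -0.705, -0.042]
force: [-0.6, -0.5, 0.3]
finger_gap: 0.471
```

Run:
```python
from h import *
s=sense();print(s['t'],s['q'],s['tcp_pos'],s['finger_gap'])
a=shot('top','t1');b=shot('scene','s1')
zoom(a,290,160,440,250,5,'t1z');zoom(b,150,130,290,265,5,'s1z')
print(R.from_quat(s['tool_rot']).as_matrix())
```

```text
1.3 [-6.65124398e-01  4.00900499e-01  1.78378344e+00  4.87271996e-04
  9.58837004e-01  1.02252525e+00] [ 0.44889468 -0.210869    0.19997238] 0.4714596821099381
[[-0.99314678 -0.00127106 -0.11686682]
 [ 0.11686488  0.00150385 -0.99314668]
 [ 0.0014381  -0.99999806 -0.001345  ]]
```

View pics/s1z.png

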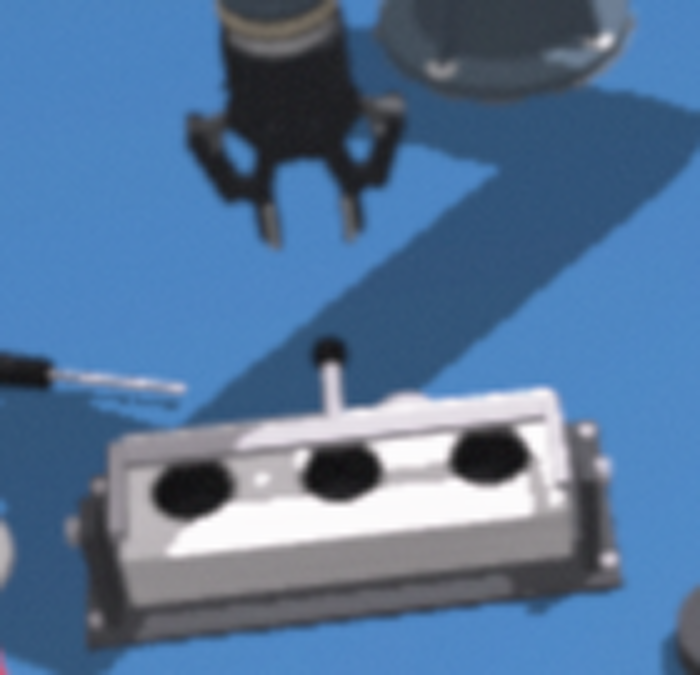

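View pics/t1.png

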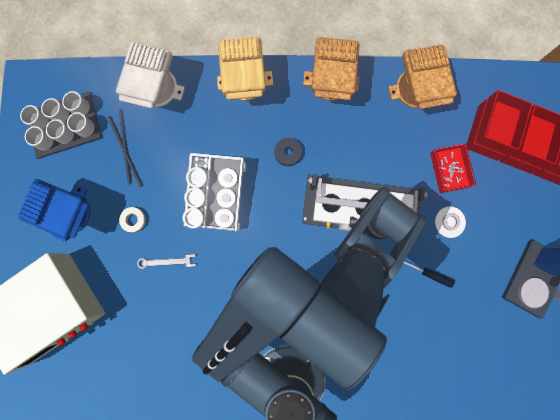

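Emit:
{"fn": "play_rows", "kwargs": {"deltas": [[0, 0.01, 0.001, 0, 0, 0], [0, 0.03, 0.002, 0, 0, 0], [0, 0.05, 0.002, 0, 0, 0], [0, 0.07, 0.002, 0, 0, 0], [0, 0.09, 0.002, 0, 0, 0], [0, 0.105, 0.002, 0, 0, 0], [0, 0.115, 0.002, 0, 0, 0], [0, 0.118, 0.002, 0, 0, 0], [0, 0.118, 0.002, 0, 0, 0]]}}

```text
t: 2.3
tcp_pos: [0.4485, -0.2162, 0.082]
tool_rot: [0.042, 0.706, -0.706, -0.043]
force: [0.4, 0.6, -0.2]
finger_gap: 0.467
```

Run:
```python
from h import *
b=shot('scene','s2')
zoom(b,150,130,290,265,5,'s2z');print(proj('scene',sense()['tcp_pos']),sense()['tcp_pos'])
```

```text
[[214.85561383 203.39745175]] [ 0.44882205 -0.2162385   0.08243456]
```

View pics/s2z.png

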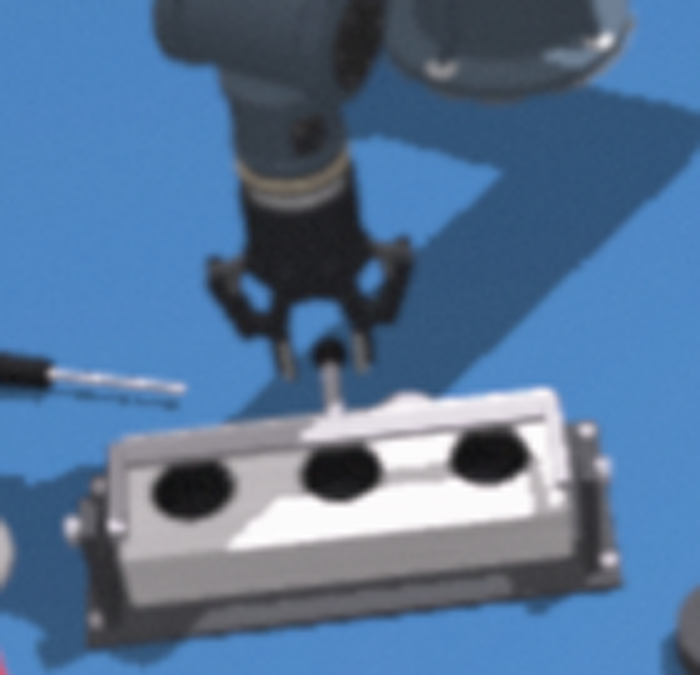

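Emit:
{"fn": "play_rows", "kwargs": {"deltas": [[0, 0, -0.001, 0, 0, 0], [0, 0, -0.001, 0, 0, 0], [0, 0, -0.001, 0, 0, 0], [0, 0, -0.001, 0, 0, 0], [0, 0, -0.001, 0, 0, 0], [0, 0, -0.001, 0, 0, 0]], "gripper": 0.0, "force": 40}}

```text
t: 2.95
tcp_pos: [0.4493, -0.2125, 0.0828]
tool_rot: [0.043, 0.707, -0.705, -0.042]
force: [3.8, 5.9, -2.1]
finger_gap: 0.264
```

Run:
```python
import numpy as np
def tab(t0,ts):
    for k in range(0,len(ts),12):
        b=t0 if k==0 else ts[k-1]
        print([[round(.122*(np.cos(t)-np.cos(b)),4),round(-.122*(np.sin(t)-np.sin(b)),4),0,0,0,0] for t in ts[k:k+12]])
tab(.1,np.array([.14,.22,.32,.42,.53,.64,.75,.86,.97,1.08,1.19,1.3,1.41,1.52,1.63,1.74,1.85,1.96,2.07,2.18,2.29,2.4,2.5,2.58]))
```

```text
[[np.float64(-0.0006), np.float64(-0.0048), 0, 0, 0, 0], [np.float64(-0.0023), np.float64(-0.0144), 0, 0, 0, 0], [np.float64(-0.0056), np.float64(-0.0262), 0, 0, 0, 0], [np.float64(-0.01), np.float64(-0.0376), 0, 0, 0, 0], [np.float64(-0.0161), np.float64(-0.0495), 0, 0, 0, 0], [np.float64(-0.0235), np.float64(-0.0607), 0, 0, 0, 0], [np.float64(-0.0321), np.float64(-0.071), 0, 0, 0, 0], [np.float64(-0.0418), np.float64(-0.0803), 0, 0, 0, 0], [np.float64(-0.0524), np.float64(-0.0885), 0, 0, 0, 0], [np.float64(-0.0639), np.float64(-0.0954), 0, 0, 0, 0], [np.float64(-0.076), np.float64(-0.1011), 0, 0, 0, 0], [np.float64(-0.0888), np.float64(-0.1054), 0, 0, 0, 0]]
[[np.float64(-0.0131), np.float64(-0.0029), 0, 0, 0, 0], [np.float64(-0.0264), np.float64(-0.0043), 0, 0, 0, 0], [np.float64(-0.0399), np.float64(-0.0042), 0, 0, 0, 0], [np.float64(-0.0532), np.float64(-0.0027), 0, 0, 0, 0], [np.float64(-0.0663), np.float64(0.0003), 0, 0, 0, 0], [np.float64(-0.0789), np.float64(0.0047), 0, 0, 0, 0], [np.float64(-0.091), np.float64(0.0104), 0, 0, 0, 0], [np.float64(-0.1024), np.float64(0.0175), 0, 0, 0, 0], [np.float64(-0.113), np.float64(0.0258), 0, 0, 0, 0], [np.float64(-0.1226), np.float64(0.0351), 0, 0, 0, 0], [np.float64(-0.1304), np.float64(0.0445), 0, 0, 0, 0], [np.float64(-0.1359), np.float64(0.0526), 0, 0, 0, 0]]
```

Emit:
{"fn": "play_rows", "kwargs": {"deltas": [[-0.001, -0.005, 0, 0, 0, 0], [-0.002, -0.014, 0, 0, 0, 0], [-0.006, -0.026, 0, 0, 0, 0], [-0.01, -0.038, 0, 0, 0, 0], [-0.016, -0.05, 0, 0, 0, 0], [-0.024, -0.061, 0, 0, 0, 0], [-0.032, -0.071, 0, 0, 0, 0], [-0.042, -0.08, 0, 0, 0, 0], [-0.052, -0.088, 0, 0, 0, 0], [-0.064, -0.095, 0, 0, 0, 0], [-0.076, -0.101, 0, 0, 0, 0], [-0.089, -0.105, 0, 0, 0, 0]], "force": 50}}

```text
t: 4.15
tcp_pos: [0.538, -0.2247, 0.1874]
tool_rot: [0.042, 0.706, -0.706, -0.042]
force: [-0.6, -0.2, 0.1]
finger_gap: 0.006
```

Run:
```python
from h import *
b=shot('scene','s3');a=shot('top','t3')
zoom(b,150,130,290,265,5,'s3z')
```

```text
(no output)
```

View pics/s3z.png

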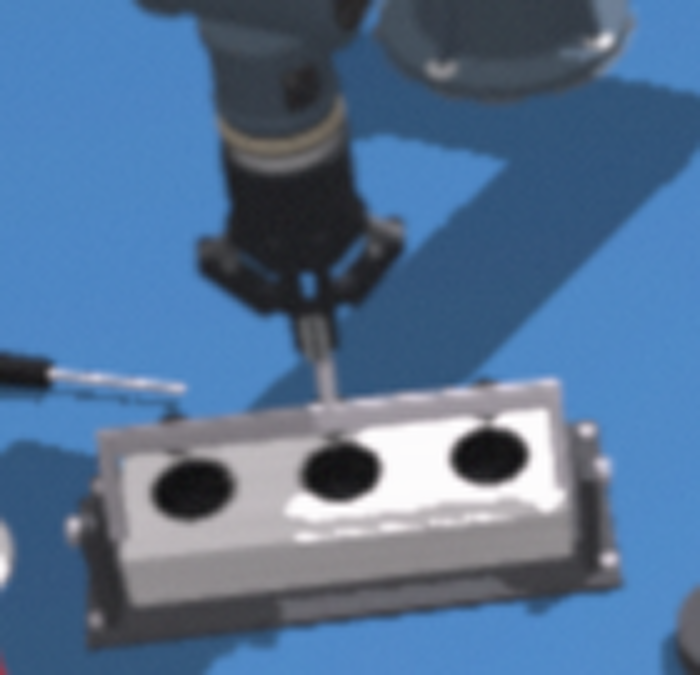

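Run:
```python
from h import *
print((proj('scene',sense()['tcp_pos'])-[150,130])*5)
b=cv2.imread('pics/s3.png')
zoom(b,190,170,235,225,12,'s3y')
```

```text
[[314.18033074 350.20624495]]
```

View pics/s3y.png

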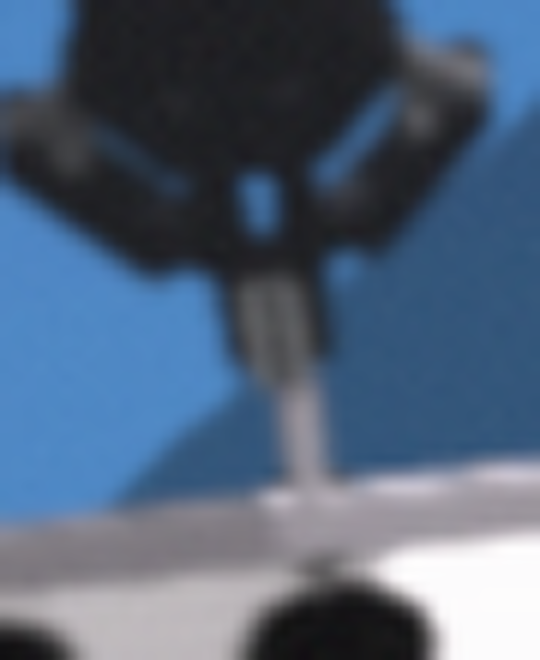

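Emit:
{"fn": "play_rows", "kwargs": {"deltas": [[0, -0.01, 0, 0, 0, 0], [0, -0.03, 0, 0, 0, 0], [0, -0.06, 0, 0, 0, 0], [0, -0.07, 0, 0, 0, 0], [0, -0.07, 0, 0, 0, 0]], "gripper": 0.045}}

```text
t: 4.75
tcp_pos: [0.5376, -0.2258, 0.2596]
tool_rot: [-0.044, -0.705, 0.707, 0.041]
force: [0.1, -0.3, -0.5]
finger_gap: 0.525
```

Run:
```python
from h import *
b=shot('scene','s4');a=shot('top','t4')
zoom(b,150,130,290,265,5,'s4z');zoom(a,290,140,440,250,5,'t4z')
```

```text
(no output)
```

View pics/s4z.png

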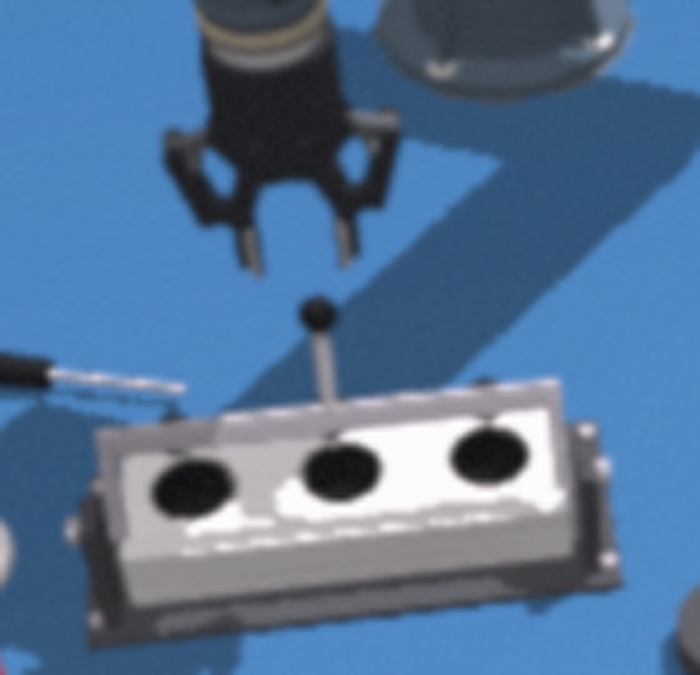

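View pics/t4z.png

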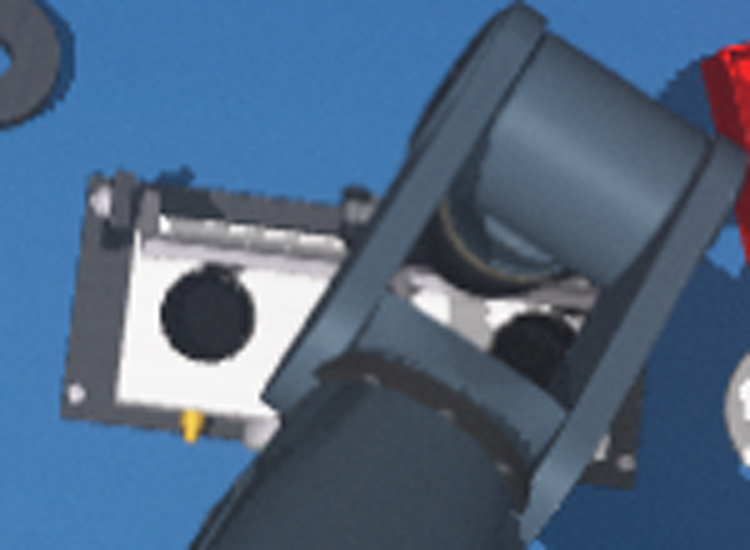

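Run:
```python
from h import *
def ball(t,c=np.array([.515,-.2214]),yaw=-.119):
    bx=.055-.122*np.cos(t-.004);z=.0865+.122*np.sin(t-.004)
    return np.array([c[0]+bx*np.cos(yaw),c[1]+bx*np.sin(yaw),z])
for t in np.arange(.1,1.6,.1): print(round(t,2),ball(t),(proj('scene',ball(t))-[150,130])*5)
```

```text
0.1 [ 0.44903161 -0.21351249  0.09819402] [[325.72254152 349.84004656]]
0.2 [ 0.4507932  -0.21372312  0.11025919] [[323.82596378 338.85927091]]
0.3 [ 0.45374198 -0.21407569  0.12208697] [[322.03444341 329.260621  ]]
0.4 [ 0.45784848 -0.21456668  0.13355918] [[320.36564057 321.1576446 ]]
0.5 [ 0.46307169 -0.2151912   0.14456119] [[318.83698723 314.65608719]]
0.6 [ 0.46935939 -0.21594298  0.15498307] [[317.46552358 309.85218321]]
0.7 [ 0.47664878 -0.21681454  0.16472069] [[316.26770272 306.83076333]]
0.8 [ 0.48486702 -0.21779715  0.17367675] [[315.25916319 305.66320514]]
0.9 [ 0.49393199 -0.218881    0.18176177] [[314.45446996 306.40526918]]
1.0 [ 0.50375312 -0.22005527  0.18889497] [[313.86682656 309.09487777]]
1.1 [ 0.51423228 -0.22130821  0.19500507] [[313.50776312 313.74991001]]
1.2 [ 0.52526476 -0.22262731  0.20003103] [[313.38680741 320.36610238]]
1.3 [ 0.53674034 -0.22399938  0.20392262] [[313.51114866 328.91515773]]
1.4 [ 0.54854436 -0.22541073  0.20664096] [[313.88530639 339.34317587]]
1.5 [ 0.56055886 -0.22684724  0.2081589 ] [[314.510819   351.56952359]]
```

Emit:
{"fn": "play_rows", "kwargs": {"deltas": [[0.008, 0, -0.001, 0, 0, 0], [0.018, 0.005, -0.001, 0, 0, 0], [0.023, 0.015, -0.001, 0, 0, 0], [0.023, 0.03, -0.001, 0, 0, 0], [0.023, 0.045, -0.001, 0, 0, 0], [0.023, 0.06, -0.001, 0, 0, 0], [0.023, 0.075, -0.001, 0, 0, 0], [0.023, 0.084, -0.001, 0, 0, 0], [0.023, 0.084, -0.001, 0, 0, 0]]}}

```text
t: 5.75
tcp_pos: [0.513, -0.2208, 0.1712]
tool_rot: [0.041, 0.707, -0.705, -0.044]
force: [-0.3, -0.1, 0.1]
finger_gap: 0.525
```

Run:
```python
from h import *
b=shot('scene','s5')
zoom(b,180,160,250,225,10,'s5z');print(sense()['tcp_pos'],sense()['force'])
```

```text
[ 0.51377815 -0.22123245  0.17230863] [ 0.92428135  0.08315795 -0.1659483 ]
```

View pics/s5z.png

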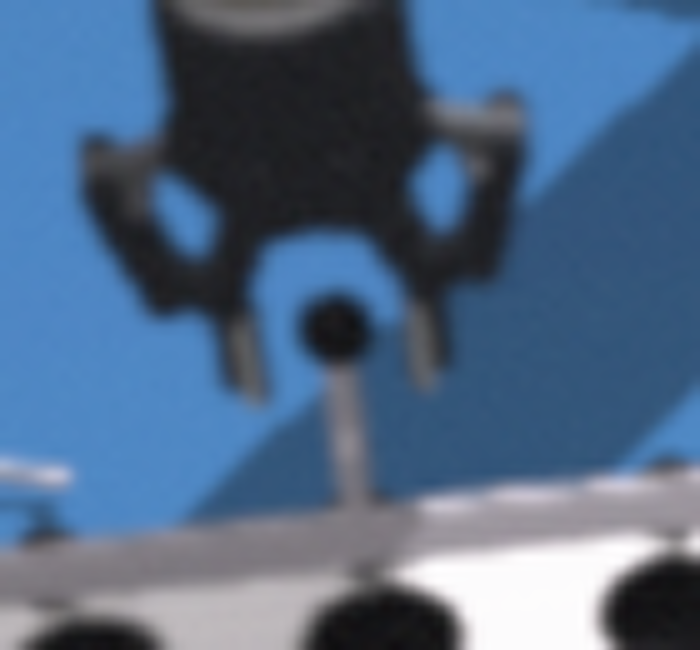

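Emit:
{"fn": "play_rows", "kwargs": {"deltas": [[0, 0, 0, 0, 0, 0], [0, 0, 0, 0, 0, 0], [0, 0, 0, 0, 0, 0], [0, 0, 0, 0, 0, 0], [0, 0, 0, 0, 0, 0]], "gripper": 0.0, "force": 60}}

```text
t: 6.3
tcp_pos: [0.5146, -0.2205, 0.1739]
tool_rot: [0.042, 0.706, -0.705, -0.042]
force: [0.8, 4.6, 2.7]
finger_gap: 0.255
```

Run:
```python
import numpy as np
def tab(t0,ts):
    for k in range(0,len(ts),12):
        b=t0 if k==0 else ts[k-1]
        print([[float(round(.122*(np.cos(t)-np.cos(b)),3)),float(round(-.122*(np.sin(t)-np.sin(b)),3)),0,0,0,0] for t in ts[k:k+12]])
tab(1.1,np.arange(1.2,2.75,.1))
```

```text
[[-0.011, -0.005, 0, 0, 0, 0], [-0.023, -0.009, 0, 0, 0, 0], [-0.035, -0.011, 0, 0, 0, 0], [-0.047, -0.013, 0, 0, 0, 0], [-0.059, -0.013, 0, 0, 0, 0], [-0.071, -0.012, 0, 0, 0, 0], [-0.083, -0.01, 0, 0, 0, 0], [-0.095, -0.007, 0, 0, 0, 0], [-0.106, -0.002, 0, 0, 0, 0], [-0.117, 0.003, 0, 0, 0, 0], [-0.127, 0.01, 0, 0, 0, 0], [-0.137, 0.018, 0, 0, 0, 0]]
[[-0.009, 0.009, 0, 0, 0, 0], [-0.016, 0.018, 0, 0, 0, 0], [-0.023, 0.028, 0, 0, 0, 0], [-0.029, 0.039, 0, 0, 0, 0]]
```

Emit:
{"fn": "play_rows", "kwargs": {"deltas": [[-0.011, -0.005, 0, 0, 0, 0], [-0.023, -0.009, 0, 0, 0, 0], [-0.035, -0.011, 0, 0, 0, 0], [-0.047, -0.013, 0, 0, 0, 0], [-0.059, -0.013, 0, 0, 0, 0]]}}

```text
t: 6.8
tcp_pos: [0.5741, -0.2299, 0.187]
tool_rot: [-0.043, -0.705, 0.707, 0.041]
force: [-0.0, -0.8, 0.8]
finger_gap: 0.001
```

Emit:
{"fn": "play_rows", "kwargs": {"deltas": [[0, -0.02, 0, 0, 0, 0], [0, -0.04, 0, 0, 0, 0], [0, -0.06, 0, 0, 0, 0], [0, -0.06, 0, 0, 0, 0]], "gripper": 0.045}}

```text
t: 7.2
tcp_pos: [0.5752, -0.2306, 0.2497]
tool_rot: [-0.044, -0.704, 0.708, 0.04]
force: [-0.1, -0.8, 0.0]
finger_gap: 0.528
```

Run:
```python
from h import *
b=shot('scene','s6');a=shot('top','t6')
zoom(b,150,130,290,265,5,'s6z');zoom(a,290,140,440,250,5,'t6z');print(sense()['tcp_pos'],proj('scene',sense()['tcp_pos'])*5-[750,650])
```

```text
[ 0.57317133 -0.22920692  0.24645307] [[306.59384605 321.00711805]]
```

View pics/s6z.png

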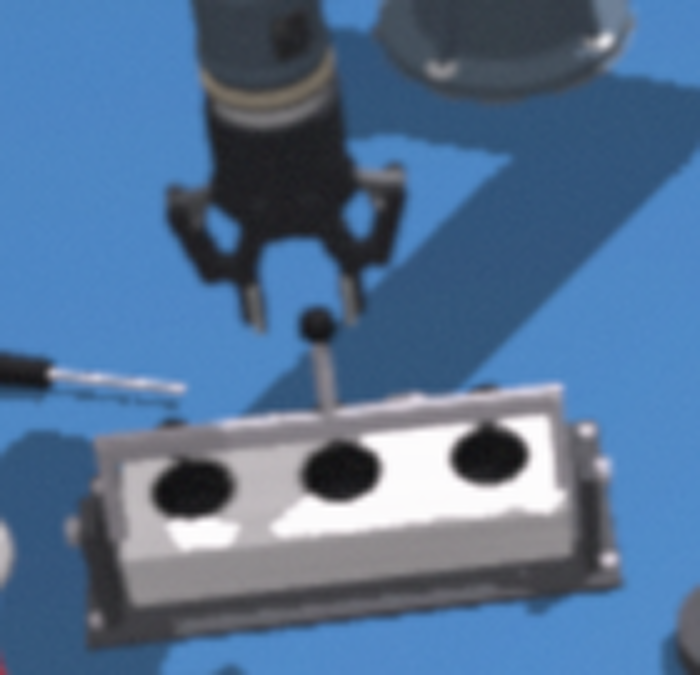

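View pics/t6z.png

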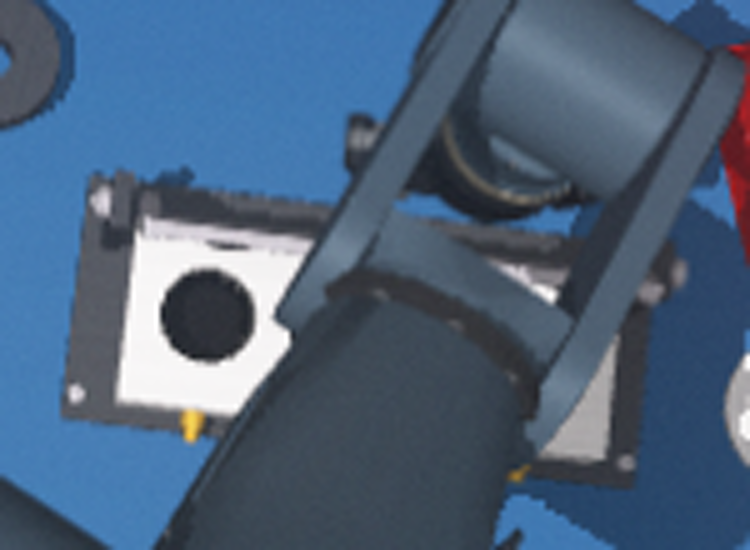

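Emit:
{"fn": "play_rows", "kwargs": {"deltas": [[0, -0.02, -0.01, 0, 0, 0], [0.01, -0.03, -0.04, 0, 0, 0], [0.02, -0.04, -0.075, 0, 0, 0], [0.03, -0.04, -0.115, 0, 0, 0], [0.04, -0.04, -0.155, 0, 0, 0], [0.05, -0.04, -0.195, 0, 0, 0], [0.05, -0.04, -0.23, 0, 0, 0], [0.05, -0.04, -0.255, 0, 0, 0], [0.05, -0.04, -0.27, 0, 0, 0], [0.05, -0.04, -0.275, 0, 0, 0]]}}

```text
t: 8.3
tcp_pos: [0.5558, 0.0514, 0.2853]
tool_rot: [-0.041, -0.706, 0.706, 0.042]
force: [1.0, -0.4, -0.4]
finger_gap: 0.526
```

Run:
```python
from h import *
b=shot('scene','s7');a=shot('top','t7');print(sense()['tcp_pos'],sense()['q'])
zoom(b,150,130,290,265,5,'s7z');zoom(a,290,140,440,250,5,'t7z')
```

```text
[0.55602944 0.0502384  0.28560042] [-1.09673604e-01  3.77175891e-01  1.53474760e+00 -7.28815493e-04
  1.23076706e+00  1.57991670e+00]
```

View pics/s7z.png

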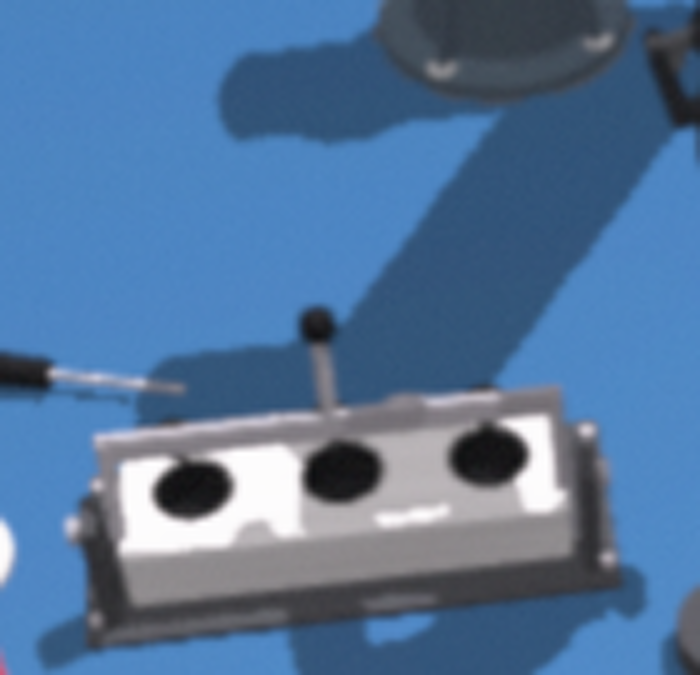

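View pics/t7z.png

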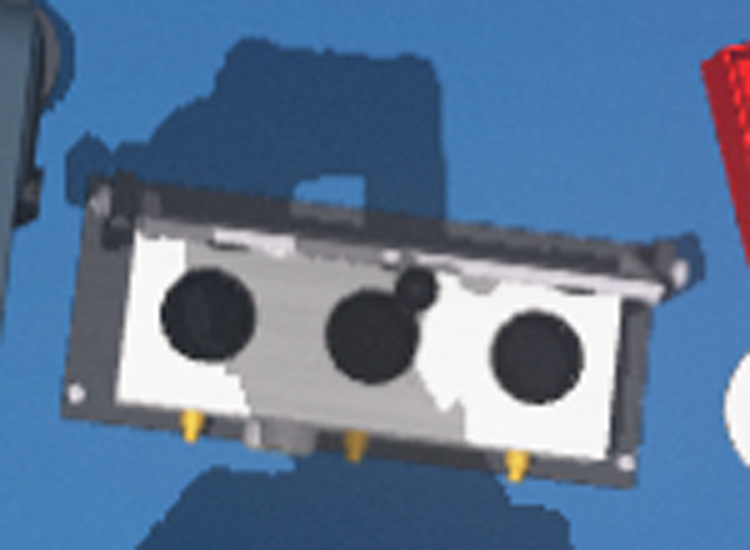

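Run:
```python
from h import *
T=lambda p:np.array(p)/5+[290,140]
S=lambda p:np.array(p)/5+[150,130]
np.set_printoptions(precision=4,suppress=True)
print('ball',tri(T([415,289]),S([317,325])))
for a,b in(([207,314],[193,488]),):pass
for p in([207,314],[372,336],[537,357]): print(plane('top',T(p),.054))
for p in([193,488],[342,471],[488,457]): print(plane('scene',S(p),.054))
```

```text
ball (array([ 0.5258, -0.2216,  0.1963]), [np.float64(0.0006578476451320504), np.float64(0.0006578476451321079)])
[[ 0.5273 -0.1236  0.054 ]]
[[ 0.5147 -0.221   0.054 ]]
[[ 0.5027 -0.3191  0.054 ]]
[[ 0.5072 -0.3169  0.054 ]]
[[ 0.5188 -0.2195  0.054 ]]
[[ 0.5327 -0.1239  0.054 ]]
```

Run:
```python
from h import *
np.set_printoptions(precision=4,suppress=True)
s=sense();r=R.from_quat(s['tool_rot']);yaw=-.125
z=-np.array([-np.sin(yaw),np.cos(yaw),0]);y=np.array([0,0,-1.]);x=np.cross(y,z)
q=R.from_matrix(np.c_[x,y,z])
print(todelta([.527,-.2216,.25],q.as_quat()))
```

```text
(array([-0.0034,  0.0358,  0.2733]), array([-0.0007,  0.0064,  0.0011]))
```

Emit:
{"fn": "play_rows", "kwargs": {"deltas": [[0, 0, 0.01, 0, 0, 0], [0, 0.005, 0.035, 0, 0, 0], [0, 0.01, 0.07, 0, 0, 0], [0, 0.015, 0.11, 0, 0, 0], [0, 0.02, 0.15, 0, 0.005, 0], [0, 0.02, 0.19, 0, 0.006, 0], [0, 0.02, 0.225, 0, 0.006, 0], [-0.003, 0.03, 0.255, 0, 0.006, 0], [-0.003, 0.035, 0.27, 0, 0.006, 0], [-0.003, 0.036, 0.273, 0, 0.006, 0], [-0.003, 0.036, 0.273, 0, 0.006, 0]]}}

```text
t: 9.5
tcp_pos: [0.526, -0.2212, 0.2499]
tool_rot: [0.044, 0.706, -0.705, -0.045]
force: [-0.3, 0.0, -0.1]
finger_gap: 0.53
```

Emit:
{"fn": "play_rows", "kwargs": {"deltas": [[0, 0.015, 0, 0, 0, 0], [0, 0.03, 0, 0, 0, 0], [0, 0.045, 0, 0, 0, 0], [0, 0.06, 0, 0, 0, 0], [0, 0.075, 0, 0, 0, 0], [0, 0.075, 0, 0, 0, 0]]}}

```text
t: 10.1
tcp_pos: [0.5256, -0.2185, 0.1739]
tool_rot: [0.042, 0.707, -0.705, -0.045]
force: [-0.0, 0.1, -0.1]
finger_gap: 0.53
```

Emit:
{"fn": "play_rows", "kwargs": {"deltas": [[0, 0, 0, 0, 0, 0], [0, 0, 0, 0, 0, 0], [0, 0, 0, 0, 0, 0], [0, 0, 0, 0, 0, 0]], "gripper": 0.0, "force": 30}}

```text
t: 10.5
tcp_pos: [0.5272, -0.222, 0.1764]
tool_rot: [-0.045, -0.705, 0.706, 0.044]
force: [-1.0, -4.1, 1.9]
finger_gap: 0.273
```

Run:
```python
from h import *
b=shot('scene','s8')
zoom(b,180,160,250,225,10,'s8z');s=sense();print(s['tcp_pos'],s['force'],s['finger_gap'])
```

```text
[ 0.52715641 -0.22193339  0.17638217] [-0.94454195 -3.11833139  3.38320392] 0.26998941991227654
```

View pics/s8z.png

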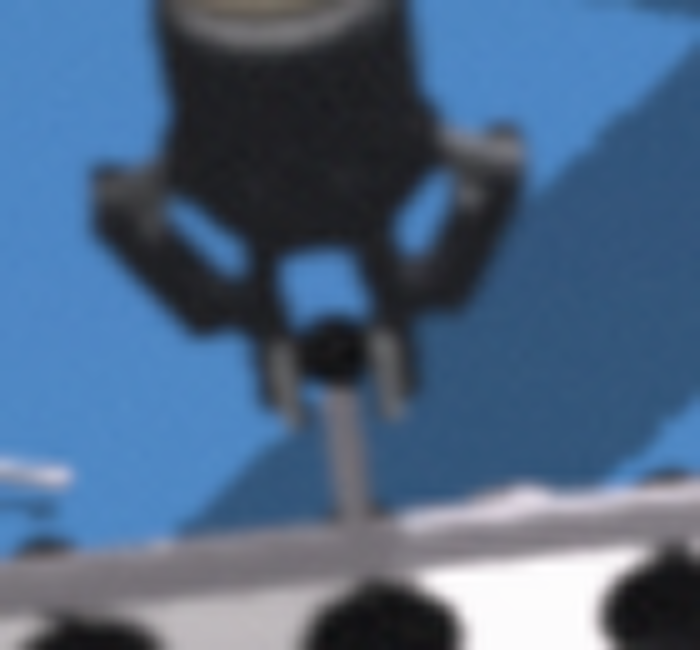

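Emit:
{"fn": "play_rows", "kwargs": {"deltas": [[-0.004, -0.001, 0, 0, 0, 0], [-0.008, -0.003, 0, 0, 0, 0], [-0.012, -0.004, 0, 0, 0, 0]], "force": 40}}

```text
t: 10.85
tcp_pos: [0.5369, -0.2231, 0.1798]
tool_rot: [-0.043, -0.705, 0.706, 0.045]
force: [-6.5, -4.1, 5.2]
finger_gap: 0.267
```

Emit:
{"fn": "play_rows", "kwargs": {"deltas": [[-0.006, -0.001, 0, 0, 0, 0], [-0.012, -0.002, 0, 0, 0, 0], [-0.018, -0.003, 0, 0, 0, 0], [-0.024, -0.004, 0, 0, 0, 0]]}}

```text
t: 11.25
tcp_pos: [0.5608, -0.226, 0.1835]
tool_rot: [-0.043, -0.705, 0.706, 0.046]
force: [-4.6, -5.3, -1.4]
finger_gap: 0.266
```

Emit:
{"fn": "play_rows", "kwargs": {"deltas": [[-0.007, 0, 0, 0, 0, 0], [-0.014, 0, 0, 0, 0, 0], [-0.021, 0, 0, 0, 0, 0], [-0.027, 0.001, 0, 0, 0, 0], [-0.033, 0.002, 0, 0, 0, 0], [-0.039, 0.003, 0, 0, 0, 0], [-0.045, 0.005, 0, 0, 0, 0], [-0.05, 0.006, 0, 0, 0, 0]]}}

```text
t: 12.05
tcp_pos: [0.6115, -0.2322, 0.1774]
tool_rot: [-0.044, -0.706, 0.706, 0.045]
force: [-3.9, -3.7, 1.4]
finger_gap: 0.266
```

Emit:
{"fn": "play_rows", "kwargs": {"deltas": [[-0.006, 0.002, 0, 0, 0, 0], [-0.011, 0.0045, 0, 0, 0, 0], [-0.017, 0.007, 0, 0, 0, 0], [-0.022, 0.01, 0, 0, 0, 0], [-0.0275, 0.0135, 0, 0, 0, 0], [-0.0325, 0.017, 0, 0, 0, 0], [-0.037, 0.0205, 0, 0, 0, 0], [-0.042, 0.0245, 0, 0, 0, 0]]}}

```text
t: 12.85
tcp_pos: [0.6544, -0.2375, 0.1529]
tool_rot: [-0.045, -0.705, 0.706, 0.044]
force: [-2.3, -5.3, 2.7]
finger_gap: 0.264
```

Emit:
{"fn": "play_rows", "kwargs": {"deltas": [[-0.0045, 0.004, 0, 0, 0, 0], [-0.009, 0.0085, 0, 0, 0, 0], [-0.013, 0.013, 0, 0, 0, 0], [-0.0165, 0.018, 0, 0, 0, 0], [-0.02, 0.023, 0, 0, 0, 0], [-0.0235, 0.028, 0, 0, 0, 0], [-0.026, 0.033, 0, 0, 0, 0]]}}

```text
t: 13.55
tcp_pos: [0.6801, -0.2406, 0.1194]
tool_rot: [-0.045, -0.706, 0.706, 0.044]
force: [-0.9, -4.9, 2.9]
finger_gap: 0.264
```

Emit:
{"fn": "play_rows", "kwargs": {"deltas": [[0, 0, 0, 0, 0, 0], [0, 0, 0, 0, 0, 0], [0, -0.01, 0, 0, 0, 0], [0, -0.03, 0, 0, 0, 0], [0, -0.06, 0, 0, 0, 0], [0, -0.1, 0, 0, 0, 0], [0, -0.13, 0, 0, 0, 0], [0, -0.14, 0, 0, 0, 0]], "gripper": 0.05}}

```text
t: 14.35
tcp_pos: [0.6816, -0.2404, 0.2655]
tool_rot: [-0.047, -0.705, 0.707, 0.041]
force: [0.3, -0.3, 0.6]
finger_gap: 0.582
```

Run:
```python
from h import *
b=shot('scene','s9');a=shot('top','t9');s=sense();print(s['tcp_pos'],s['force'],s['finger_gap'],s['q'])
zoom(b,310,165,390,240,8,'s9z');zoom(a,175,145,250,240,6,'t9z')
```

```text
[ 0.68042168 -0.24012801  0.26241893] [-0.62925728  0.70327007 -0.68763099] 0.5831486895128576 [-4.93971842e-01  6.36447691e-01  1.12969399e+00  6.31880161e-04
  1.37087788e+00  1.20153846e+00]
```

View pics/s9z.png

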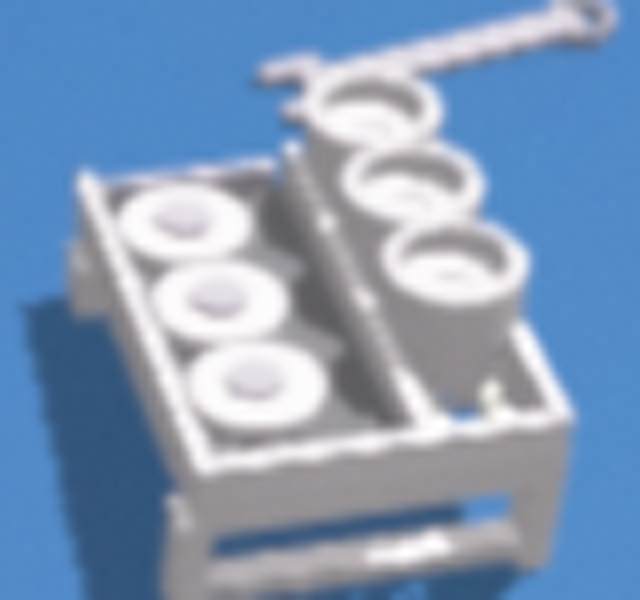

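View pics/t9z.png

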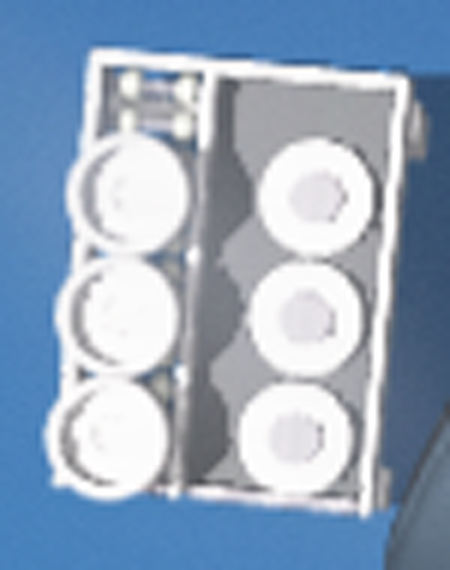

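View pics/s9.png

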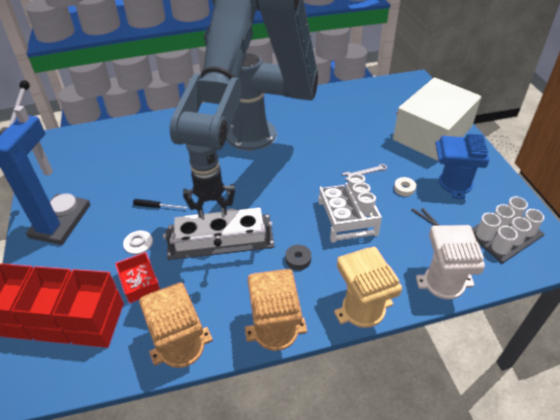

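Run:
```python
from h import *
np.set_printoptions(precision=4,suppress=True)
T=lambda p:np.array(p)/6+[175,145]
S=lambda p:np.array(p)/8+[310,165]
for i,(a,b) in enumerate((([107,437],[372,113]),([119,315],[413,186]),([128,193],[457,262]))):
    z=.1046+.0091*i
    print(plane('top',T(a),z),plane('scene',S(b),z),tri(T(a),S(b)))
# rack frame corners front: top edges
for p in([55,485],[370,510],[92,52],[405,78]): print('rack',plane('top',T(p),.07))
```

```text
[[0.4764 0.2753 0.1046]] [[0.4872 0.2733 0.1046]] (array([0.4774, 0.2776, 0.0947]), [np.float64(0.0005542606364764287), np.float64(0.0005542606364765031)])
[[0.5337 0.2695 0.1137]] [[0.5432 0.2691 0.1137]] (array([0.535 , 0.2721, 0.1052]), [np.float64(0.0011850906552542775), np.float64(0.001185090655254378)])
[[0.5907 0.2652 0.1228]] [[0.5987 0.2655 0.1228]] (array([0.5922, 0.2676, 0.1158]), [np.float64(0.0012902725915580112), np.float64(0.001290272591557879)])
rack [[0.4556 0.3062 0.07  ]]
rack [[0.4447 0.1527 0.07  ]]
rack [[0.6695 0.294  0.07  ]]
rack [[0.6568 0.1389 0.07  ]]
```

```bash
cat >> h.py <<'E'
def quat(yaw,tilt=0.):
    # tool z = -frame y, tool y = -axis (axis leans to -x by tilt)
    a=np.array([-np.sin(tilt)*np.cos(yaw),-np.sin(tilt)*np.sin(yaw),np.cos(tilt)])
    z=np.array([np.sin(yaw),-np.cos(yaw),0]);y=-a;x=np.cross(y,z)
    return R.from_matrix(np.c_[x,y,z]).as_quat(),a
E
python3 - <<'E'
from h import *
np.set_printoptions(precision=4,suppress=True)
q,a=quat(-.074,.157)
P=np.array([.4768,.2752,.1046])-.026*a
print(P,a); print(todelta(P+.1*a,q))
E
```

```text
[0.4809 0.2749 0.0789] [-0.1559  0.0116  0.9877]
(array([ 0.2781,  0.083 , -0.4855]), array([-0.0052, -0.0506,  0.1525]))
```

Emit:
{"fn": "play_rows", "kwargs": {"deltas": [[0.006, 0, -0.01, 0, 0, 0], [0.02, 0, -0.035, 0, 0, 0], [0.04, 0, -0.07, 0, 0, 0], [0.06, 0, -0.105, 0, 0, 0], [0.08, 0, -0.14, 0, 0, 0], [0.1, 0, -0.175, 0, 0, 0], [0.12, 0, -0.21, 0, 0, 0], [0.14, 0, -0.245, 0, 0, 0], [0.16, 0, -0.28, 0, 0, 0], [0.18, 0, -0.315, 0, 0, 0], [0.2, 0, -0.35, 0, 0, 0], [0.21, 0, -0.37, 0, 0, 0]], "gripper": 0.08, "force": 60}}

```text
t: 15.65
tcp_pos: [0.5128, 0.1559, 0.2574]
tool_rot: [0.041, 0.706, -0.706, -0.046]
force: [-0.2, 0.1, -0.2]
finger_gap: 0.935
```

Run:
```python
from h import *
np.set_printoptions(precision=4,suppress=True)
q,a=quat(-.074,.157)
P=np.array([.4768,.2752,.1046])-.026*a
print(todelta(P+.1*a,q))
print(sense()['tcp_pos'])
a=shot('top','t10')
zoom(a,290,140,440,250,5,'t10z')
```

```text
(array([ 0.0614,  0.0801, -0.1134]), array([-0.0039, -0.0488,  0.1642]))
[0.5128 0.1559 0.2574]
```

View pics/t10z.png

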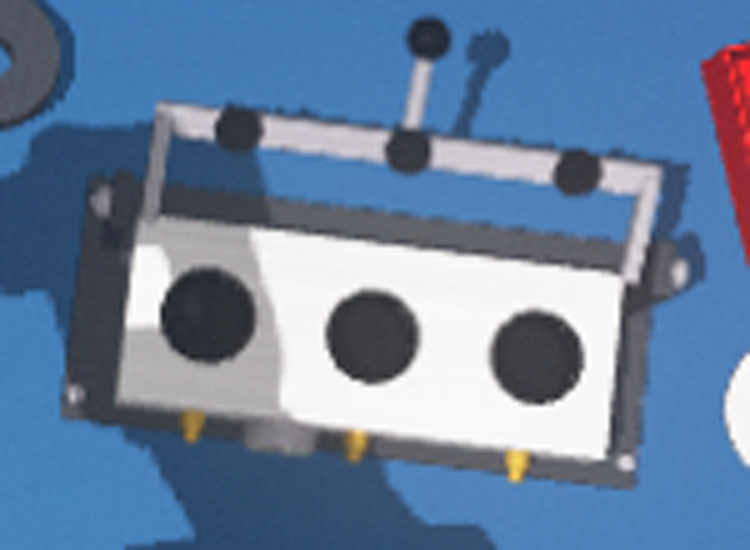

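Run:
```python
from h import *
np.set_printoptions(precision=4,suppress=True)
im=cv2.imread('pics/t10.png')
g=cv2.cvtColor(im,cv2.COLOR_BGR2GRAY)
big=cv2.resize(g,None,fx=6,fy=6,interpolation=cv2.INTER_CUBIC)
m=(big<95).astype(np.uint8)
n,l,st,ce=cv2.connectedComponentsWithStats(m)
for p in((331.4,202.8),(364.4,207.2),(397.4,211.4)):
    k=l[int(p[1]*6),int(p[0]*6)]
    uv=(ce[k]+.5)/6-.5
    print(st[k],uv,plane('top',uv,.054),plane('top',uv+.5,.054))
```

```text
[1934 1162  112  114 9926] [331.1254 202.7118] [[ 0.5275 -0.1228  0.054 ]] [[ 0.5261 -0.1242  0.054 ]]
[2133 1191  107  108 8879] [363.9362 206.9411] [[ 0.5155 -0.2197  0.054 ]] [[ 0.514  -0.2211  0.054 ]]
[2332 1215  106  109 8886] [396.9376 211.0905] [[ 0.5036 -0.3178  0.054 ]] [[ 0.5021 -0.3192  0.054 ]]
```

Emit:
{"fn": "play_rows", "kwargs": {"deltas": [[0.005, 0, -0.01, 0, 0, 0.01], [0.015, 0.005, -0.03, 0, -0.01, 0.03], [0.028, 0.015, -0.05, 0, -0.02, 0.06], [0.04, 0.03, -0.075, 0, -0.03, 0.09], [0.05, 0.045, -0.095, 0, -0.04, 0.12], [0.058, 0.06, -0.108, -0.004, -0.048, 0.15], [0.061, 0.072, -0.113, -0.004, -0.049, 0.164], [0.061, 0.08, -0.113, -0.004, -0.049, 0.164], [0.061, 0.08, -0.113, -0.004, -0.049, 0.164]]}}

```text
t: 16.6
tcp_pos: [0.4699, 0.2721, 0.1781]
tool_rot: [-0.083, -0.702, 0.707, -0.03]
force: [-0.3, -0.3, 0.2]
finger_gap: 0.935
```

Run:
```python
from h import *
np.set_printoptions(precision=4,suppress=True)
q,a=quat(-.074,.157)
P=np.array([.4768,.2752,.1046])-.026*a
print(todelta(P,q));s=sense();print(s['tcp_pos'],s['q'])
b=shot('scene','s11');zoom(b,300,120,420,230,6,'s11z'); print((proj('scene',s['tcp_pos'])-[300,120])*6)
```

```text
(array([ 0.0052,  0.0996, -0.0039]), array([-0.0021, -0.0022, -0.0034]))
[0.4699 0.2721 0.1781] [ 0.3571  0.4507  1.7894 -0.0999  0.7588  2.0719]
[[338.452  238.5829]]
```

View pics/s11z.png

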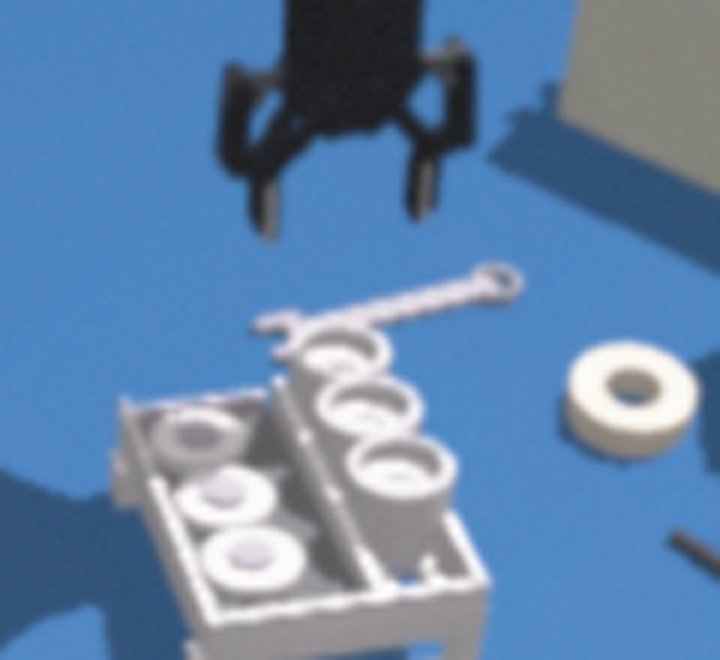

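Emit:
{"fn": "play_rows", "kwargs": {"deltas": [[0.001, 0.01, -0.001, 0, 0, 0], [0.002, 0.03, -0.003, 0, 0, 0], [0.003, 0.05, -0.004, 0, 0, 0], [0.003, 0.07, -0.004, 0, 0, 0], [0.003, 0.085, -0.004, 0, 0, 0], [0.003, 0.095, -0.004, 0, 0, 0], [0.003, 0.1, -0.004, 0, 0, 0], [0.003, 0.1, -0.004, 0, 0, 0]]}}

```text
t: 17.45
tcp_pos: [0.4848, 0.2755, 0.0803]
tool_rot: [-0.085, -0.702, 0.707, -0.031]
force: [0.4, -0.0, -0.2]
finger_gap: 0.943
```

Run:
```python
from h import *
s=sense();print(s['tcp_pos'],s['force'],s['finger_gap'])
b=shot('scene','s12');zoom(b,300,120,420,230,6,'s12z');a=shot('top','t12');zoom(a,165,130,265,240,6,'t12z')
```

```text
[0.48480499 0.27550587 0.0802656 ] [ 0.35432327 -0.02058093 -0.16559943] 0.9429190636177689
```

View pics/s12z.png

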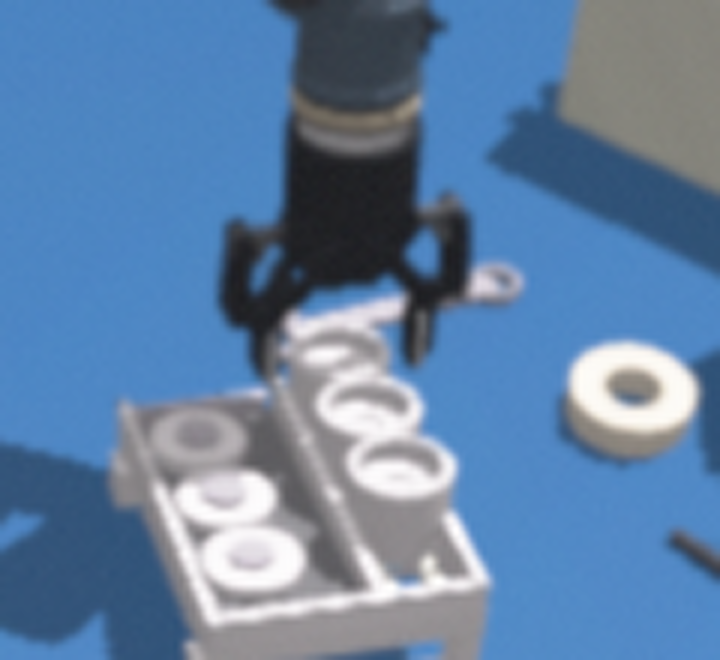

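View pics/t12z.png

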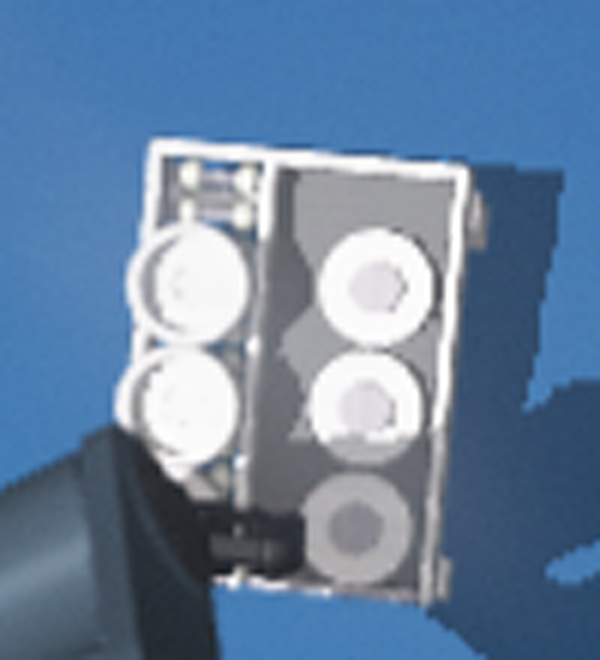

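Run:
```python
from h import *
a=cv2.imread('pics/t12.png');zoom(a,185,195,235,235,14,'t12y');b=cv2.imread('pics/s12.png');zoom(b,335,155,385,195,14,'s12y')
```

```text
(no output)
```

View pics/t12y.png

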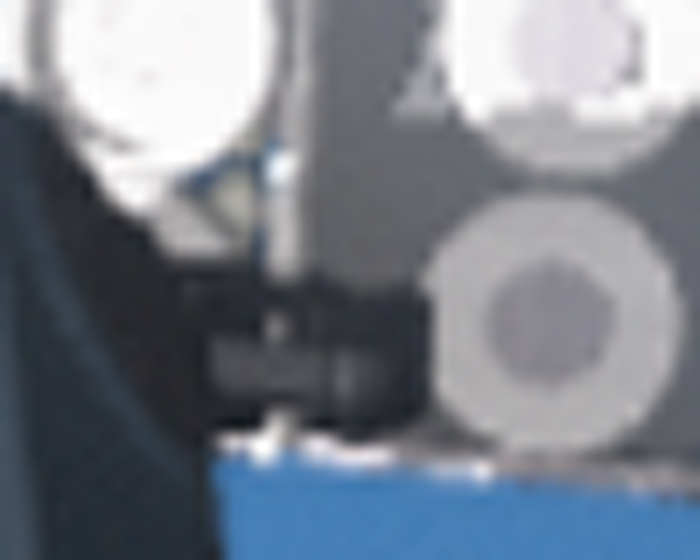

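View pics/s12y.png

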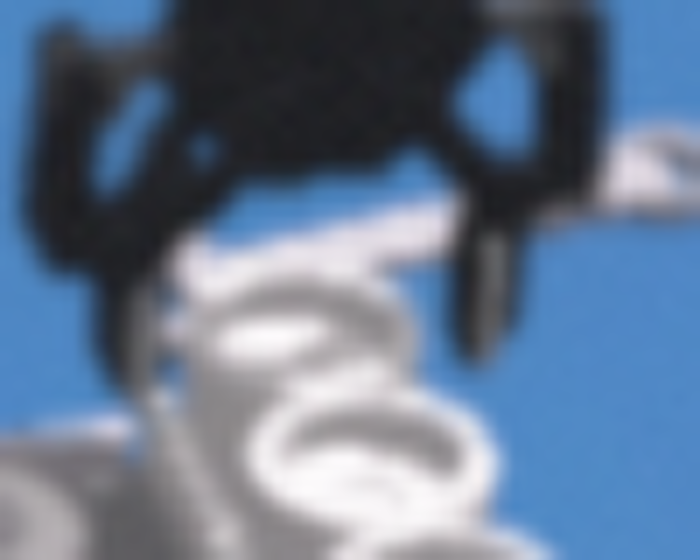

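Run:
```python
from h import *
q,a=quat(-.074,.157)
P=np.array([.4848,.2755,.0803]); zt=np.array([-.074,-.997,0])
for h in(.03,.05,.07,.09): print(h,P+a*h+zt*.045,proj('top',P+a*h+zt*.045), proj('top',P+a*.0246))
```

```text
0.03 [0.47679216 0.23098179 0.10993102] [[208.04251377 217.66454032]] [[192.70924981 216.24027533]]
0.05 [0.4736736  0.23121299 0.12968504] [[206.93992333 218.20354771]] [[192.70924981 216.24027533]]
0.07 [0.47055505 0.23144418 0.14943906] [[205.80703307 218.75739141]] [[192.70924981 216.24027533]]
0.09 [0.46743649 0.23167538 0.16919307] [[204.64258267 219.32668961]] [[192.70924981 216.24027533]]
```

Emit:
{"fn": "play_rows", "kwargs": {"deltas": [[0, 0, 0, 0, 0, 0], [0, 0, 0, 0, 0, 0], [0, 0, 0, 0, 0, 0], [0, 0, 0, 0, 0, 0], [0, 0, 0, 0, 0, 0], [0, 0, 0, 0, 0, 0]], "gripper": 0.0, "force": 70}}

```text
t: 18.15
tcp_pos: [0.4851, 0.2763, 0.0819]
tool_rot: [-0.085, -0.702, 0.706, -0.032]
force: [-1.4, 1.3, 6.2]
finger_gap: 0.655
```

Emit:
{"fn": "play_rows", "kwargs": {"deltas": [[0, -0.006, 0, 0, 0, 0], [0, -0.018, 0, 0, 0, 0], [0, -0.033, 0, 0, 0, 0], [0, -0.05, 0, 0, 0, 0], [0, -0.068, 0, 0, 0, 0], [0, -0.085, 0, 0, 0, 0], [0, -0.1, 0, 0, 0, 0], [0, -0.11, 0, 0, 0, 0]]}}

```text
t: 18.95
tcp_pos: [0.4659, 0.2771, 0.1907]
tool_rot: [-0.085, -0.702, 0.706, -0.031]
force: [0.6, 0.1, -1.5]
finger_gap: 0.657
```

Run:
```python
from h import *
np.set_printoptions(precision=4,suppress=True)
s=sense();print(s['tcp_pos'],s['force'],s['ft_torque'],s['finger_gap'])
b=shot('scene','s13');zoom(b,300,100,420,220,6,'s13z')
q,a=quat(-.125)
print(todelta([.53,-.122,.23],q))
```

```text
[0.4659 0.2771 0.1907] [ 0.5662  0.1281 -1.4866] [0.0049 0.1532 0.0232] 0.6570634791603609
(array([-0.0986, -0.0227,  0.3935]), array([ 0.0053,  0.049 , -0.1662]))
```

View pics/s13z.png

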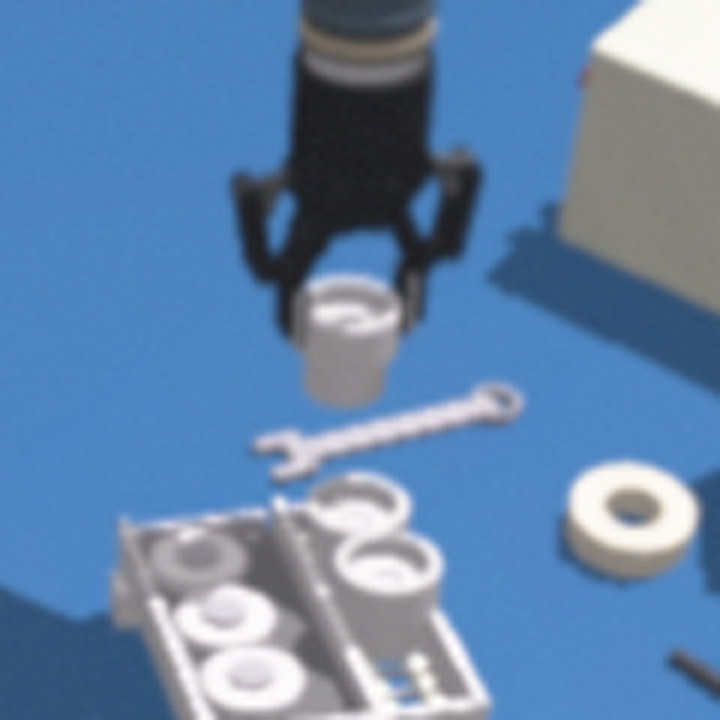

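Run:
```python
from h import *
np.set_printoptions(precision=4,suppress=True)
q,a=quat(-.074,.157)
P=np.array([.4659,.2771,.1907])
print((proj('scene',P+.0245*a)-[300,100])*6,(proj('scene',P-.0315*a)-[300,100])*6)
for d in(-.01,.01): print((proj('scene',P+.0245*a+[d,0,0])-[300,100])*6)
b=cv2.imread('pics/s13.png');zoom(b,335,135,380,172,16,'s13y')
```

```text
[[348.776  297.3726]] [[343.6309 383.1537]]
[[342.2268 286.3709]]
[[355.3782 308.4673]]
```

View pics/s13y.png

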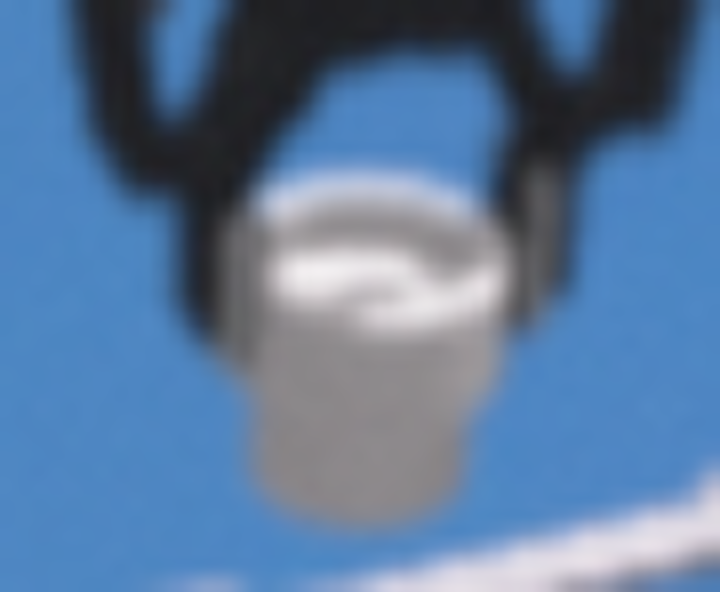

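Run:
```python
from h import *
np.set_printoptions(precision=4,suppress=True)
q,a=quat(-.074)
print(todelta([.50,.08,.12],q))
```

```text
(array([-0.0358,  0.0786,  0.1944]), array([ 0.001 , -0.0019, -0.1663]))
```

Emit:
{"fn": "play_rows", "kwargs": {"deltas": [[-0.003, 0, 0.01, 0, 0, -0.01], [-0.008, 0, 0.03, 0, 0, -0.03], [-0.013, 0, 0.06, 0, 0, -0.06], [-0.019, 0, 0.09, 0, 0, -0.09], [-0.024, 0.005, 0.12, 0, 0, -0.12], [-0.03, 0.015, 0.15, 0.001, 0, -0.15], [-0.034, 0.03, 0.175, 0.001, -0.002, -0.166], [-0.036, 0.045, 0.19, 0.001, -0.002, -0.166], [-0.036, 0.06, 0.194, 0.001, -0.002, -0.166], [-0.036, 0.072, 0.194, 0.001, -0.002, -0.166], [-0.036, 0.079, 0.194, 0.001, -0.002, -0.166], [-0.036, 0.079, 0.194, 0.001, -0.002, -0.166]]}}

```text
t: 20.2
tcp_pos: [0.4995, 0.0805, 0.1162]
tool_rot: [-0.025, -0.706, 0.707, 0.028]
force: [-0.9, 0.2, -2.0]
finger_gap: 0.661
```

Run:
```python
from h import *
np.set_printoptions(precision=4,suppress=True)
s=sense();print(s['tcp_pos'],s['force'],s['finger_gap'],R.from_quat(s['tool_rot']).as_matrix())
b=shot('scene','s14');zoom(b,260,130,330,200,10,'s14z')
P=s['tcp_pos'];print((proj('scene',P+[0,0,.0245])-[260,130])*10)
```

```text
[0.4995 0.0805 0.1162] [-0.8756  0.2445 -1.9754] 0.6606774421366 [[-0.9973 -0.0043 -0.0736]
 [ 0.0736 -0.0008 -0.9973]
 [ 0.0042 -1.      0.0011]]
[[443.205  541.9668]]
```

View pics/s14z.png

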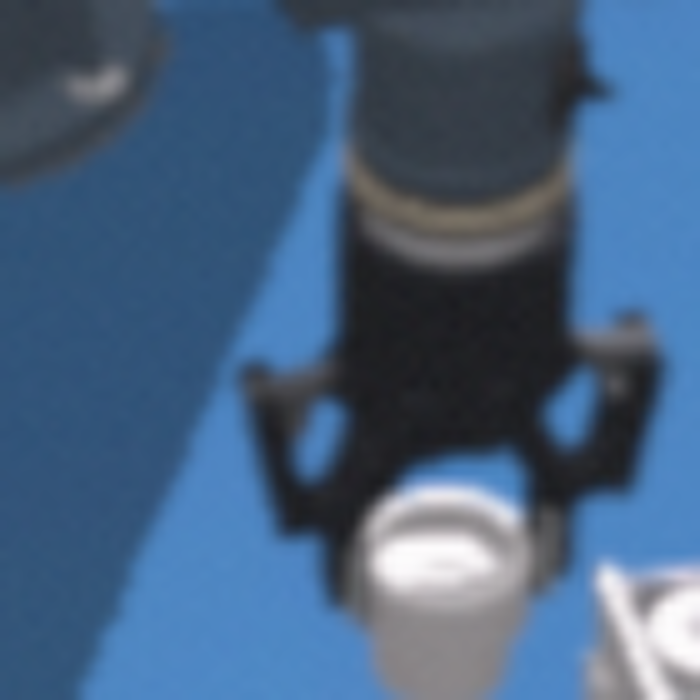

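Emit:
{"fn": "play_rows", "kwargs": {"deltas": [[0, 0.01, 0, 0, 0, 0], [0, 0.025, 0, 0, 0, 0], [0, 0.042, 0, 0, 0, 0], [0, 0.058, 0, 0, 0, 0], [0, 0.07, 0, 0, 0, 0], [0, 0.076, 0, 0, 0, 0], [0, 0.079, 0, 0, 0, 0], [0, 0.081, 0, 0, 0, 0], [0, 0.082, 0, 0, 0, 0]]}}

```text
t: 21.15
tcp_pos: [0.5004, 0.0799, 0.0354]
tool_rot: [-0.026, -0.706, 0.707, 0.027]
force: [0.1, -0.8, -2.1]
finger_gap: 0.66
```

Emit:
{"fn": "play_rows", "kwargs": {"deltas": [[0, 0.001, 0, 0, 0, 0], [0, 0.002, 0, 0, 0, 0], [0, 0.003, 0, 0, 0, 0], [0, 0.003, 0, 0, 0, 0]]}}

```text
t: 21.55
tcp_pos: [0.5002, 0.0799, 0.0329]
tool_rot: [-0.026, -0.706, 0.707, 0.027]
force: [-0.5, -0.7, 3.6]
finger_gap: 0.661
```

Emit:
{"fn": "play_rows", "kwargs": {"deltas": [[0, -0.001, 0, 0, 0, 0], [0, -0.001, 0, 0, 0, 0], [0, -0.002, 0, 0, 0, 0], [0, -0.002, 0, 0, -0.06, 0], [0, -0.002, 0, 0, -0.18, 0], [0, -0.002, 0, 0, -0.32, 0], [0, -0.002, 0, 0, -0.46, 0], [0, -0.002, 0, 0, -0.6, 0], [0, -0.002, 0, 0, -0.74, 0], [0, -0.002, 0, 0, -0.88, 0], [0, -0.002, 0, 0, -1.02, 0], [0, -0.002, 0, 0, -1.16, 0]], "gripper": 0.076}}

```text
t: 22.75
tcp_pos: [0.5001, 0.08, 0.0341]
tool_rot: [-0.368, 0.604, -0.604, 0.366]
force: [0.1, 0.8, -0.2]
finger_gap: 0.888
```

Emit:
{"fn": "play_rows", "kwargs": {"deltas": [[0, 0, 0, 0, -0.14, 0], [0, 0, 0, 0, -0.27, 0], [0, 0, 0, 0, -0.37, 0], [0, 0, 0, 0, -0.41, 0], [0, 0, 0, 0, -0.41, 0]]}}

```text
t: 23.25
tcp_pos: [0.5001, 0.0799, 0.0341]
tool_rot: [-0.482, 0.519, -0.518, 0.48]
force: [0.3, 0.4, 0.6]
finger_gap: 0.888
```

Run:
```python
from h import *
np.set_printoptions(precision=4,suppress=True)
s=sense();print(s['tcp_pos'],s['force'],s['finger_gap'],s['q'],R.from_quat(s['tool_rot']).as_matrix())
b=shot('scene','s15');zoom(b,260,130,330,200,10,'s15z')
P=s['tcp_pos'];print((proj('scene',P+[0,0,.0245])-[260,130])*10)
```

```text
[0.5001 0.0799 0.0341] [0.3102 0.4281 0.5952] 0.8879129510431624 [-0.0618  0.7039  1.8705 -0.0022  0.5692  0.0151] [[-0.075  -0.002   0.9972]
 [-0.9972 -0.001  -0.075 ]
 [ 0.0012 -1.     -0.0019]]
[[437.0641 718.1224]]
```

View pics/s15z.png

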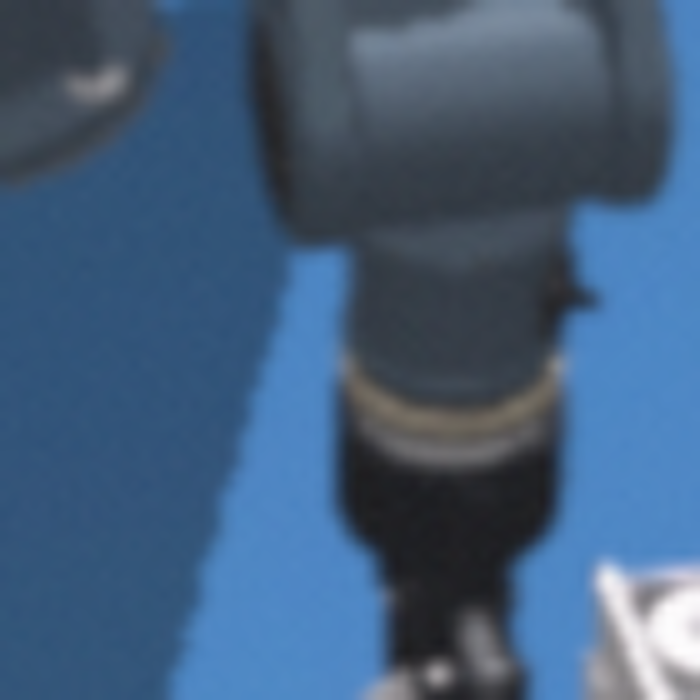

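Emit:
{"fn": "play_rows", "kwargs": {"deltas": [[0, 0, 0, 0, 0, 0], [0, 0, 0, 0, 0, 0], [0, 0, 0, 0, 0, 0], [0, 0, 0, 0, 0, 0], [0, 0, 0, 0, 0, 0], [0, 0, 0, 0, 0, 0]], "gripper": 0.0, "force": 80}}

```text
t: 23.9
tcp_pos: [0.4998, 0.08, 0.0346]
tool_rot: [-0.482, 0.519, -0.518, 0.48]
force: [-0.7, 0.2, 5.4]
finger_gap: 0.658
```

Emit:
{"fn": "play_rows", "kwargs": {"deltas": [[0, -0.01, 0, 0, 0, 0], [0, -0.03, 0, 0, 0, 0], [0, -0.05, 0, 0, 0, 0], [0, -0.075, 0, 0, 0, 0], [0, -0.1, 0, 0, 0, 0], [0, -0.125, 0, 0, 0, 0], [0, -0.14, 0, 0, 0, 0], [0, -0.15, 0, 0, 0, 0]]}}

```text
t: 24.7
tcp_pos: [0.5006, 0.0801, 0.1857]
tool_rot: [0.481, -0.518, 0.519, -0.481]
force: [-0.1, -0.1, -1.8]
finger_gap: 0.655
```

Run:
```python
from h import *
np.set_printoptions(precision=4,suppress=True)
s=sense();print(s['tcp_pos'],s['force'],s['finger_gap'],s['q'])
P=s['tcp_pos']
b=shot('scene','s16');u=proj('scene',P)[0].astype(int);x0,y0=u-35;zoom(b,x0,y0,x0+70,y0+70,10,'s16z')
print(x0,y0,(proj('scene',[P+[0,0,.023],P-[0,0,.033]])-[x0,y0])*10)
q,a=quat(-.125)
r=R.from_quat(q)*R.from_rotvec([0,-np.pi/2,0])
print(todelta([.5290,-.1225,.17],r.as_quat()))
```

```text
[0.5006 0.0801 0.1857] [-0.0921 -0.1265 -1.7501] 0.6548509823155143 [-0.0614  0.4354  1.7734 -0.0014  0.9328  0.0146]
269 139 [[357.4706 299.524 ]
 [353.7977 427.635 ]]
(array([0.1999, 0.0169, 0.0429]), array([-0.0018,  0.05  ,  0.0011]))
```

View pics/s16z.png

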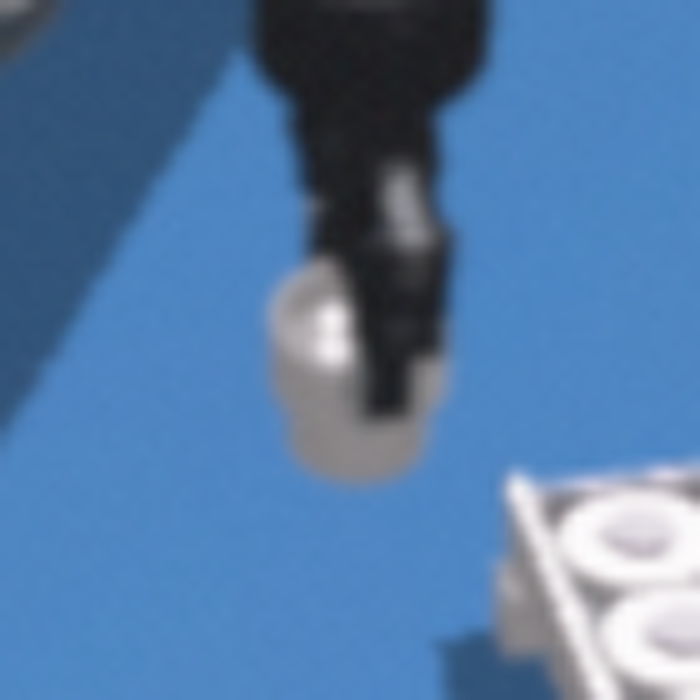

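Run:
```python
from h import *
np.set_printoptions(precision=4,suppress=True)
for n,f in(('scene','s16'),('scene','s14'),('top','t10'),('top','t12')):
    im=cv2.imread(f'pics/{f}.png');g=cv2.cvtColor(im,cv2.COLOR_BGR2GRAY)
    big=cv2.resize(g,None,fx=6,fy=6,interpolation=cv2.INTER_CUBIC)
    m=(big<(95 if n=='top' else 95)).astype(np.uint8)
    _,l,st,ce=cv2.connectedComponentsWithStats(m)
    for p in([.528,-.1225,.054],[.516,-.22,.054],[.504,-.318,.054]):
        u=proj(n,p)[0];k=l[int((u[1]+.5)*6),int((u[0]+.5)*6)]
        mm=(l==k).astype(np.uint8);cn=cv2.findContours(mm,cv2.RETR_EXTERNAL,cv2.CHAIN_APPROX_NONE)[0]
        c=max(cn,key=len);e=cv2.fitEllipse(c)
        uv=(np.array(e[0])+.5)/6-.5;uc=(ce[k]+.5)/6-.5
        print(f,st[k][2:],np.array(e[1])/6,plane(n,uv,.054)[0,:2],plane(n,uc,.054)[0,:2])
```

```text
s16 [  96   71 5273] [11.562  15.7771] [ 0.5297 -0.124 ] [ 0.5297 -0.124 ]
s16 [  92   65 4639] [10.4237 15.377 ] [ 0.5177 -0.2199] [ 0.5176 -0.2199]
s16 [  90   66 4531] [10.496 14.911] [ 0.506  -0.3183] [ 0.506  -0.3183]
s14 [  96   71 5264] [11.5595 15.7547] [ 0.5298 -0.124 ] [ 0.5298 -0.124 ]
s14 [  88   69 4665] [11.0764 14.5608] [ 0.5166 -0.2207] [ 0.5167 -0.2208]
s14 [  90   66 4527] [10.4821 14.9179] [ 0.506  -0.3183] [ 0.506  -0.3183]
t10 [ 112  114 9926] [18.5173 18.6741] [ 0.5276 -0.1228] [ 0.5275 -0.1228]
t10 [ 107  108 8879] [17.3904 17.7555] [ 0.5155 -0.2197] [ 0.5155 -0.2197]
t10 [ 106  109 8886] [17.3489 17.8197] [ 0.5036 -0.3178] [ 0.5036 -0.3178]
t12 [ 109  107 9164] [17.5762 18.1408] [ 0.5274 -0.1223] [ 0.5274 -0.1224]
t12 [ 107  108 8907] [17.4241 17.7796] [ 0.5155 -0.2197] [ 0.5155 -0.2197]
t12 [ 106  109 8961] [17.4348 17.883 ] [ 0.5036 -0.3178] [ 0.5036 -0.3178]
```

Emit:
{"fn": "play_rows", "kwargs": {"deltas": [[0.008, 0, 0.002, 0, 0.002, 0], [0.028, 0, 0.006, 0, 0.01, 0], [0.055, 0, 0.012, 0, 0.017, 0], [0.085, 0, 0.018, 0, 0.025, 0], [0.115, 0, 0.025, 0, 0.03, 0], [0.145, 0, 0.032, 0, 0.04, 0], [0.17, 0.005, 0.037, 0, 0.045, 0], [0.19, 0.015, 0.041, -0.002, 0.05, 0.001], [0.199, 0.03, 0.0425, -0.002, 0.05, 0.001], [0.2007, 0.045, 0.0425, -0.002, 0.05, 0.001], [0.2007, 0.055, 0.0425, -0.002, 0.05, 0.001], [0.2007, 0.055, 0.0425, -0.002, 0.05, 0.001]]}}

```text
t: 25.95
tcp_pos: [0.5257, -0.1229, 0.1269]
tool_rot: [-0.469, 0.533, -0.528, 0.466]
force: [-0.0, -0.3, -1.7]
finger_gap: 0.654
```

```bash
cat > st.py <<'E'
from h import *
import sys
np.set_printoptions(precision=4,suppress=True)
def st(tgt=None,q=None):
    s=sense();print(s['t'],s['tcp_pos'],'F',s['force'],'T',s['ft_torque'],s['finger_gap'],'q',s['q'])
    if tgt is not None:
        print(todelta(tgt,s['tool_rot'] if q is None else q))
    return s
E
python3 - <<'E'
from st import *
q=(R.from_quat(quat(-.122)[0])*R.from_rotvec([0,-np.pi/2,0])).as_quat()
s=st([.5287,-.1233,.09],q)
b=shot('scene','s17');P=s['tcp_pos'];x0,y0=proj('scene',P)[0].astype(int)-35;zoom(b,x0,y0,x0+70,y0+70,10,'s17z')
print((proj('scene',[P-[0,0,.033],[.5287,-.1233,.054]])+.5-[x0,y0])*10)
E
```

```text
25.95 [ 0.5257 -0.1229  0.1269] F [-0.0487 -0.3412 -1.7282] T [0.0136 0.0206 0.01  ] 0.6539247078890003 q [-0.4358  0.5671  1.7351 -0.002   0.8488 -0.3089]
(array([0.0001, 0.0369, 0.0034]), array([ 0.0094, -0.0035, -0.0014]))
[[361.6887 430.6803]
 [370.1332 520.1177]]
```

View pics/s17z.png

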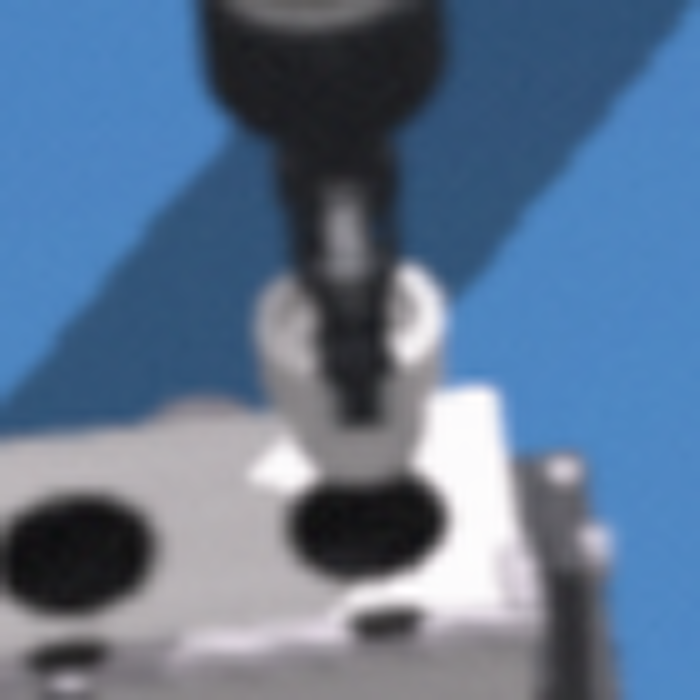

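Emit:
{"fn": "play_rows", "kwargs": {"deltas": [[0, 0.008, 0.001, 0.003, -0.003, 0], [0, 0.018, 0.003, 0.009, -0.003, 0], [0, 0.028, 0.003, 0.009, -0.003, 0], [0, 0.034, 0.003, 0.009, -0.003, 0], [0, 0.036, 0.003, 0.009, -0.003, 0], [0, 0.036, 0.003, 0.009, -0.003, 0]], "force": 90}}

```text
t: 26.6
tcp_pos: [0.5302, -0.1235, 0.0928]
tool_rot: [0.468, -0.528, 0.531, -0.47]
force: [-0.2, -0.1, -1.5]
finger_gap: 0.652
```

Run:
```python
from st import *
q=(R.from_quat(quat(-.122)[0])*R.from_rotvec([0,-np.pi/2,0])).as_quat()
s=st([.5287,-.1233,.08],q)
```

```text
26.6 [ 0.5302 -0.1235  0.0928] F [-0.2437 -0.1154 -1.5294] T [ 0.0055  0.0091 -0.012 ] 0.6519242605442569 q [-0.4349  0.6237  1.7549  0.0018  0.7589 -0.3143]
(array([-0.    ,  0.0128, -0.0015]), array([-0.0042,  0.0001,  0.0001]))
```

Emit:
{"fn": "play_rows", "kwargs": {"deltas": [[0, 0.002, -0.001, -0.003, 0, 0], [0, 0.004, -0.001, -0.004, 0, 0], [0, 0.006, -0.001, -0.004, 0, 0], [0, 0.007, -0.001, -0.004, 0, 0], [0, 0.008, -0.001, -0.004, 0, 0], [0, 0.009, -0.001, -0.004, 0, 0]]}}

```text
t: 27.2
tcp_pos: [0.5295, -0.1236, 0.0843]
tool_rot: [0.468, -0.529, 0.53, -0.469]
force: [0.8, 0.5, -2.4]
finger_gap: 0.655
```

Emit:
{"fn": "play_rows", "kwargs": {"deltas": [[0, 0.001, 0, 0, 0, 0], [0, 0.002, 0, 0, 0, 0], [0, 0.003, 0, 0, 0, 0], [0, 0.004, 0, 0, 0, 0], [0, 0.005, 0, 0, 0, 0]]}}

```text
t: 27.7
tcp_pos: [0.5288, -0.1232, 0.0792]
tool_rot: [-0.469, 0.53, -0.529, 0.469]
force: [-1.4, 0.4, 2.4]
finger_gap: 0.652
```

Emit:
{"fn": "play_rows", "kwargs": {"deltas": [[0, 0.0003, 0, 0, 0.08, 0], [0, 0.0006, 0, 0, 0.2, 0], [0, 0.001, 0, 0, 0.32, 0], [0, 0.0014, 0, 0, 0.44, 0], [0, 0.0018, 0, 0, 0.56, 0], [0, 0.0022, 0, 0, 0.68, 0], [0, 0.0026, 0, 0, 0.8, 0], [0, 0.003, 0, 0, 0.92, 0], [0, 0.0034, 0, 0, 1.04, 0], [0, 0.0038, 0, 0, 1.16, 0], [0, 0.0042, 0, 0, 1.28, 0], [0, 0.0046, 0, 0, 1.4, 0]]}}

```text
t: 28.9
tcp_pos: [0.5293, -0.1233, 0.0757]
tool_rot: [0.016, -0.707, 0.707, -0.016]
force: [-2.4, 1.0, 8.4]
finger_gap: 0.649
```

Run:
```python
from st import *
st()
```

```text
28.9 [ 0.5293 -0.1233  0.0757] F [-2.409   0.9852  8.3678] T [0.2916 0.4664 0.3786] 0.6490829430440447 q [-0.4344  0.6531  1.7634 -0.0003  0.7241  1.0909]
```

Lateral loads are low, so the fit is good. I'll keep twisting and sinking.

Emit:
{"fn": "play_rows", "kwargs": {"deltas": [[0, 0.0004, 0, 0, 0.12, 0], [0, 0.0008, 0, 0, 0.24, 0], [0, 0.0012, 0, 0, 0.36, 0], [0, 0.0016, 0, 0, 0.48, 0], [0, 0.002, 0, 0, 0.6, 0], [0, 0.0024, 0, 0, 0.72, 0], [0, 0.0028, 0, 0, 0.84, 0], [0, 0.0032, 0, 0, 0.96, 0], [0, 0.0036, 0, 0, 1.08, 0], [0, 0.004, 0, 0, 1.2, 0], [0, 0.0044, 0, 0, 1.32, 0], [0, 0.0048, 0, 0, 1.42, 0]]}}

```text
t: 30.1
tcp_pos: [0.5294, -0.124, 0.0709]
tool_rot: [-0.449, -0.547, 0.547, 0.448]
force: [1.1, 4.5, -5.0]
finger_gap: 0.647
```

Emit:
{"fn": "play_rows", "kwargs": {"deltas": [[0, 0.0001, 0, 0, -0.1, 0], [0, 0.0004, 0, 0, -0.22, 0], [0, 0.0007, 0, 0, -0.34, 0], [0, 0.001, 0, 0, -0.46, 0], [0, 0.0013, 0, 0, -0.58, 0], [0, 0.0016, 0, 0, -0.7, 0], [0, 0.0019, 0, 0, -0.82, 0], [0, 0.0022, 0, 0, -0.94, 0], [0, 0.0025, 0, 0, -1.06, 0], [0, 0.0028, 0, 0, -1.18, 0], [0, 0.0031, 0, 0, -1.3, 0], [0, 0.0034, 0, 0, -1.42, 0]]}}

```text
t: 31.3
tcp_pos: [0.529, -0.1234, 0.066]
tool_rot: [-0.019, 0.707, -0.707, 0.018]
force: [-5.4, 6.2, 10.5]
finger_gap: 0.648
```

Run:
```python
from st import *
st()
```

```text
31.3 [ 0.529  -0.1234  0.066 ] F [-5.3677  6.1865 10.4808] T [ 1.5666  1.1452 -0.3363] 0.647845219095618 q [-0.4351  0.6701  1.7672  0.0002  0.7048  1.0831]
```

Emit:
{"fn": "play_rows", "kwargs": {"deltas": [[0, 0.0004, 0, 0, -0.12, 0], [0, 0.0008, 0, 0, -0.24, 0], [0, 0.0012, 0, 0, -0.36, 0], [0, 0.0016, 0, 0, -0.48, 0], [0, 0.002, 0, 0, -0.6, 0], [0, 0.0023, 0, 0, -0.72, 0], [0, 0.0026, 0, 0, -0.84, 0], [0, 0.0029, 0, 0, -0.96, 0], [0, 0.0032, 0, 0, -1.08, 0], [0, 0.0035, 0, 0, -1.2, 0], [0, 0.0038, 0, 0, -1.32, 0], [0, 0.0041, 0, 0, -1.44, 0]]}}

```text
t: 32.5
tcp_pos: [0.5291, -0.1234, 0.0625]
tool_rot: [0.48, -0.519, 0.519, -0.48]
force: [-0.4, 0.1, -5.8]
finger_gap: 0.649
```

Emit:
{"fn": "play_rows", "kwargs": {"deltas": [[0, 0.0003, 0, 0, -0.12, 0], [0, 0.0006, 0, 0, -0.24, 0], [0, 0.0009, 0, 0, -0.36, 0], [0, 0.0012, 0, 0, -0.48, 0], [0, 0.0015, 0, 0, -0.6, 0], [0, 0.0018, 0, 0, -0.72, 0], [0, 0.002, 0, 0, -0.84, 0], [0, 0.0022, 0, 0, -0.96, 0], [0, 0.0024, 0, 0, -1.08, 0], [0, 0.0026, 0, 0, -1.2, 0]]}}

```text
t: 33.5
tcp_pos: [0.5285, -0.1236, 0.0608]
tool_rot: [0.69, -0.157, 0.156, -0.689]
force: [-6.7, -3.0, 9.0]
finger_gap: 0.65
```

Run:
```python
from st import *
st()
```

```text
33.5 [ 0.5285 -0.1236  0.0608] F [-6.6871 -2.9599  8.9584] T [-0.7318  1.2097 -0.1094] 0.6498826305857475 q [-0.435   0.6788  1.7703 -0.0017  0.6929 -1.5577]
```

Emit:
{"fn": "play_rows", "kwargs": {"deltas": [[0, 0.0003, 0, 0, 0.1, 0], [0, 0.0006, 0, 0, 0.22, 0], [0, 0.0009, 0, 0, 0.34, 0], [0, 0.0012, 0, 0, 0.46, 0], [0, 0.0015, 0, 0, 0.58, 0], [0, 0.0018, 0, 0, 0.7, 0], [0, 0.0021, 0, 0, 0.82, 0], [0, 0.0024, 0, 0, 0.94, 0]]}}

```text
t: 34.3
tcp_pos: [0.5295, -0.1232, 0.0607]
tool_rot: [-0.542, 0.453, -0.455, 0.542]
force: [-1.4, 4.7, 18.8]
finger_gap: 0.651
```

Run:
```python
from st import *
s=st()
b=shot('scene','s18');P=s['tcp_pos'];x0,y0=proj('scene',P)[0].astype(int)-35;zoom(b,x0,y0,x0+70,y0+70,10,'s18z')
```

```text
34.3 [ 0.5295 -0.1232  0.0607] F [-1.4153  4.6789 18.8088] T [0.5807 0.7615 0.3517] 0.6506605914466315 q [-0.4339  0.6793  1.7699 -0.0007  0.6905 -0.6096]
```

View pics/s18z.png

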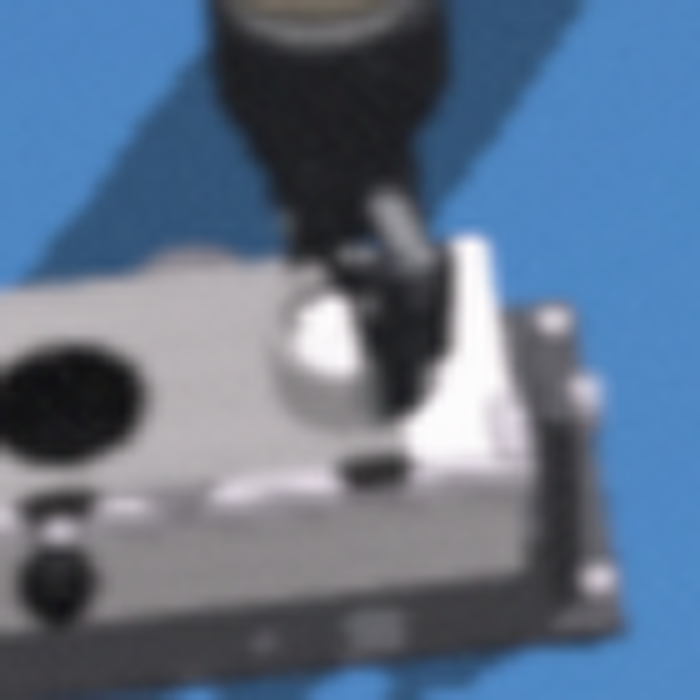

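Emit:
{"fn": "play_rows", "kwargs": {"deltas": [[0, 0.0003, 0, 0, 0.1, 0], [0, 0.0006, 0, 0, 0.22, 0], [0, 0.0009, 0, 0, 0.34, 0], [0, 0.0012, 0, 0, 0.46, 0], [0, 0.0015, 0, 0, 0.58, 0]]}}

```text
t: 34.85
tcp_pos: [0.5293, -0.1233, 0.0606]
tool_rot: [0.39, -0.589, 0.591, -0.39]
force: [-5.4, 6.4, 37.0]
finger_gap: 0.65
```

Emit:
{"fn": "play_rows", "kwargs": {"deltas": [[0, -0.002, 0, 0, 0, 0], [0, -0.002, 0, 0, 0, 0], [0, -0.002, 0, 0, 0, 0], [0, -0.002, 0, 0, 0, 0], [0, -0.005, 0, 0, 0, 0], [0, -0.015, 0, 0, 0, 0], [0, -0.035, 0, 0, 0, 0], [0, -0.06, 0, 0, 0, 0], [0, -0.09, 0, 0, 0, 0], [0, -0.12, 0, 0, 0, 0], [0, -0.14, 0, 0, 0, 0]], "gripper": 0.078}}

```text
t: 35.95
tcp_pos: [0.5301, -0.1238, 0.1987]
tool_rot: [0.389, -0.588, 0.591, -0.391]
force: [0.6, -0.2, 0.1]
finger_gap: 0.914
```

Run:
```python
from st import *
q,a=quat(-.074,.157)
P=np.array([.481,.276,.1046])-.0235*a
s=st(P+.1*a,q)
b=shot('scene','s19');x0,y0=200,150;zoom(b,x0,y0,x0+70,y0+70,10,'s19z');zoom(b,310,165,390,240,8,'s19y')
```

```text
35.95 [ 0.5301 -0.1238  0.1987] F [ 0.591  -0.1929  0.1494] T [ 0.006  -0.0631  0.0333] 0.9144348226746289 q [-0.4348  0.4604  1.6736  0.      1.0031 -0.033 ]
(array([-0.3449,  0.0175, -0.2129]), array([0.0936, 1.2405, 0.1335]))
```

View pics/s19z.png

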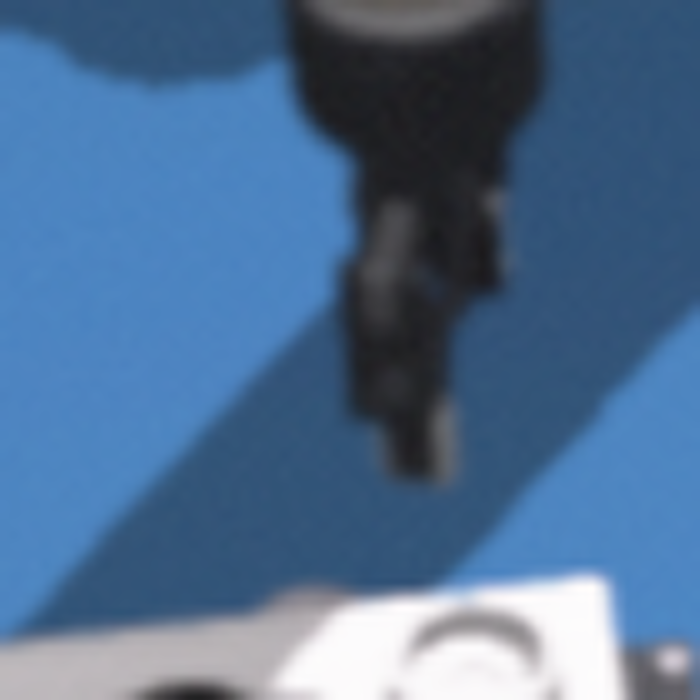

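View pics/s19y.png

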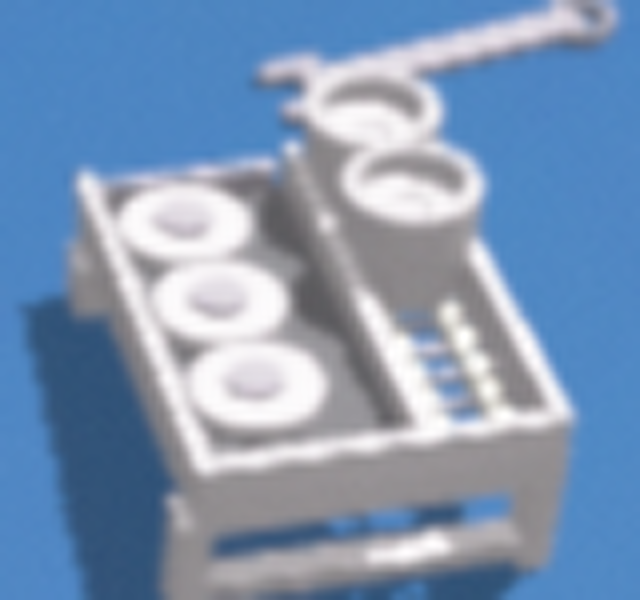

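Emit:
{"fn": "play_rows", "kwargs": {"deltas": [[-0.01, -0.005, -0.006, 0, 0.06, 0], [-0.035, -0.02, -0.02, 0, 0.18, 0], [-0.065, -0.03, -0.04, 0, 0.3, 0], [-0.095, -0.04, -0.058, 0, 0.42, 0], [-0.125, -0.04, -0.077, 0, 0.54, 0], [-0.155, -0.04, -0.095, 0, 0.66, 0], [-0.185, -0.04, -0.114, 0, 0.78, 0], [-0.215, -0.04, -0.132, 0, 0.9, 0], [-0.245, -0.04, -0.15, 0, 1.02, 0], [-0.275, -0.04, -0.168, 0, 1.12, 0], [-0.295, -0.04, -0.182, 0, 1.2, 0], [-0.305, -0.04, -0.188, 0, 1.24, 0]], "gripper": 0.08}}

```text
t: 37.2
tcp_pos: [0.4744, 0.2328, 0.2355]
tool_rot: [-0.025, -0.707, 0.707, 0.025]
force: [0.3, -0.1, -0.1]
finger_gap: 0.935
```

Run:
```python
from st import *
q,a=quat(-.074,.157)
P=np.array([.482,.276,.1046])-.0235*a
s=st(P+.1*a,q)
b=shot('top','t20');zoom(b,290,140,440,250,5,'t20z');b=shot('scene','s20');zoom(b,150,180,290,265,5,'s20z')
```

```text
37.2 [0.4744 0.2328 0.2355] F [ 0.255  -0.1314 -0.1034] T [-0.0259 -0.0457 -0.0052] 0.9346018468568497 q [ 0.2447  0.3926  1.6691 -0.0001  1.0796  1.8866]
(array([ 0.0075,  0.0553, -0.0436]), array([0.0002, 0.003 , 0.1567]))
```

View pics/t20z.png

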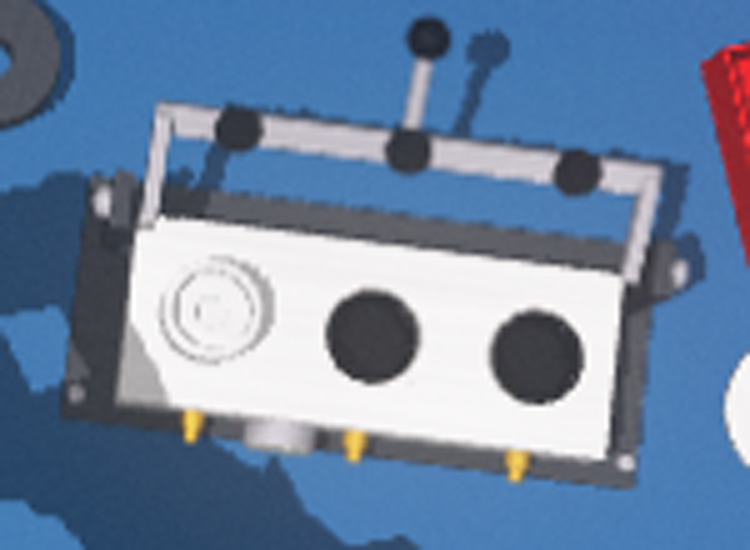

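View pics/s20z.png

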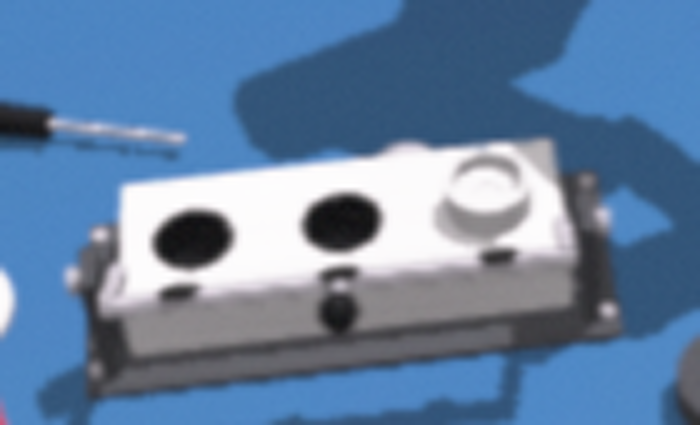

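Emit:
{"fn": "play_rows", "kwargs": {"deltas": [[0.002, 0.005, -0.008, 0, 0, 0.03], [0.004, 0.015, -0.02, 0, 0.001, 0.07], [0.006, 0.03, -0.032, 0, 0.002, 0.11], [0.007, 0.042, -0.041, 0, 0.003, 0.14], [0.0075, 0.052, -0.0435, 0, 0.003, 0.157], [0.0075, 0.055, -0.0435, 0, 0.003, 0.157], [0.0075, 0.055, -0.0435, 0, 0.003, 0.157]]}}

```text
t: 38.0
tcp_pos: [0.4712, 0.2739, 0.1802]
tool_rot: [-0.081, -0.702, 0.707, -0.029]
force: [0.0, -0.2, 1.3]
finger_gap: 0.937
```

Run:
```python
from st import *
q,a=quat(-.074,.157)
P=np.array([.482,.276,.1046])-.0235*a
s=st(P,q)
```

```text
38.0 [0.4712 0.2739 0.1802] F [ 0.0493 -0.1822  1.3072] T [0.0143 0.1106 0.0091] 0.9368583295926841 q [ 0.3582  0.4503  1.7805 -0.0954  0.7709  2.0669]
(array([ 0.0013,  0.0999, -0.003 ]), array([-0.0011, -0.    ,  0.0002]))
```

Emit:
{"fn": "play_rows", "kwargs": {"deltas": [[0, 0.01, -0.001, 0, 0, 0], [0.001, 0.03, -0.003, 0, 0, 0], [0.001, 0.05, -0.003, 0, 0, 0], [0.001, 0.07, -0.003, 0, 0, 0], [0.001, 0.085, -0.003, 0, 0, 0], [0.001, 0.095, -0.003, 0, 0, 0], [0.001, 0.1, -0.003, 0, 0, 0], [0.001, 0.1, -0.003, 0, 0, 0]]}}

```text
t: 38.8
tcp_pos: [0.4864, 0.2763, 0.0813]
tool_rot: [-0.082, -0.702, 0.707, -0.029]
force: [0.1, -0.2, -0.8]
finger_gap: 0.938
```

Run:
```python
from st import *
st()
b=shot('scene','s21');zoom(b,335,155,385,195,14,'s21y')
```

```text
38.8 [0.4864 0.2763 0.0813] F [ 0.0705 -0.1951 -0.8376] T [ 0.0467  0.0644 -0.0084] 0.9384722623629901 q [ 0.3521  0.6319  1.8174 -0.1248  0.5523  2.0991]
```

View pics/s21y.png

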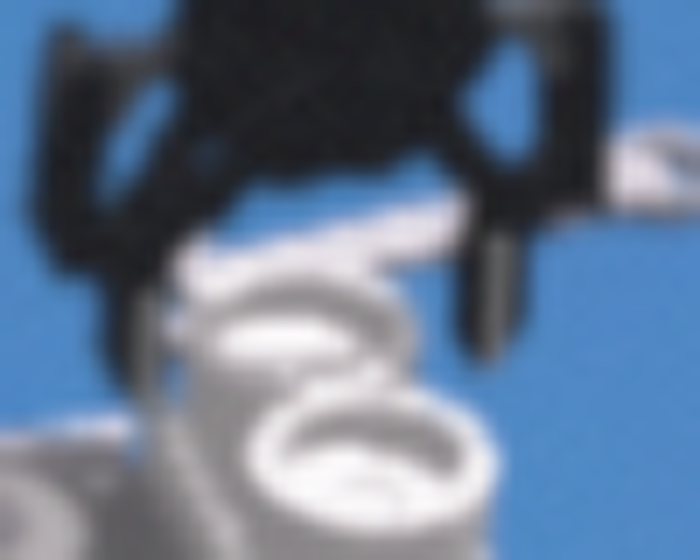

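Same picture as for cup 1: fingers either side of the front cup's rim at (310,330), with cup 3 behind. Closing and lifting.

Emit:
{"fn": "play_rows", "kwargs": {"deltas": [[0, 0, 0, 0, 0, 0], [0, 0, 0, 0, 0, 0], [0, 0, 0, 0, 0, 0], [0, 0, 0, 0, 0, 0], [0, 0, 0, 0, 0, 0], [0, 0, 0, 0, 0, 0]], "gripper": 0.0, "force": 70}}

```text
t: 39.45
tcp_pos: [0.4868, 0.277, 0.0829]
tool_rot: [-0.083, -0.703, 0.706, -0.03]
force: [-0.7, 0.4, 6.3]
finger_gap: 0.657
```

Emit:
{"fn": "play_rows", "kwargs": {"deltas": [[0, -0.006, 0, 0, 0, 0], [0, -0.018, 0, 0, 0, 0], [0, -0.033, 0, 0, 0, 0], [0, -0.05, 0, 0, 0, 0], [0, -0.068, 0, 0, 0, 0], [0, -0.085, 0, 0, 0, 0], [0, -0.1, 0, 0, 0, 0], [0, -0.11, 0, 0, 0, 0]]}}

```text
t: 40.25
tcp_pos: [0.4683, 0.2779, 0.1918]
tool_rot: [-0.082, -0.702, 0.706, -0.03]
force: [0.8, -0.4, -1.4]
finger_gap: 0.658
```

Run:
```python
from st import *
q,a=quat(-.074)
st([.50,.08,.12],q)
```

```text
40.25 [0.4683 0.2779 0.1918] F [ 0.8446 -0.4408 -1.4192] T [0.0294 0.1567 0.0414] 0.6582183356179446 q [ 0.3675  0.4315  1.7713 -0.0941  0.7975  2.0733]
(array([-0.0343,  0.0782,  0.195 ]), array([ 0.0002, -0.    , -0.1583]))
```

Emit:
{"fn": "play_rows", "kwargs": {"deltas": [[-0.003, 0, 0.01, 0, 0, -0.01], [-0.008, 0, 0.03, 0, 0, -0.03], [-0.013, 0, 0.06, 0, 0, -0.06], [-0.019, 0, 0.09, 0, 0, -0.09], [-0.024, 0.005, 0.12, 0, 0, -0.12], [-0.03, 0.015, 0.15, 0, 0, -0.145], [-0.033, 0.03, 0.175, 0, 0, -0.158], [-0.034, 0.045, 0.19, 0, 0, -0.158], [-0.034, 0.06, 0.195, 0, 0, -0.158], [-0.034, 0.072, 0.195, 0, 0, -0.158], [-0.034, 0.078, 0.195, 0, 0, -0.158], [-0.034, 0.078, 0.195, 0, 0, -0.158]]}}

```text
t: 41.45
tcp_pos: [0.4997, 0.0805, 0.118]
tool_rot: [0.025, 0.707, -0.707, -0.027]
force: [0.4, -0.5, -1.5]
finger_gap: 0.657
```

Emit:
{"fn": "play_rows", "kwargs": {"deltas": [[0, 0.01, 0, 0, 0, 0], [0, 0.025, 0, 0, 0, 0], [0, 0.042, 0, 0, 0, 0], [0, 0.058, 0, 0, 0, 0], [0, 0.07, 0, 0, 0, 0], [0, 0.076, 0, 0, 0, 0], [0, 0.079, 0, 0, 0, 0], [0, 0.081, 0, 0, 0, 0], [0, 0.082, 0, 0, 0, 0]]}}

```text
t: 42.35
tcp_pos: [0.5006, 0.08, 0.037]
tool_rot: [-0.027, -0.707, 0.707, 0.026]
force: [-0.2, 0.8, -2.2]
finger_gap: 0.657
```

Emit:
{"fn": "play_rows", "kwargs": {"deltas": [[0, 0.001, 0, 0, 0, 0], [0, 0.002, 0, 0, 0, 0], [0, 0.003, 0, 0, 0, 0], [0, 0.004, 0, 0, 0, 0]]}}

```text
t: 42.75
tcp_pos: [0.5005, 0.0799, 0.0336]
tool_rot: [-0.027, -0.707, 0.707, 0.026]
force: [-1.6, -0.4, 16.2]
finger_gap: 0.659
```

Emit:
{"fn": "play_rows", "kwargs": {"deltas": [[0, -0.001, 0, 0, 0, 0], [0, -0.001, 0, 0, 0, 0], [0, -0.002, 0, 0, 0, 0], [0, -0.002, 0, 0, -0.06, 0], [0, -0.002, 0, 0, -0.18, 0], [0, -0.002, 0, 0, -0.32, 0], [0, -0.002, 0, 0, -0.46, 0], [0, -0.002, 0, 0, -0.6, 0], [0, -0.002, 0, 0, -0.74, 0], [0, -0.002, 0, 0, -0.88, 0], [0, -0.002, 0, 0, -1.02, 0], [0, -0.002, 0, 0, -1.16, 0]], "gripper": 0.076}}

```text
t: 43.95
tcp_pos: [0.5002, 0.08, 0.0346]
tool_rot: [0.367, -0.604, 0.604, -0.367]
force: [-0.2, -0.0, 0.9]
finger_gap: 0.891
```

Emit:
{"fn": "play_rows", "kwargs": {"deltas": [[0, 0, 0, 0, -0.14, 0], [0, 0, 0, 0, -0.27, 0], [0, 0, 0, 0, -0.37, 0], [0, 0, 0, 0, -0.41, 0], [0, 0, 0, 0, -0.41, 0]]}}

```text
t: 44.45
tcp_pos: [0.5002, 0.08, 0.0347]
tool_rot: [0.481, -0.518, 0.518, -0.481]
force: [-0.6, -0.4, 0.6]
finger_gap: 0.889
```

Emit:
{"fn": "play_rows", "kwargs": {"deltas": [[0, 0, 0, 0, 0, 0], [0, 0, 0, 0, 0, 0], [0, 0, 0, 0, 0, 0], [0, 0, 0, 0, 0, 0], [0, 0, 0, 0, 0, 0], [0, 0, 0, 0, 0, 0]], "gripper": 0.0, "force": 80}}

```text
t: 45.05
tcp_pos: [0.4999, 0.08, 0.0352]
tool_rot: [-0.481, 0.519, -0.518, 0.481]
force: [-1.0, 0.1, 5.5]
finger_gap: 0.653
```

Emit:
{"fn": "play_rows", "kwargs": {"deltas": [[0, -0.01, 0, 0, 0, 0], [0, -0.03, 0, 0, 0, 0], [0, -0.05, 0, 0, 0, 0], [0, -0.075, 0, 0, 0, 0], [0, -0.1, 0, 0, 0, 0], [0, -0.125, 0, 0, 0, 0], [0, -0.14, 0, 0, 0, 0], [0, -0.15, 0, 0, 0, 0]]}}

```text
t: 45.85
tcp_pos: [0.5005, 0.08, 0.1863]
tool_rot: [0.48, -0.518, 0.519, -0.481]
force: [0.4, 0.6, -1.1]
finger_gap: 0.654
```

Run:
```python
from st import *
q=(R.from_quat(quat(-.122)[0])*R.from_rotvec([0,-np.pi/2,0])).as_quat()
s=st([.5169,-.2205,.17],q)
b=shot('scene','s22');P=s['tcp_pos'];x0,y0=proj('scene',P)[0].astype(int)-35;zoom(b,x0,y0,x0+70,y0+70,10,'s22z')
```

```text
45.85 [0.5005 0.08   0.1863] F [ 0.4346  0.5741 -1.0832] T [0.0077 0.0641 0.0837] 0.6537361189167697 q [-0.0622  0.4335  1.7745 -0.0002  0.9313  0.0131]
(array([0.2984, 0.0165, 0.0388]), array([-0.0023,  0.0469,  0.0001]))
```

View pics/s22z.png

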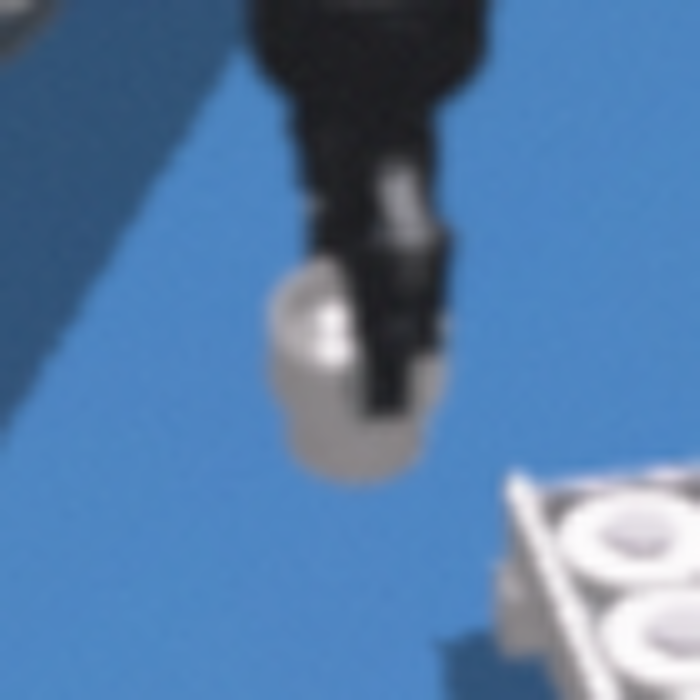

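Emit:
{"fn": "play_rows", "kwargs": {"deltas": [[0.01, 0, 0.001, 0, 0.002, 0], [0.035, 0, 0.004, 0, 0.008, 0], [0.07, 0, 0.009, 0, 0.014, 0], [0.105, 0, 0.014, 0, 0.02, 0], [0.14, 0, 0.018, 0, 0.025, 0], [0.175, 0, 0.023, 0, 0.03, 0], [0.21, 0, 0.028, 0, 0.035, 0], [0.245, 0, 0.033, 0, 0.04, 0], [0.273, 0, 0.036, -0.002, 0.045, 0], [0.292, 0.005, 0.038, -0.002, 0.047, 0], [0.2985, 0.015, 0.039, -0.002, 0.047, 0], [0.2985, 0.03, 0.039, -0.002, 0.047, 0]]}}

```text
t: 47.1
tcp_pos: [0.5165, -0.2213, 0.1536]
tool_rot: [-0.469, 0.53, -0.529, 0.468]
force: [0.3, 0.0, -1.3]
finger_gap: 0.654
```

Emit:
{"fn": "play_rows", "kwargs": {"deltas": [[0, 0.012, 0, 0, 0, 0], [0, 0.022, 0, 0, 0, 0], [0, 0.028, 0, 0, 0, 0], [0, 0.03, 0, 0, 0, 0], [0, 0.03, 0, 0, 0, 0]], "force": 90}}

```text
t: 47.6
tcp_pos: [0.5168, -0.2202, 0.1246]
tool_rot: [-0.469, 0.53, -0.529, 0.468]
force: [-0.0, 0.3, -1.1]
finger_gap: 0.651
```

Run:
```python
from st import *
q=(R.from_quat(quat(-.122)[0])*R.from_rotvec([0,-np.pi/2,0])).as_quat()
s=st([.5171,-.2207,.088],q)
```

```text
47.6 [ 0.5168 -0.2202  0.1246] F [-0.0297  0.2842 -1.1427] T [-0.0412 -0.0168  0.0082] 0.6508587498820407 q [-0.6012  0.5909  1.6869 -0.0013  0.8656 -0.479 ]
(array([0.0004, 0.0366, 0.0005]), array([0.0021, 0.0006, 0.    ]))
```

Emit:
{"fn": "play_rows", "kwargs": {"deltas": [[0, 0.008, 0, 0, 0, 0], [0, 0.018, 0, 0.002, 0, 0], [0, 0.026, 0, 0.002, 0, 0], [0, 0.031, 0, 0.002, 0, 0], [0, 0.034, 0, 0.002, 0, 0], [0, 0.036, 0, 0.002, 0, 0], [0, 0.038, 0, 0.002, 0, 0], [0, 0.039, 0, 0.002, 0, 0], [0, 0.04, 0, 0.002, 0, 0]]}}

```text
t: 48.5
tcp_pos: [0.5167, -0.2207, 0.0849]
tool_rot: [0.469, -0.529, 0.53, -0.469]
force: [0.5, 0.9, -1.2]
finger_gap: 0.649
```

Emit:
{"fn": "play_rows", "kwargs": {"deltas": [[0, 0.0006, 0, 0, 0.06, 0], [0, 0.0012, 0, 0, 0.18, 0], [0, 0.0018, 0, 0, 0.3, 0], [0, 0.0024, 0, 0, 0.42, 0], [0, 0.003, 0, 0, 0.54, 0], [0, 0.0036, 0, 0, 0.66, 0], [0, 0.0041, 0, 0, 0.78, 0], [0, 0.0046, 0, 0, 0.9, 0], [0, 0.0051, 0, 0, 1.02, 0], [0, 0.0056, 0, 0, 1.14, 0], [0, 0.0061, 0, 0, 1.26, 0], [0, 0.0066, 0, 0, 1.38, 0]]}}

```text
t: 49.7
tcp_pos: [0.5172, -0.2207, 0.0788]
tool_rot: [0.022, -0.706, 0.707, -0.023]
force: [-0.3, 0.8, 1.5]
finger_gap: 0.651
```

Emit:
{"fn": "play_rows", "kwargs": {"deltas": [[0, 0.0004, 0, 0, 0.12, 0], [0, 0.0008, 0, 0, 0.24, 0], [0, 0.0012, 0, 0, 0.36, 0], [0, 0.0016, 0, 0, 0.48, 0], [0, 0.002, 0, 0, 0.6, 0], [0, 0.0024, 0, 0, 0.72, 0], [0, 0.0028, 0, 0, 0.84, 0], [0, 0.0032, 0, 0, 0.96, 0], [0, 0.0036, 0, 0, 1.08, 0], [0, 0.004, 0, 0, 1.2, 0], [0, 0.0044, 0, 0, 1.32, 0], [0, 0.0048, 0, 0, 1.42, 0]]}}

```text
t: 50.9
tcp_pos: [0.517, -0.221, 0.0751]
tool_rot: [-0.444, -0.551, 0.551, 0.442]
force: [-1.5, 2.0, 4.6]
finger_gap: 0.651
```

Run:
```python
from st import *
st()
```

```text
50.9 [ 0.517  -0.221   0.0751] F [-1.4771  2.0042  4.6091] T [0.2765 0.0526 0.0248] 0.6510315999602347 q [-0.6023  0.6698  1.7162 -0.001   0.7537  2.3237]
```

Emit:
{"fn": "play_rows", "kwargs": {"deltas": [[0, 0.0002, 0, 0, -0.1, 0], [0, 0.0006, 0, 0, -0.22, 0], [0, 0.001, 0, 0, -0.34, 0], [0, 0.0014, 0, 0, -0.46, 0], [0, 0.0018, 0, 0, -0.58, 0], [0, 0.0022, 0, 0, -0.7, 0], [0, 0.0026, 0, 0, -0.82, 0], [0, 0.003, 0, 0, -0.94, 0], [0, 0.0034, 0, 0, -1.06, 0], [0, 0.0038, 0, 0, -1.18, 0], [0, 0.0042, 0, 0, -1.3, 0], [0, 0.0046, 0, 0, -1.42, 0]]}}

```text
t: 52.1
tcp_pos: [0.5171, -0.2213, 0.0691]
tool_rot: [0.025, -0.706, 0.707, -0.026]
force: [-3.2, -5.1, -8.0]
finger_gap: 0.652
```

Emit:
{"fn": "play_rows", "kwargs": {"deltas": [[0, 0.0004, 0, 0, -0.12, 0], [0, 0.0008, 0, 0, -0.24, 0], [0, 0.0012, 0, 0, -0.36, 0], [0, 0.0016, 0, 0, -0.48, 0], [0, 0.002, 0, 0, -0.6, 0], [0, 0.0024, 0, 0, -0.72, 0], [0, 0.0028, 0, 0, -0.84, 0], [0, 0.0032, 0, 0, -0.96, 0], [0, 0.0036, 0, 0, -1.08, 0], [0, 0.004, 0, 0, -1.2, 0], [0, 0.0044, 0, 0, -1.32, 0], [0, 0.0048, 0, 0, -1.42, 0]]}}

```text
t: 53.3
tcp_pos: [0.5165, -0.2198, 0.0641]
tool_rot: [-0.479, 0.52, -0.519, 0.48]
force: [-0.7, 1.8, -4.6]
finger_gap: 0.65
```

Run:
```python
from st import *
st()
```

```text
53.3 [ 0.5165 -0.2198  0.0641] F [-0.718   1.849  -4.6324] T [ 0.188   0.4344 -0.0956] 0.6502128490499812 q [-0.6021  0.6883  1.721   0.0019  0.7334 -0.5243]
```

Emit:
{"fn": "play_rows", "kwargs": {"deltas": [[0, 0.0004, 0, 0, -0.12, 0], [0, 0.0008, 0, 0, -0.24, 0], [0, 0.0012, 0, 0, -0.36, 0], [0, 0.0016, 0, 0, -0.48, 0], [0, 0.002, 0, 0, -0.6, 0], [0, 0.0024, 0, 0, -0.72, 0], [0, 0.0028, 0, 0, -0.84, 0], [0, 0.0032, 0, 0, -0.96, 0], [0, 0.0036, 0, 0, -1.08, 0], [0, 0.004, 0, 0, -1.2, 0]]}}

```text
t: 54.3
tcp_pos: [0.5168, -0.221, 0.0613]
tool_rot: [0.69, -0.157, 0.157, -0.689]
force: [-2.0, -0.3, 19.9]
finger_gap: 0.654
```

Run:
```python
from st import *
st()
```

```text
54.3 [ 0.5168 -0.221   0.0613] F [-2.0048 -0.3097 19.8964] T [-0.1922  0.0679 -0.0991] 0.6537014902478431 q [-0.6026  0.6931  1.7218 -0.0011  0.7255 -1.7248]
```

Emit:
{"fn": "play_rows", "kwargs": {"deltas": [[0, 0.0003, 0, 0, 0.1, 0], [0, 0.0006, 0, 0, 0.22, 0], [0, 0.0009, 0, 0, 0.34, 0], [0, 0.0012, 0, 0, 0.46, 0], [0, 0.0015, 0, 0, 0.58, 0], [0, 0.0018, 0, 0, 0.7, 0]]}}

```text
t: 54.9
tcp_pos: [0.5176, -0.2208, 0.0613]
tool_rot: [0.593, -0.385, 0.387, -0.592]
force: [-0.7, 4.4, 21.0]
finger_gap: 0.653
```

Emit:
{"fn": "play_rows", "kwargs": {"deltas": [[0, 0.0003, 0, 0, 0.12, 0], [0, 0.0006, 0, 0, 0.24, 0], [0, 0.0009, 0, 0, 0.36, 0], [0, 0.0012, 0, 0, 0.48, 0], [0, 0.0015, 0, 0, 0.6, 0], [0, 0.0015, 0, 0, 0.72, 0]]}}

```text
t: 55.5
tcp_pos: [0.5175, -0.2207, 0.0612]
tool_rot: [0.419, -0.569, 0.571, -0.419]
force: [-3.3, 1.5, 28.9]
finger_gap: 0.652
```

Emit:
{"fn": "play_rows", "kwargs": {"deltas": [[0, -0.003, 0, 0, 0, 0], [0, -0.003, 0, 0, 0, 0], [0, -0.003, 0, 0, 0, 0], [0, -0.003, 0, 0, 0, 0], [0, -0.006, 0, 0, 0, 0], [0, -0.016, 0, 0, 0, 0], [0, -0.035, 0, 0, 0, 0], [0, -0.06, 0, 0, 0, 0], [0, -0.09, 0, 0, 0, 0], [0, -0.12, 0, 0, 0, 0], [0, -0.15, 0, 0, 0, 0], [0, -0.17, 0, 0, 0, 0]], "gripper": 0.078}}

```text
t: 56.7
tcp_pos: [0.5172, -0.221, 0.2296]
tool_rot: [0.419, -0.568, 0.571, -0.42]
force: [0.7, 0.1, -0.3]
finger_gap: 0.911
```

Run:
```python
from st import *
q,a=quat(-.074)
st([.474,.233,.235],q)
```

```text
56.7 [ 0.5172 -0.221   0.2296] F [ 0.717   0.0606 -0.3165] T [-0.0007 -0.0667  0.006 ] 0.9108728784210882 q [-0.6023  0.4439  1.5961 -0.0001  1.0978 -0.3004]
(array([-0.4206, -0.0065, -0.1762]), array([-0.0038,  1.3429, -0.0013]))
```

Emit:
{"fn": "play_rows", "kwargs": {"deltas": [[-0.01, 0, -0.004, 0, 0.06, 0], [-0.04, 0, -0.017, 0, 0.17, 0], [-0.08, -0.003, -0.033, 0, 0.29, 0], [-0.12, -0.005, -0.05, 0, 0.41, 0], [-0.16, -0.005, -0.067, 0, 0.53, 0], [-0.2, -0.005, -0.084, 0, 0.65, 0], [-0.24, -0.005, -0.1, 0, 0.78, 0], [-0.28, -0.005, -0.117, 0, 0.91, 0], [-0.32, -0.005, -0.134, 0, 1.04, 0], [-0.36, -0.005, -0.15, 0, 1.16, 0], [-0.395, -0.006, -0.165, 0, 1.27, 0], [-0.415, -0.006, -0.174, 0, 1.34, 0]], "gripper": 0.08}}

```text
t: 57.9
tcp_pos: [0.4732, 0.2302, 0.2333]
tool_rot: [0.026, 0.707, -0.706, -0.025]
force: [0.1, 0.1, 0.3]
finger_gap: 0.934
```

Run:
```python
from st import *
q,a=quat(-.074,.157)
P=np.array([.482,.276,.1046])-.0235*a
s=st(P+.1*a,q)
b=shot('top','t23');zoom(b,290,140,440,250,5,'t23z');b=shot('scene','s23');zoom(b,150,180,290,265,5,'s23z');zoom(b,310,165,390,240,8,'s23y')
```

```text
57.9 [0.4732 0.2302 0.2333] F [0.0888 0.1373 0.2808] T [-0.0473 -0.012  -0.0535] 0.9342822150917498 q [0.2399 0.392  1.6775 0.0005 1.071  1.8826]
(array([ 0.0066,  0.0532, -0.0463]), array([0.0009, 0.0018, 0.1561]))
```

View pics/t23z.png

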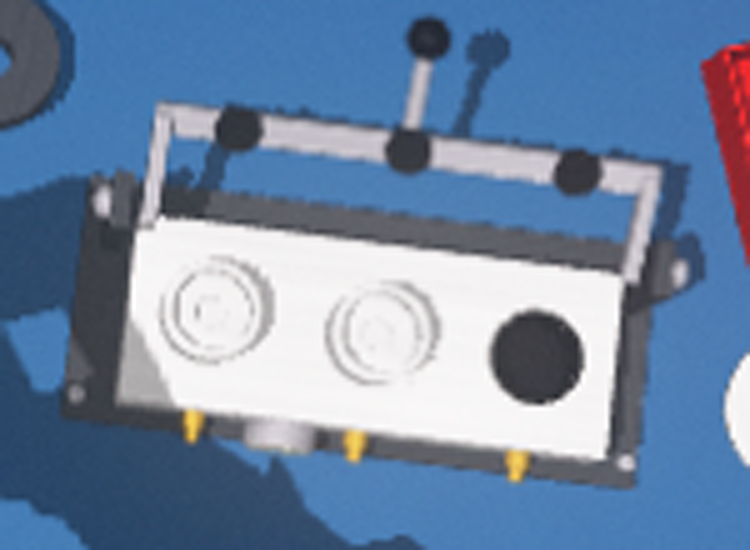

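View pics/s23z.png

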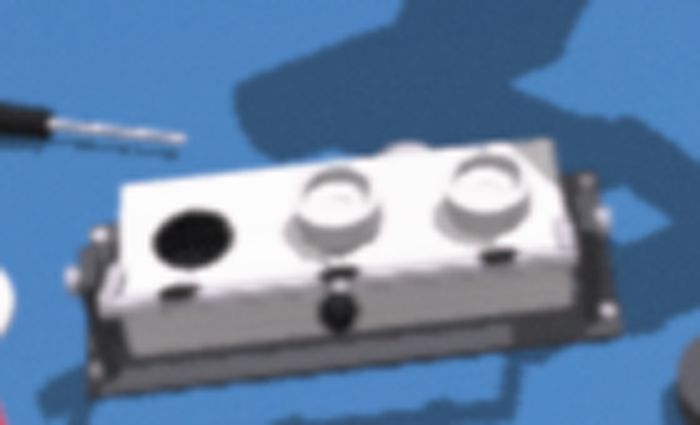

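View pics/s23y.png

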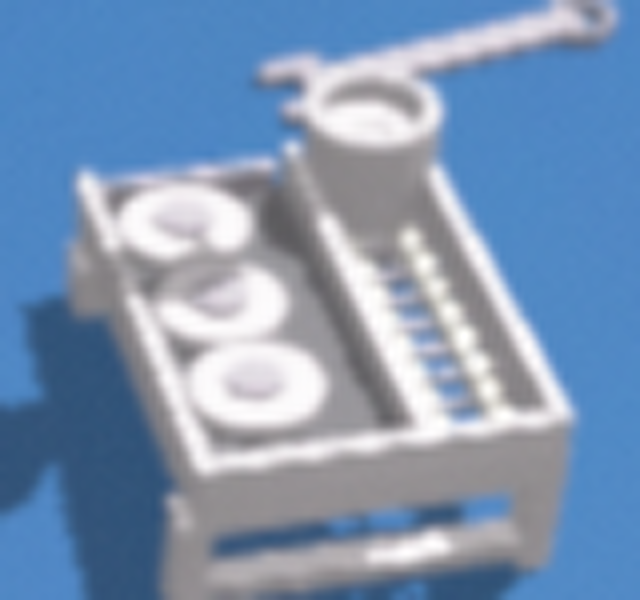

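Both cups look home in the two sockets nearest the rack, and cup 3 has rolled to the same front position (rim at (372,113)). I'll repeat the same routine for cup 3.

Emit:
{"fn": "play_rows", "kwargs": {"deltas": [[0.002, 0.005, -0.008, 0, 0, 0.03], [0.004, 0.015, -0.02, 0, 0.001, 0.07], [0.005, 0.03, -0.034, 0, 0.002, 0.11], [0.006, 0.042, -0.043, 0, 0.002, 0.14], [0.0065, 0.051, -0.046, 0, 0.002, 0.156], [0.0065, 0.053, -0.046, 0, 0.002, 0.156], [0.0065, 0.053, -0.046, 0, 0.002, 0.156]]}}

```text
t: 58.7
tcp_pos: [0.4709, 0.273, 0.1796]
tool_rot: [-0.081, -0.702, 0.707, -0.029]
force: [-0.1, -0.6, 0.4]
finger_gap: 0.938
```

Run:
```python
from st import *
q,a=quat(-.074,.157)
P=np.array([.482,.276,.1046])-.0235*a
s=st(P,q)
```

```text
58.7 [0.4709 0.273  0.1796] F [-0.102  -0.6341  0.3511] T [ 0.0499  0.0728 -0.037 ] 0.9384604182458148 q [ 0.3561  0.4504  1.7825 -0.0936  0.7696  2.0628]
(array([ 0.0008,  0.0993, -0.0039]), array([-0.0005,  0.0008,  0.0015]))
```

Emit:
{"fn": "play_rows", "kwargs": {"deltas": [[0, 0.01, -0.001, 0, 0, 0], [0.001, 0.03, -0.003, 0, 0, 0], [0.001, 0.05, -0.004, 0, 0, 0], [0.001, 0.07, -0.004, 0, 0, 0], [0.001, 0.085, -0.004, 0, 0, 0], [0.001, 0.095, -0.004, 0, 0, 0], [0.001, 0.0995, -0.004, 0, 0, 0], [0.001, 0.0995, -0.004, 0, 0, 0]]}}

```text
t: 59.5
tcp_pos: [0.4856, 0.2764, 0.0807]
tool_rot: [-0.081, -0.702, 0.707, -0.029]
force: [0.5, -0.4, 0.1]
finger_gap: 0.937
```

Run:
```python
from st import *
st()
b=shot('scene','s24');zoom(b,335,155,385,195,14,'s24y')
```

```text
59.5 [0.4856 0.2764 0.0807] F [ 0.4905 -0.4429  0.1144] T [-0.009   0.0642  0.0032] 0.9373713874316002 q [ 0.3522  0.6326  1.8181 -0.1228  0.5525  2.0966]
```

View pics/s24y.png

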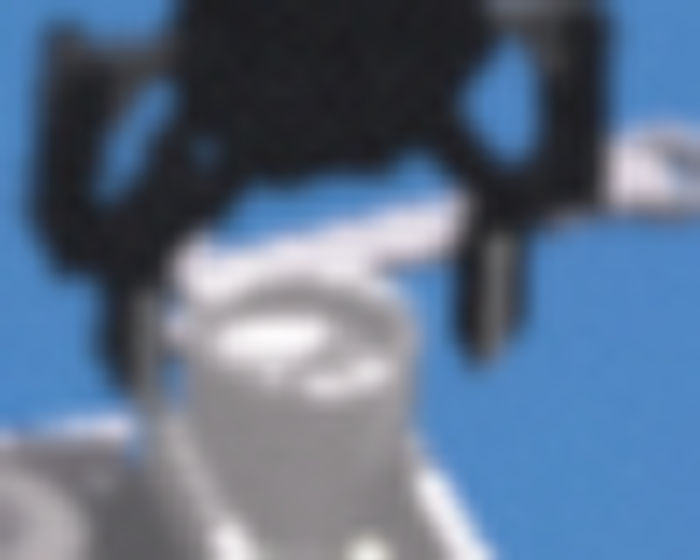

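The fingers are on both sides of cup 3's rim. Closing, lifting and carrying to the centring spot.

Emit:
{"fn": "play_rows", "kwargs": {"deltas": [[0, 0, 0, 0, 0, 0], [0, 0, 0, 0, 0, 0], [0, 0, 0, 0, 0, 0], [0, 0, 0, 0, 0, 0], [0, 0, 0, 0, 0, 0], [0, 0, 0, 0, 0, 0]], "gripper": 0.0, "force": 70}}

```text
t: 60.15
tcp_pos: [0.486, 0.277, 0.0823]
tool_rot: [-0.082, -0.703, 0.706, -0.03]
force: [-1.9, -0.4, 5.8]
finger_gap: 0.654
```

Emit:
{"fn": "play_rows", "kwargs": {"deltas": [[0, -0.006, 0, 0, 0, 0], [0, -0.018, 0, 0, 0, 0], [0, -0.033, 0, 0, 0, 0], [0, -0.05, 0, 0, 0, 0], [0, -0.068, 0, 0, 0, 0], [0, -0.085, 0, 0, 0, 0], [0, -0.1, 0, 0, 0, 0], [0, -0.11, 0, 0, 0, 0]]}}

```text
t: 60.95
tcp_pos: [0.4677, 0.278, 0.1912]
tool_rot: [-0.081, -0.703, 0.706, -0.029]
force: [1.2, -0.4, -2.0]
finger_gap: 0.658
```

Run:
```python
from st import *
q,a=quat(-.074)
st([.50,.08,.12],q)
```

```text
60.95 [0.4677 0.278  0.1912] F [ 1.2455 -0.4374 -2.0356] T [0.0644 0.1376 0.0364] 0.6582141854200524 q [ 0.3674  0.4323  1.7719 -0.0924  0.7979  2.0712]
(array([-0.035 ,  0.0776,  0.1951]), array([ 0.0004,  0.0009, -0.1562]))
```

Emit:
{"fn": "play_rows", "kwargs": {"deltas": [[-0.003, 0, 0.01, 0, 0, -0.01], [-0.008, 0, 0.03, 0, 0, -0.03], [-0.013, 0, 0.06, 0, 0, -0.06], [-0.019, 0, 0.09, 0, 0, -0.09], [-0.024, 0.005, 0.12, 0, 0, -0.12], [-0.03, 0.015, 0.15, 0, 0, -0.145], [-0.033, 0.03, 0.175, 0, 0, -0.156], [-0.035, 0.045, 0.19, 0, 0, -0.156], [-0.035, 0.06, 0.195, 0, 0, -0.156], [-0.035, 0.072, 0.195, 0, 0, -0.156], [-0.035, 0.078, 0.195, 0, 0, -0.156], [-0.035, 0.078, 0.195, 0, 0, -0.156]]}}

```text
t: 62.15
tcp_pos: [0.5001, 0.0806, 0.1175]
tool_rot: [0.025, 0.707, -0.707, -0.026]
force: [-0.4, 0.3, -2.2]
finger_gap: 0.657
```

Emit:
{"fn": "play_rows", "kwargs": {"deltas": [[0, 0.01, 0, 0, 0, 0], [0, 0.025, 0, 0, 0, 0], [0, 0.042, 0, 0, 0, 0], [0, 0.058, 0, 0, 0, 0], [0, 0.07, 0, 0, 0, 0], [0, 0.076, 0, 0, 0, 0], [0, 0.079, 0, 0, 0, 0], [0, 0.081, 0, 0, 0, 0], [0, 0.082, 0, 0, 0, 0]]}}

```text
t: 63.05
tcp_pos: [0.501, 0.08, 0.0364]
tool_rot: [-0.026, -0.707, 0.707, 0.026]
force: [0.1, -0.1, -0.4]
finger_gap: 0.656
```

Emit:
{"fn": "play_rows", "kwargs": {"deltas": [[0, 0.001, 0, 0, 0, 0], [0, 0.002, 0, 0, 0, 0], [0, 0.003, 0, 0, 0, 0]]}}

```text
t: 63.35
tcp_pos: [0.5009, 0.08, 0.0334]
tool_rot: [-0.026, -0.707, 0.707, 0.026]
force: [0.3, 0.6, -2.8]
finger_gap: 0.656
```

Emit:
{"fn": "play_rows", "kwargs": {"deltas": [[0, 0.001, 0, 0, 0, 0], [0, 0.0015, 0, 0, 0, 0], [0, 0.0015, 0, 0, 0, 0]]}}

```text
t: 63.65
tcp_pos: [0.501, 0.08, 0.0331]
tool_rot: [-0.026, -0.707, 0.707, 0.025]
force: [-1.6, -0.5, 10.6]
finger_gap: 0.655
```

Emit:
{"fn": "play_rows", "kwargs": {"deltas": [[0, -0.001, 0, 0, 0, 0], [0, -0.001, 0, 0, 0, 0], [0, -0.002, 0, 0, 0, 0], [0, -0.002, 0, 0, -0.06, 0], [0, -0.002, 0, 0, -0.18, 0], [0, -0.002, 0, 0, -0.32, 0], [0, -0.002, 0, 0, -0.46, 0], [0, -0.002, 0, 0, -0.6, 0], [0, -0.002, 0, 0, -0.74, 0], [0, -0.002, 0, 0, -0.88, 0], [0, -0.002, 0, 0, -1.02, 0], [0, -0.002, 0, 0, -1.16, 0]], "gripper": 0.076}}

```text
t: 64.85
tcp_pos: [0.5006, 0.08, 0.0335]
tool_rot: [-0.367, 0.604, -0.604, 0.367]
force: [0.9, -0.8, -0.2]
finger_gap: 0.891
```

Emit:
{"fn": "play_rows", "kwargs": {"deltas": [[0, 0, 0, 0, -0.14, 0], [0, 0, 0, 0, -0.27, 0], [0, 0, 0, 0, -0.37, 0], [0, 0, 0, 0, -0.41, 0], [0, 0, 0, 0, -0.41, 0]]}}

```text
t: 65.35
tcp_pos: [0.5006, 0.08, 0.0335]
tool_rot: [-0.481, 0.518, -0.518, 0.481]
force: [-0.5, 0.1, -0.3]
finger_gap: 0.891
```

Emit:
{"fn": "play_rows", "kwargs": {"deltas": [[0, 0, 0, 0, 0, 0], [0, 0, 0, 0, 0, 0], [0, 0, 0, 0, 0, 0], [0, 0, 0, 0, 0, 0], [0, 0, 0, 0, 0, 0], [0, 0, 0, 0, 0, 0]], "gripper": 0.0, "force": 80}}

```text
t: 65.95
tcp_pos: [0.5005, 0.0801, 0.0341]
tool_rot: [-0.481, 0.518, -0.518, 0.481]
force: [-0.5, -0.3, 5.3]
finger_gap: 0.656
```

Emit:
{"fn": "play_rows", "kwargs": {"deltas": [[0, -0.01, 0, 0, 0, 0], [0, -0.03, 0, 0, 0, 0], [0, -0.05, 0, 0, 0, 0], [0, -0.075, 0, 0, 0, 0], [0, -0.1, 0, 0, 0, 0], [0, -0.125, 0, 0, 0, 0], [0, -0.14, 0, 0, 0, 0], [0, -0.15, 0, 0, 0, 0]]}}

```text
t: 66.75
tcp_pos: [0.501, 0.08, 0.1852]
tool_rot: [0.481, -0.518, 0.519, -0.482]
force: [0.4, 1.1, -2.0]
finger_gap: 0.654
```

Run:
```python
from st import *
q=(R.from_quat(quat(-.122)[0])*R.from_rotvec([0,-np.pi/2,0])).as_quat()
s=st([.5052,-.3181,.17],q)
b=shot('scene','s25');P=s['tcp_pos'];x0,y0=proj('scene',P)[0].astype(int)-35;zoom(b,x0,y0,x0+70,y0+70,10,'s25z')
```

```text
66.75 [0.501  0.08   0.1852] F [ 0.3869  1.1239 -1.9855] T [ 0.0578 -0.0065  0.0142] 0.6536025079559187 q [-0.0621  0.4359  1.7745 -0.0001  0.9291  0.012 ]
(array([0.3967, 0.0153, 0.0336]), array([-0.0021,  0.0479, -0.    ]))
```

View pics/s25z.png

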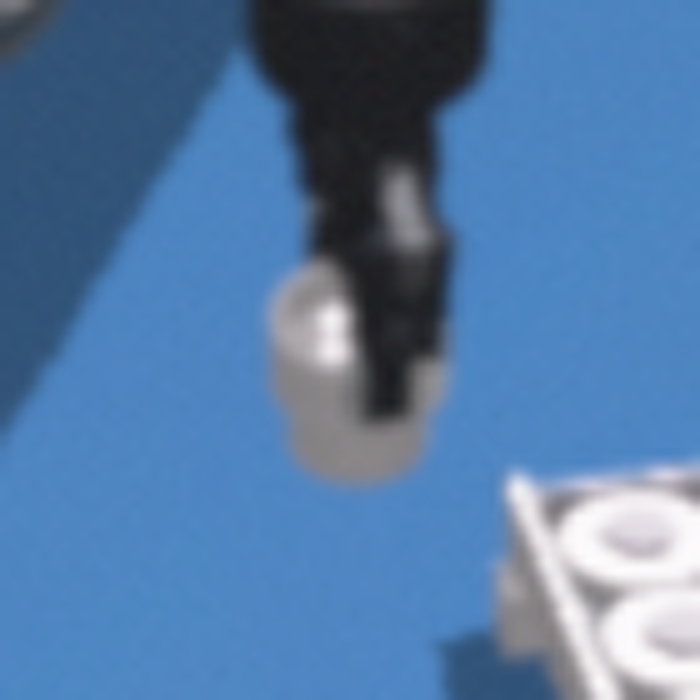

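Emit:
{"fn": "play_rows", "kwargs": {"deltas": [[0.01, 0, 0.001, 0, 0.002, 0], [0.035, 0, 0.003, 0, 0.006, 0], [0.07, 0, 0.006, 0, 0.01, 0], [0.11, 0, 0.009, 0, 0.014, 0], [0.15, 0, 0.013, 0, 0.02, 0], [0.19, 0, 0.016, 0, 0.024, 0], [0.23, 0, 0.02, 0, 0.028, 0], [0.27, 0, 0.023, 0, 0.033, 0], [0.31, 0, 0.026, 0, 0.038, 0], [0.345, 0, 0.029, -0.002, 0.043, 0], [0.375, 0, 0.032, -0.002, 0.047, 0], [0.392, 0, 0.033, -0.002, 0.048, 0]], "force": 90}}

```text
t: 68.0
tcp_pos: [0.5036, -0.3163, 0.1821]
tool_rot: [-0.469, 0.531, -0.529, 0.467]
force: [-0.4, 0.3, -2.1]
finger_gap: 0.648
```

Emit:
{"fn": "play_rows", "kwargs": {"deltas": [[0.004, 0.008, 0.0005, 0, 0, 0], [0.0045, 0.02, 0.0005, 0, 0, 0], [0.0045, 0.035, 0.0005, 0, 0, 0], [0.0045, 0.048, 0.0005, 0, 0, 0], [0.0045, 0.058, 0.0005, 0, 0, 0], [0.0045, 0.06, 0.0005, 0, 0, 0], [0.0045, 0.06, 0.0005, 0, 0, 0]]}}

```text
t: 68.7
tcp_pos: [0.5044, -0.3172, 0.1231]
tool_rot: [-0.469, 0.53, -0.528, 0.468]
force: [0.3, 0.3, -1.5]
finger_gap: 0.649
```

Run:
```python
from st import *
q=(R.from_quat(quat(-.122)[0])*R.from_rotvec([0,-np.pi/2,0])).as_quat()
s=st([.5052,-.3181,.084],q)
b=shot('scene','s26');P=s['tcp_pos'];x0,y0=proj('scene',P)[0].astype(int)-35;zoom(b,x0,y0,x0+70,y0+70,10,'s26z')
```

```text
68.7 [ 0.5044 -0.3172  0.1231] F [ 0.2728  0.2859 -1.4585] T [-0.0219  0.0018 -0.0552] 0.6488633280264129 q [-0.7481  0.6292  1.5994 -0.0015  0.9157 -0.626 ]
(array([0.0009, 0.0391, 0.001 ]), array([ 0.0029,  0.0008, -0.0006]))
```

View pics/s26z.png

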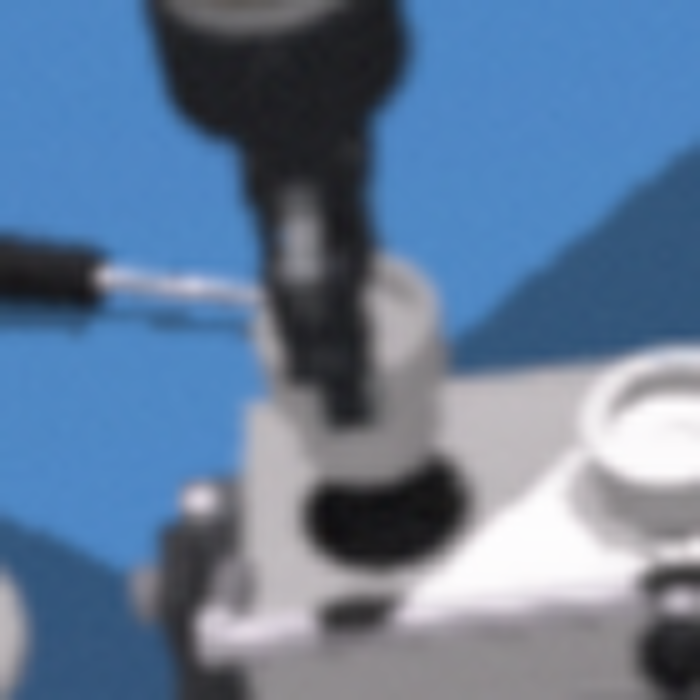

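The cup is over the third socket, with its base at about (365,480) and the socket at (385,510). Lowering it.

Emit:
{"fn": "play_rows", "kwargs": {"deltas": [[0.0005, 0.008, 0.0005, 0.002, 0, 0], [0.0008, 0.018, 0.0005, 0.003, 0, 0], [0.0008, 0.026, 0.0005, 0.003, 0, 0], [0.0008, 0.031, 0.0005, 0.003, 0, 0], [0.0008, 0.034, 0.0005, 0.003, 0, 0], [0.0008, 0.036, 0.0005, 0.003, 0, 0], [0.0008, 0.038, 0.0005, 0.003, 0, 0], [0.0008, 0.039, 0.0005, 0.003, 0, 0]]}}

```text
t: 69.55
tcp_pos: [0.5048, -0.3187, 0.0847]
tool_rot: [0.468, -0.529, 0.53, -0.469]
force: [-0.4, 0.3, -2.0]
finger_gap: 0.653
```

Emit:
{"fn": "play_rows", "kwargs": {"deltas": [[0, 0.0006, 0, 0, 0.06, 0], [0, 0.0012, 0, 0, 0.18, 0], [0, 0.0018, 0, 0, 0.3, 0], [0, 0.0024, 0, 0, 0.42, 0], [0, 0.003, 0, 0, 0.54, 0], [0, 0.0036, 0, 0, 0.66, 0], [0, 0.0041, 0, 0, 0.78, 0], [0, 0.0046, 0, 0, 0.9, 0], [0, 0.0051, 0, 0, 1.02, 0], [0, 0.0056, 0, 0, 1.14, 0], [0, 0.0061, 0, 0, 1.26, 0], [0, 0.0066, 0, 0, 1.38, 0]]}}

```text
t: 70.75
tcp_pos: [0.5052, -0.3181, 0.0786]
tool_rot: [-0.022, 0.707, -0.707, 0.023]
force: [0.9, 1.9, 0.2]
finger_gap: 0.649
```

Emit:
{"fn": "play_rows", "kwargs": {"deltas": [[0, 0.0004, 0, 0, 0.12, 0], [0, 0.0008, 0, 0, 0.24, 0], [0, 0.0012, 0, 0, 0.36, 0], [0, 0.0016, 0, 0, 0.48, 0], [0, 0.002, 0, 0, 0.6, 0], [0, 0.0024, 0, 0, 0.72, 0], [0, 0.0028, 0, 0, 0.84, 0], [0, 0.0032, 0, 0, 0.96, 0], [0, 0.0036, 0, 0, 1.08, 0], [0, 0.004, 0, 0, 1.2, 0], [0, 0.0044, 0, 0, 1.32, 0], [0, 0.0048, 0, 0, 1.42, 0]]}}

```text
t: 71.95
tcp_pos: [0.5052, -0.3186, 0.0751]
tool_rot: [0.444, 0.551, -0.551, -0.442]
force: [-1.7, 1.7, 8.4]
finger_gap: 0.654
```

Run:
```python
from st import *
st()
```

```text
71.95 [ 0.5052 -0.3186  0.0751] F [-1.7409  1.6949  8.3946] T [0.4034 0.1356 0.365 ] 0.6536686824533369 q [-0.7499  0.7013  1.6252  0.0008  0.8132  2.1743]
```

Emit:
{"fn": "play_rows", "kwargs": {"deltas": [[0, 0.0002, 0, 0, -0.1, 0], [0, 0.0006, 0, 0, -0.22, 0], [0, 0.001, 0, 0, -0.34, 0], [0, 0.0014, 0, 0, -0.46, 0], [0, 0.0018, 0, 0, -0.58, 0], [0, 0.0022, 0, 0, -0.7, 0], [0, 0.0026, 0, 0, -0.82, 0], [0, 0.003, 0, 0, -0.94, 0], [0, 0.0034, 0, 0, -1.06, 0], [0, 0.0038, 0, 0, -1.18, 0], [0, 0.0042, 0, 0, -1.3, 0], [0, 0.0046, 0, 0, -1.42, 0]]}}

```text
t: 73.15
tcp_pos: [0.505, -0.318, 0.0695]
tool_rot: [-0.025, 0.707, -0.706, 0.026]
force: [0.4, 2.8, 1.7]
finger_gap: 0.65
```

Emit:
{"fn": "play_rows", "kwargs": {"deltas": [[0, 0.0004, 0, 0, -0.12, 0], [0, 0.0008, 0, 0, -0.24, 0], [0, 0.0012, 0, 0, -0.36, 0], [0, 0.0016, 0, 0, -0.48, 0], [0, 0.002, 0, 0, -0.6, 0], [0, 0.0024, 0, 0, -0.72, 0], [0, 0.0028, 0, 0, -0.84, 0], [0, 0.0032, 0, 0, -0.96, 0], [0, 0.0036, 0, 0, -1.08, 0], [0, 0.004, 0, 0, -1.2, 0], [0, 0.0044, 0, 0, -1.32, 0], [0, 0.0048, 0, 0, -1.42, 0]]}}

```text
t: 74.35
tcp_pos: [0.5048, -0.3189, 0.0636]
tool_rot: [0.48, -0.518, 0.519, -0.48]
force: [-0.4, -1.0, -5.3]
finger_gap: 0.65
```

Run:
```python
from st import *
st()
```

```text
74.35 [ 0.5048 -0.3189  0.0636] F [-0.4074 -1.0194 -5.3159] T [ 0.2713  0.2846 -0.4676] 0.649672691151498 q [-0.7505  0.7193  1.6297  0.0003  0.7913 -0.6733]
```

Emit:
{"fn": "play_rows", "kwargs": {"deltas": [[0, 0.0004, 0, 0, -0.12, 0], [0, 0.0008, 0, 0, -0.24, 0], [0, 0.0012, 0, 0, -0.36, 0], [0, 0.0016, 0, 0, -0.48, 0], [0, 0.002, 0, 0, -0.6, 0], [0, 0.0024, 0, 0, -0.72, 0], [0, 0.0028, 0, 0, -0.84, 0], [0, 0.0032, 0, 0, -0.96, 0], [0, 0.0036, 0, 0, -1.08, 0], [0, 0.004, 0, 0, -1.2, 0]]}}

```text
t: 75.35
tcp_pos: [0.5048, -0.3178, 0.0603]
tool_rot: [-0.689, 0.157, -0.157, 0.69]
force: [0.4, 3.0, 5.3]
finger_gap: 0.652
```

Emit:
{"fn": "play_rows", "kwargs": {"deltas": [[0, 0.0003, 0, 0, 0.1, 0], [0, 0.0006, 0, 0, 0.22, 0], [0, 0.0009, 0, 0, 0.34, 0], [0, 0.0012, 0, 0, 0.46, 0], [0, 0.0015, 0, 0, 0.58, 0], [0, 0.0018, 0, 0, 0.7, 0]]}}

```text
t: 75.95
tcp_pos: [0.5053, -0.3183, 0.0603]
tool_rot: [-0.592, 0.386, -0.387, 0.592]
force: [-6.8, 2.1, 10.8]
finger_gap: 0.651
```

Emit:
{"fn": "play_rows", "kwargs": {"deltas": [[0, 0.0004, 0, 0, 0.12, 0], [0, 0.0008, 0, 0, 0.24, 0], [0, 0.0012, 0, 0, 0.36, 0], [0, 0.0016, 0, 0, 0.48, 0], [0, 0.002, 0, 0, 0.6, 0], [0, 0.0022, 0, 0, 0.72, 0]]}}

```text
t: 76.55
tcp_pos: [0.5053, -0.3185, 0.0601]
tool_rot: [0.419, -0.569, 0.571, -0.419]
force: [-2.1, 4.9, 23.8]
finger_gap: 0.648
```

Emit:
{"fn": "play_rows", "kwargs": {"deltas": [[0, -0.003, 0, 0, 0, 0], [0, -0.003, 0, 0, 0, 0], [0, -0.003, 0, 0, 0, 0], [0, -0.003, 0, 0, 0, 0], [0, -0.006, 0, 0, 0, 0], [0, -0.016, 0, 0, 0, 0], [0, -0.035, 0, 0, 0, 0], [0, -0.06, 0, 0, 0, 0], [0, -0.09, 0, 0, 0, 0], [0, -0.12, 0, 0, 0, 0], [0, -0.15, 0, 0, 0, 0], [0, -0.18, 0, 0, 0, 0]], "gripper": 0.078}}

```text
t: 77.75
tcp_pos: [0.5045, -0.3185, 0.2378]
tool_rot: [0.419, -0.569, 0.57, -0.419]
force: [0.4, -0.4, -0.2]
finger_gap: 0.91
```

Emit:
{"fn": "play_rows", "kwargs": {"deltas": [[-0.01, 0, 0, 0, 0.06, 0], [-0.035, 0, 0, 0, 0.18, 0], [-0.07, 0, 0, 0, 0.3, 0], [-0.105, 0, 0, 0, 0.42, 0], [-0.14, 0, 0, 0, 0.54, 0], [-0.175, 0, 0, 0, 0.66, 0], [-0.21, 0, 0, 0, 0.78, 0], [-0.245, 0, 0, 0, 0.9, 0], [-0.275, 0, 0, 0, 1.02, 0], [-0.3, 0, 0, 0, 1.14, 0], [-0.32, 0, 0, 0, 1.26, 0], [-0.33, 0, 0, 0, 1.3, 0]], "gripper": 0.045}}

```text
t: 78.95
tcp_pos: [0.603, -0.0016, 0.2366]
tool_rot: [0.012, 0.707, -0.707, -0.011]
force: [0.3, -0.4, 0.7]
finger_gap: 0.528
```

Run:
```python
from st import *
s=st()
b=shot('top','t27');zoom(b,290,130,440,250,5,'t27z');b=shot('scene','s27');zoom(b,150,180,290,265,5,'s27z')
```

```text
78.95 [ 0.603  -0.0016  0.2366] F [ 0.3186 -0.4073  0.6551] T [-0.0103 -0.0484  0.0073] 0.5281489871334683 q [-0.1881  0.4911  1.4854  0.0005  1.1635  1.4147]
```

View pics/t27z.png

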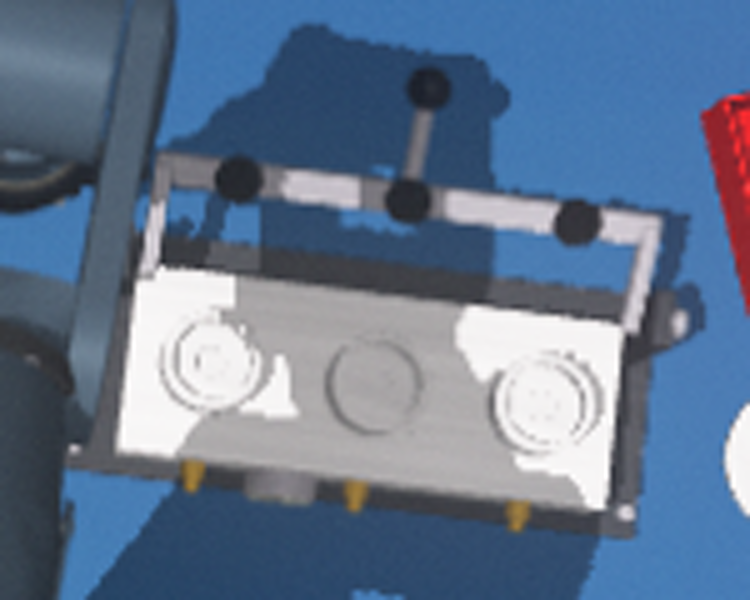

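View pics/s27z.png

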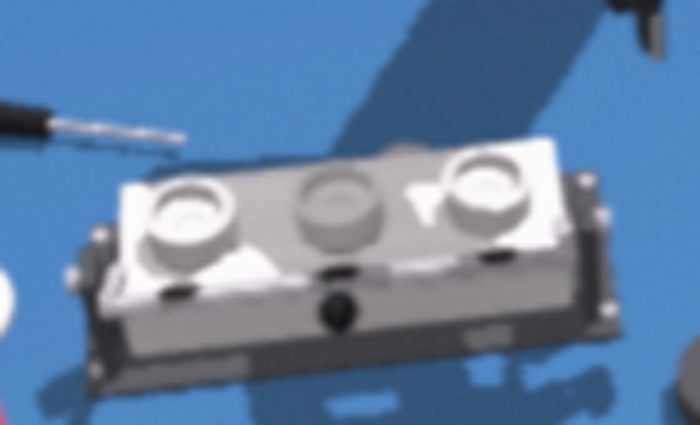

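Run:
```python
from st import *
X,e=tri((375.3,147.1),(217.1,241.9));print(X,e)
c=np.array([.5171,-.2207]);yaw=-.122
h=c+.055*np.array([np.cos(yaw),np.sin(yaw)]);d=(X[:2]-h)@[np.cos(yaw),np.sin(yaw)]
print('theta',np.arctan2(X[2]-.0865,-d)+.004,np.hypot(d,X[2]-.0865), 'ylat',(X[:2]-h)@[-np.sin(yaw),np.cos(yaw)])
for t in(2.6,2.65,2.7):
  print(t,h-.122*np.cos(t-.004)*np.array([np.cos(yaw),np.sin(yaw)]),.0865+.122*np.sin(t-.004))
q,a=quat(yaw)
st([X[0],X[1],.20],q)
```

```text
[ 0.6747 -0.2399  0.149 ] [np.float64(0.0004212532204975819), np.float64(0.0004212532204974856)]
theta 2.6035433248505364 0.12114481509491241 ylat 9.667100514086409e-05
2.6 [ 0.6752 -0.2401] 0.1498088248300976
2.65 [ 0.6782 -0.2405] 0.14451747630052886
2.7 [ 0.681  -0.2408] 0.13908111429512635
79.05 [ 0.6029 -0.0021  0.2365] F [-0.2515 -0.0586 -0.4887] T [ 0.0178 -0.0201 -0.0017] 0.5239480071343005 q [-0.1888  0.4911  1.4857  0.0003  1.1631  1.4105]
(array([-0.0785,  0.0366,  0.2357]), array([ 0.0001,  0.0934, -0.0017]))
```

Emit:
{"fn": "play_rows", "kwargs": {"deltas": [[-0.003, 0, 0.008, 0, 0.01, 0], [-0.01, 0, 0.03, 0, 0.02, 0], [-0.02, 0, 0.06, 0, 0.03, 0], [-0.03, 0, 0.09, 0, 0.04, 0], [-0.04, 0, 0.12, 0, 0.05, 0], [-0.05, 0, 0.15, 0, 0.065, 0], [-0.06, 0.005, 0.18, 0, 0.08, 0], [-0.07, 0.015, 0.21, 0, 0.09, 0], [-0.0765, 0.028, 0.23, 0, 0.093, -0.002], [-0.0785, 0.035, 0.2355, 0, 0.093, -0.002], [-0.0785, 0.036, 0.2355, 0, 0.093, -0.002]], "gripper": 0.045, "force": 50}}

```text
t: 80.15
tcp_pos: [0.6726, -0.243, 0.1984]
tool_rot: [0.043, 0.706, -0.705, -0.046]
force: [-0.3, -0.3, 0.2]
finger_gap: 0.529
```

Run:
```python
from st import *
q,a=quat(-.122)
st([.675,-.240,.128],q)
```

```text
80.15 [ 0.6726 -0.243   0.1984] F [-0.3061 -0.3351  0.1915] T [-0.0567  0.0454  0.0243] 0.5293923840872922 q [-0.5023  0.6874  1.2093 -0.0006  1.2486  1.1952]
(array([-0.0022,  0.0704, -0.0032]), array([ 0.0009, -0.0045,  0.0037]))
```

Emit:
{"fn": "play_rows", "kwargs": {"deltas": [[-0.001, 0.01, -0.001, 0, 0, 0], [-0.002, 0.025, -0.002, 0, -0.004, 0.003], [-0.002, 0.04, -0.002, 0, -0.004, 0.003], [-0.002, 0.055, -0.002, 0, -0.004, 0.003], [-0.002, 0.065, -0.002, 0, -0.004, 0.003], [-0.002, 0.07, -0.002, 0, -0.004, 0.003], [-0.002, 0.07, -0.002, 0, -0.004, 0.003]]}}

```text
t: 80.85
tcp_pos: [0.6757, -0.2393, 0.1289]
tool_rot: [0.043, 0.706, -0.706, -0.042]
force: [-0.4, -0.1, 0.1]
finger_gap: 0.53
```

Emit:
{"fn": "play_rows", "kwargs": {"deltas": [[0, 0, 0, 0, 0, 0], [0, 0, 0, 0, 0, 0], [0, 0, 0, 0, 0, 0], [0, 0, 0, 0, 0, 0], [0, 0, 0, 0, 0, 0]], "gripper": 0.0}}

```text
t: 81.35
tcp_pos: [0.6766, -0.2402, 0.1309]
tool_rot: [-0.044, -0.705, 0.706, 0.041]
force: [0.4, -0.9, 1.7]
finger_gap: 0.267
```

Run:
```python
import numpy as np
def tab(t0,ts):
    b=t0
    for k in range(0,len(ts),10):
        print([[float(round(.122*(np.cos(t)-np.cos(b)),4)),float(round(-.122*(np.sin(t)-np.sin(b)),4)),0,0,0,0] for t in ts[k:k+10]],ts[k:k+10][-1]);b=ts[k:k+10][-1]
tab(2.6,np.arange(2.54,0.02,-.06))
```

```text
[[0.004, -0.0062, 0, 0, 0, 0], [0.0083, -0.0121, 0, 0, 0, 0], [0.0129, -0.0177, 0, 0, 0, 0], [0.0179, -0.023, 0, 0, 0, 0], [0.0233, -0.0281, 0, 0, 0, 0], [0.0289, -0.0328, 0, 0, 0, 0], [0.0347, -0.0372, 0, 0, 0, 0], [0.0409, -0.0412, 0, 0, 0, 0], [0.0472, -0.0448, 0, 0, 0, 0], [0.0538, -0.048, 0, 0, 0, 0]] 1.9999999999999996
[[0.0067, -0.0028, 0, 0, 0, 0], [0.0136, -0.0053, 0, 0, 0, 0], [0.0207, -0.0073, 0, 0, 0, 0], [0.0278, -0.0089, 0, 0, 0, 0], [0.0351, -0.01, 0, 0, 0, 0], [0.0423, -0.0108, 0, 0, 0, 0], [0.0496, -0.0111, 0, 0, 0, 0], [0.057, -0.0109, 0, 0, 0, 0], [0.0643, -0.0103, 0, 0, 0, 0], [0.0715, -0.0093, 0, 0, 0, 0]] 1.399999999999999
[[0.0072, 0.0015, 0, 0, 0, 0], [0.0142, 0.0033, 0, 0, 0, 0], [0.0212, 0.0057, 0, 0, 0, 0], [0.028, 0.0084, 0, 0, 0, 0], [0.0346, 0.0115, 0, 0, 0, 0], [0.041, 0.015, 0, 0, 0, 0], [0.0472, 0.0189, 0, 0, 0, 0], [0.0532, 0.0232, 0, 0, 0, 0], [0.0589, 0.0278, 0, 0, 0, 0], [0.0643, 0.0327, 0, 0, 0, 0]] 0.7999999999999985
[[0.0051, 0.0053, 0, 0, 0, 0], [0.0099, 0.0108, 0, 0, 0, 0], [0.0143, 0.0166, 0, 0, 0, 0], [0.0184, 0.0227, 0, 0, 0, 0], [0.0221, 0.029, 0, 0, 0, 0], [0.0254, 0.0356, 0, 0, 0, 0], [0.0283, 0.0423, 0, 0, 0, 0], [0.0308, 0.0491, 0, 0, 0, 0], [0.0329, 0.0562, 0, 0, 0, 0], [0.0346, 0.0633, 0, 0, 0, 0]] 0.19999999999999796
[[0.0012, 0.0072, 0, 0, 0, 0], [0.002, 0.0145, 0, 0, 0, 0]] 0.07999999999999785
```

Emit:
{"fn": "play_rows", "kwargs": {"deltas": [[0.004, -0.006, 0, 0, 0, 0], [0.0085, -0.012, 0, 0, 0, 0], [0.013, -0.0175, 0, 0, 0, 0], [0.018, -0.023, 0, 0, 0, 0], [0.0235, -0.028, 0, 0, 0, 0], [0.029, -0.033, 0, 0, 0, 0], [0.035, -0.037, 0, 0, 0, 0], [0.041, -0.041, 0, 0, 0, 0], [0.047, -0.045, 0, 0, 0, 0], [0.054, -0.048, 0, 0, 0, 0]]}}

```text
t: 82.35
tcp_pos: [0.6207, -0.2333, 0.1772]
tool_rot: [-0.042, -0.706, 0.706, 0.043]
force: [0.5, -4.4, -8.3]
finger_gap: 0.263
```

Emit:
{"fn": "play_rows", "kwargs": {"deltas": [[0.0065, -0.003, 0, 0, 0, 0], [0.0135, -0.0055, 0, 0, 0, 0], [0.0205, -0.0075, 0, 0, 0, 0], [0.028, -0.009, 0, 0, 0, 0], [0.035, -0.01, 0, 0, 0, 0], [0.042, -0.011, 0, 0, 0, 0], [0.0495, -0.011, 0, 0, 0, 0], [0.057, -0.011, 0, 0, 0, 0], [0.0645, -0.0105, 0, 0, 0, 0], [0.0715, -0.0095, 0, 0, 0, 0]]}}

```text
t: 83.35
tcp_pos: [0.5508, -0.2245, 0.1873]
tool_rot: [-0.043, -0.706, 0.706, 0.042]
force: [-0.7, -0.3, -0.5]
finger_gap: -0.001
```

Emit:
{"fn": "play_rows", "kwargs": {"deltas": [[0, -0.015, 0, 0, 0, 0], [0, -0.04, 0, 0, 0, 0], [0, -0.07, 0, 0, 0, 0], [0, -0.08, 0, 0, 0, 0], [0, -0.08, -0.04, 0, 0, 0], [0, -0.08, -0.09, 0, 0, 0], [0, -0.08, -0.14, 0, 0, 0], [0, -0.08, -0.19, 0, 0, 0], [0, -0.08, -0.22, 0, 0, 0], [0, -0.08, -0.23, 0, 0, 0]], "gripper": 0.045}}

```text
t: 84.35
tcp_pos: [0.578, 0.0071, 0.2663]
tool_rot: [0.041, 0.706, -0.706, -0.041]
force: [-0.4, -0.8, 0.3]
finger_gap: 0.531
```

Run:
```python
from st import *
s=st()
b=shot('top','t28');zoom(b,290,130,440,250,5,'t28z');b=shot('scene','s28');zoom(b,150,150,290,265,5,'s28z')
```

```text
84.35 [0.578  0.0071 0.2663] F [-0.394  -0.8263  0.2702] T [-0.0815 -0.0261 -0.0571] 0.5314443674785939 q [-0.1813  0.4248  1.5125  0.0008  1.2039  1.5054]
```

View pics/t28z.png

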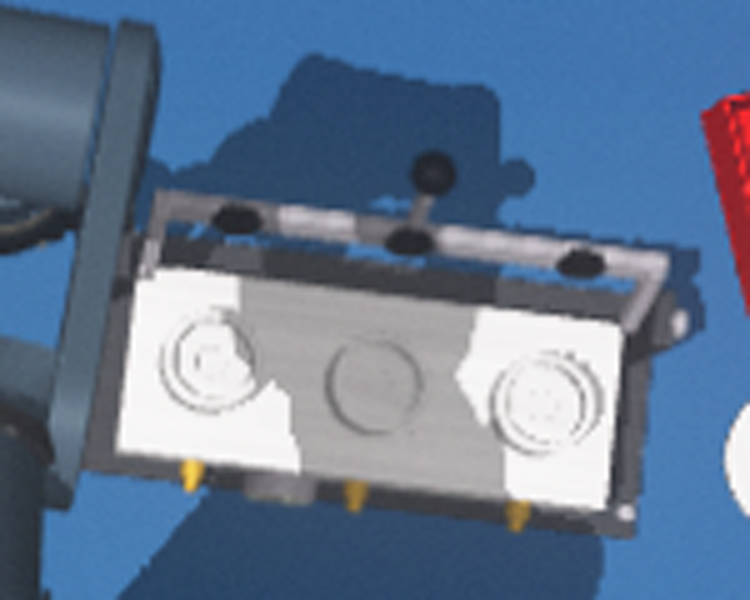

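View pics/s28z.png

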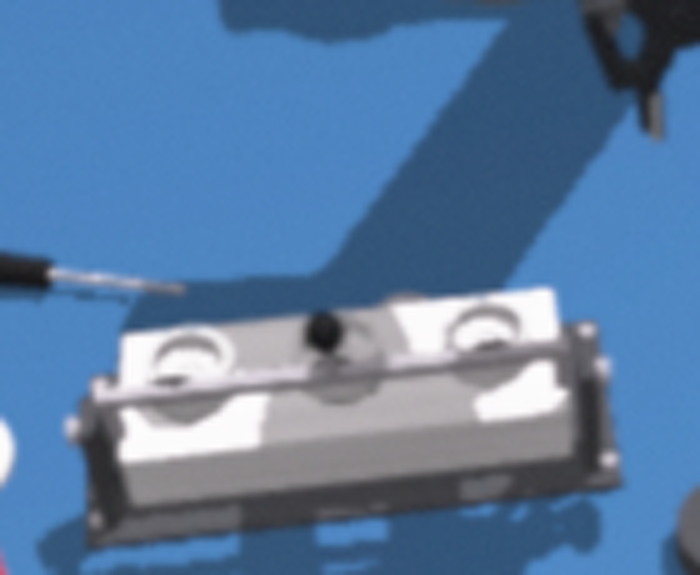

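```bash
cat >> st.py <<'E'
HC=np.array([.5171,-.2207]);YAW=-.122;BX=np.array([np.cos(YAW),np.sin(YAW)])
HP=HC+.055*BX
def ang(X):
    d=(X[:2]-HP)@BX
    print('ball',X,'theta',np.arctan2(X[2]-.0865,-d)+.004,'r',np.hypot(d,X[2]-.0865),'lat',(X[:2]-HP)@[-BX[1],BX[0]])
def ballpos(t): 
    p=HP-.122*np.cos(t-.004)*BX; return np.array([p[0],p[1],.0865+.122*np.sin(t-.004)])
E
python3 - <<'E'
from st import *
X,e=tri((376.3,164.1),(214.1,215.9));ang(X);print(e)
t=1.87
st([*ballpos(1.87)[:2],.255],quat(YAW)[0]);print(ballpos(1.87))
E
```

```text
ball [ 0.6168 -0.233   0.1992] theta 1.9581712604346329 r 0.12146954340009566 lat -3.6163454047940474e-05
[np.float64(0.0007172649886482877), np.float64(0.0007172649886482858)]
84.45 [0.5784 0.005  0.2665] F [-0.2745 -0.6681  0.4648] T [-0.0151 -0.034  -0.0214] 0.5297097578173906 q [-0.1844  0.425   1.5117 -0.0003  1.204   1.5041]
(array([-0.0561,  0.0116,  0.2317]), array([-0.0004,  0.0045, -0.0009]))
[ 0.6069 -0.2317  0.2032]
```

Run:
```python
from st import *
st([.6172,-.2330,.255],quat(YAW)[0])
```

```text
84.45 [0.5784 0.005  0.2665] F [-0.2745 -0.6681  0.4648] T [-0.0151 -0.034  -0.0214] 0.5297097578173906 q [-0.1844  0.425   1.5117 -0.0003  1.204   1.5041]
(array([-0.0665,  0.0117,  0.2318]), array([-0.0004,  0.0045, -0.0009]))
```

Emit:
{"fn": "play_rows", "kwargs": {"deltas": [[-0.003, 0, 0.01, 0, 0, 0], [-0.01, 0, 0.035, 0, 0, 0], [-0.02, 0, 0.07, 0, 0, 0], [-0.03, 0, 0.11, 0, 0, 0], [-0.04, 0, 0.15, 0, 0.002, 0], [-0.055, 0, 0.19, 0, 0.004, 0], [-0.063, 0.005, 0.22, 0, 0.0045, 0], [-0.066, 0.01, 0.23, 0, 0.0045, 0], [-0.0665, 0.012, 0.2318, 0, 0.0045, 0], [-0.0665, 0.012, 0.2318, 0, 0.0045, 0]], "gripper": 0.045, "force": 40}}

```text
t: 85.45
tcp_pos: [0.616, -0.2346, 0.2545]
tool_rot: [0.045, 0.706, -0.705, -0.045]
force: [0.2, -0.1, 0.7]
finger_gap: 0.528
```

Run:
```python
from st import *
st([.6172,-.2330,.177],quat(YAW)[0])
```

```text
85.45 [ 0.616  -0.2346  0.2545] F [ 0.1521 -0.0737  0.6528] T [-0.013   0.0119 -0.0276] 0.5280670596782813 q [-0.5336  0.5524  1.3149  0.0011  1.2748  1.163 ]
(array([-0.001 ,  0.0775, -0.0016]), array([ 0.0012, -0.0041,  0.0001]))
```

Emit:
{"fn": "play_rows", "kwargs": {"deltas": [[0, 0.01, -0.001, 0, 0, 0], [-0.001, 0.025, -0.001, 0, 0, 0], [-0.001, 0.042, -0.001, 0, 0, 0], [-0.001, 0.058, -0.001, 0, 0, 0], [-0.001, 0.07, -0.001, 0, 0, 0], [-0.001, 0.078, -0.001, 0, 0, 0], [-0.001, 0.078, -0.001, 0, 0, 0]]}}

```text
t: 86.15
tcp_pos: [0.6176, -0.2325, 0.1757]
tool_rot: [0.044, 0.706, -0.705, -0.044]
force: [0.0, 0.3, 0.7]
finger_gap: 0.527
```

Emit:
{"fn": "play_rows", "kwargs": {"deltas": [[0, 0, 0, 0, 0, 0], [0, 0, 0, 0, 0, 0], [0, 0, 0, 0, 0, 0], [0, 0, 0, 0, 0, 0], [0, 0, 0, 0, 0, 0]], "gripper": 0.0}}

```text
t: 86.65
tcp_pos: [0.6189, -0.2332, 0.1782]
tool_rot: [-0.045, -0.706, 0.706, 0.043]
force: [1.0, 3.0, 2.5]
finger_gap: 0.265
```

Run:
```python
from st import *
st([.6172,-.2330,.177],quat(YAW)[0])
import numpy as np
def tab(t0,ts):
    b=t0
    for k in range(0,len(ts),5):
        print([[float(round(.122*(np.cos(t)-np.cos(b)),4)),float(round(-.122*(np.sin(t)-np.sin(b)),4)),0,0,0,0] for t in ts[k:k+5]],ts[k:k+5][-1]);b=ts[k:k+5][-1]
tab(1.955,1.955-.05*np.arange(1,36))
```

```text
86.65 [ 0.6189 -0.2332  0.1782] F [1.0204 2.9521 2.5155] T [ 0.45   -0.064   0.0261] 0.2648658639628695 q [-0.5298  0.6333  1.388   0.0018  1.117   1.165 ]
(array([ 0.0017,  0.0012, -0.    ]), array([ 0.0002, -0.0027, -0.0036]))
[[0.0057, -0.0021, 0, 0, 0, 0], [0.0115, -0.004, 0, 0, 0, 0], [0.0174, -0.0056, 0, 0, 0, 0], [0.0234, -0.0068, 0, 0, 0, 0], [0.0294, -0.0078, 0, 0, 0, 0]] 1.705
[[0.0061, -0.0007, 0, 0, 0, 0], [0.0122, -0.001, 0, 0, 0, 0], [0.0183, -0.0011, 0, 0, 0, 0], [0.0243, -0.0008, 0, 0, 0, 0], [0.0304, -0.0003, 0, 0, 0, 0]] 1.455
[[0.006, 0.0009, 0, 0, 0, 0], [0.012, 0.002, 0, 0, 0, 0], [0.018, 0.0035, 0, 0, 0, 0], [0.0238, 0.0052, 0, 0, 0, 0], [0.0295, 0.0073, 0, 0, 0, 0]] 1.205
[[0.0056, 0.0023, 0, 0, 0, 0], [0.0112, 0.0049, 0, 0, 0, 0], [0.0165, 0.0078, 0, 0, 0, 0], [0.0218, 0.0109, 0, 0, 0, 0], [0.0268, 0.0143, 0, 0, 0, 0]] 0.9550000000000001
[[0.0049, 0.0036, 0, 0, 0, 0], [0.0096, 0.0075, 0, 0, 0, 0], [0.0141, 0.0116, 0, 0, 0, 0], [0.0184, 0.016, 0, 0, 0, 0], [0.0224, 0.0205, 0, 0, 0, 0]] 0.7050000000000001
[[0.0038, 0.0047, 0, 0, 0, 0], [0.0074, 0.0097, 0, 0, 0, 0], [0.0108, 0.0148, 0, 0, 0, 0], [0.0139, 0.02, 0, 0, 0, 0], [0.0167, 0.0254, 0, 0, 0, 0]] 0.45500000000000007
[[0.0025, 0.0055, 0, 0, 0, 0], [0.0048, 0.0112, 0, 0, 0, 0], [0.0068, 0.017, 0, 0, 0, 0], [0.0085, 0.0228, 0, 0, 0, 0], [0.0099, 0.0288, 0, 0, 0, 0]] 0.20500000000000007
```

Emit:
{"fn": "play_rows", "kwargs": {"deltas": [[0.0057, -0.002, 0, 0, 0, 0], [0.0115, -0.004, 0, 0, 0, 0], [0.0174, -0.0055, 0, 0, 0, 0], [0.0234, -0.007, 0, 0, 0, 0], [0.0294, -0.008, 0, 0, 0, 0]]}}

```text
t: 87.15
tcp_pos: [0.5907, -0.2298, 0.1859]
tool_rot: [-0.047, -0.706, 0.706, 0.042]
force: [5.0, 2.4, -1.1]
finger_gap: 0.267
```

Emit:
{"fn": "play_rows", "kwargs": {"deltas": [[0.006, -0.0005, 0, 0, 0, 0], [0.012, -0.001, 0, 0, 0, 0], [0.018, -0.001, 0, 0, 0, 0], [0.0245, -0.0008, 0, 0, 0, 0], [0.0305, -0.0003, 0, 0, 0, 0]]}}

```text
t: 87.65
tcp_pos: [0.5607, -0.2261, 0.1868]
tool_rot: [-0.047, -0.705, 0.706, 0.041]
force: [4.4, 3.8, 1.6]
finger_gap: 0.264
```

Holding steadily at 40 N. Carrying on in short calls.

Emit:
{"fn": "play_rows", "kwargs": {"deltas": [[0.006, 0.001, 0, 0, 0, 0], [0.012, 0.002, 0, 0, 0, 0], [0.018, 0.0035, 0, 0, 0, 0], [0.024, 0.005, 0, 0, 0, 0], [0.0295, 0.0073, 0, 0, 0, 0]]}}

```text
t: 88.15
tcp_pos: [0.531, -0.2225, 0.1801]
tool_rot: [-0.047, -0.705, 0.706, 0.042]
force: [2.4, 4.3, 5.8]
finger_gap: 0.264
```

Emit:
{"fn": "play_rows", "kwargs": {"deltas": [[0.0056, 0.0023, 0, 0, 0, 0], [0.011, 0.005, 0, 0, 0, 0], [0.0165, 0.008, 0, 0, 0, 0], [0.022, 0.011, 0, 0, 0, 0], [0.027, 0.0143, 0, 0, 0, 0]]}}

```text
t: 88.65
tcp_pos: [0.5033, -0.2191, 0.1649]
tool_rot: [-0.046, -0.705, 0.706, 0.042]
force: [1.5, 3.9, 2.5]
finger_gap: 0.266
```

Emit:
{"fn": "play_rows", "kwargs": {"deltas": [[0.005, 0.0036, 0, 0, 0, 0], [0.0096, 0.0075, 0, 0, 0, 0], [0.014, 0.0115, 0, 0, 0, 0], [0.0184, 0.016, 0, 0, 0, 0], [0.0224, 0.0205, 0, 0, 0, 0]]}}

```text
t: 89.15
tcp_pos: [0.4799, -0.2162, 0.1432]
tool_rot: [-0.044, -0.706, 0.706, 0.044]
force: [0.6, 2.5, 3.1]
finger_gap: 0.267
```

Emit:
{"fn": "play_rows", "kwargs": {"deltas": [[0.004, 0.0047, 0, 0, 0, 0], [0.0074, 0.0097, 0, 0, 0, 0], [0.0108, 0.015, 0, 0, 0, 0], [0.014, 0.02, 0, 0, 0, 0], [0.0167, 0.0254, 0, 0, 0, 0]]}}

```text
t: 89.65
tcp_pos: [0.4641, -0.2143, 0.1174]
tool_rot: [-0.045, -0.706, 0.706, 0.043]
force: [0.5, 1.3, 3.2]
finger_gap: 0.263
```

Emit:
{"fn": "play_rows", "kwargs": {"deltas": [[0.0025, 0.0055, 0, 0, 0, 0], [0.0048, 0.011, 0, 0, 0, 0], [0.0068, 0.017, 0, 0, 0, 0], [0.0085, 0.023, 0, 0, 0, 0], [0.01, 0.0288, 0, 0, 0, 0]]}}

```text
t: 90.15
tcp_pos: [0.4539, -0.213, 0.0885]
tool_rot: [-0.045, -0.706, 0.706, 0.043]
force: [-0.0, 1.5, 2.6]
finger_gap: 0.269
```

Emit:
{"fn": "play_rows", "kwargs": {"deltas": [[0.001, 0.006, 0, 0, 0, 0], [0.002, 0.012, 0, 0, 0, 0], [0.0025, 0.017, 0, 0, 0, 0], [0.0025, 0.021, 0, 0, 0, 0], [0.0025, 0.024, 0, 0, 0, 0], [0.0025, 0.0255, 0, 0, 0, 0]]}}

```text
t: 90.75
tcp_pos: [0.4518, -0.2128, 0.0633]
tool_rot: [-0.045, -0.706, 0.706, 0.043]
force: [-1.1, -0.7, 3.1]
finger_gap: 0.265
```

Emit:
{"fn": "play_rows", "kwargs": {"deltas": [[0, 0.001, 0, 0, 0, 0], [0, 0.002, 0, 0, 0, 0], [0, 0.003, 0, 0, 0, 0]]}}

```text
t: 91.05
tcp_pos: [0.452, -0.2128, 0.0606]
tool_rot: [-0.044, -0.706, 0.706, 0.043]
force: [-0.9, 0.2, 3.2]
finger_gap: 0.265
```

Emit:
{"fn": "play_rows", "kwargs": {"deltas": [[0, 0.001, 0, 0, 0, 0], [0, 0.002, 0, 0, 0, 0], [0, 0.003, 0, 0, 0, 0]]}}

```text
t: 91.35
tcp_pos: [0.4522, -0.2128, 0.0576]
tool_rot: [-0.045, -0.706, 0.706, 0.043]
force: [-0.3, 0.6, 2.4]
finger_gap: 0.263
```

Run:
```python
from st import *
s=st()
b=shot('scene','s29');zoom(b,150,150,290,265,5,'s29z')
```

```text
91.35 [ 0.4522 -0.2128  0.0576] F [-0.2808  0.5717  2.4052] T [ 0.0584 -0.2222 -0.1362] 0.26258022490083277 q [-0.6645  0.6529  1.883   0.0019  0.6031  1.0296]
```

View pics/s29z.png

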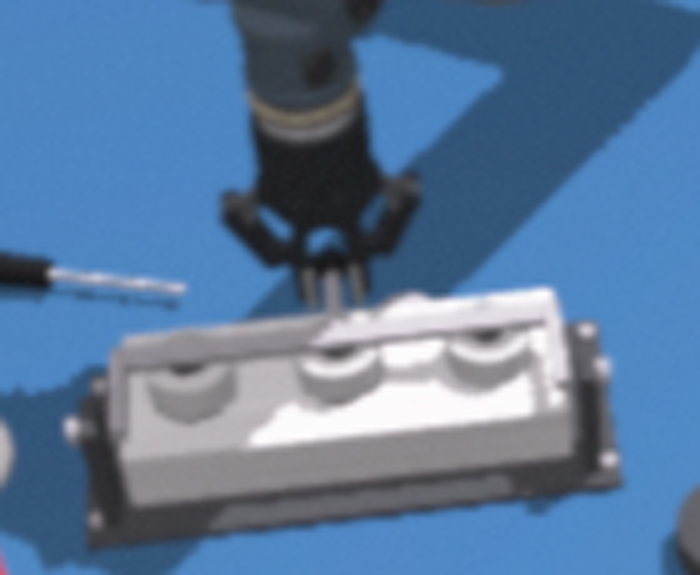

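Emit:
{"fn": "play_rows", "kwargs": {"deltas": [[0, 0.001, 0, 0, 0, 0], [0, 0.002, 0, 0, 0, 0], [0, 0.003, 0, 0, 0, 0], [0, 0.004, 0, 0, 0, 0]]}}

```text
t: 91.8
tcp_pos: [0.4527, -0.2129, 0.0559]
tool_rot: [-0.046, -0.705, 0.706, 0.043]
force: [-2.8, 3.4, 31.5]
finger_gap: 0.264
```

Emit:
{"fn": "play_rows", "kwargs": {"deltas": [[0, -0.003, 0, 0, 0, 0], [0, -0.003, 0, 0, 0, 0], [0, -0.003, 0, 0, 0, 0], [0, -0.003, 0, 0, 0, 0], [0, -0.015, 0, 0, 0, 0], [0, -0.04, 0, 0, 0, 0], [0, -0.07, 0, 0, 0, 0], [0, -0.1, 0, 0, 0, 0], [0, -0.13, 0, 0, 0, 0], [0, -0.15, 0, 0, 0, 0]], "gripper": 0.045}}

```text
t: 92.8
tcp_pos: [0.452, -0.213, 0.2062]
tool_rot: [-0.046, -0.705, 0.706, 0.042]
force: [-0.0, -0.1, -0.1]
finger_gap: 0.529
```

Emit:
{"fn": "play_rows", "kwargs": {"deltas": [[0, 0, -0.01, 0, 0, 0], [0, 0, -0.04, 0, 0, 0], [0, 0, -0.08, 0, 0, 0], [0, 0, -0.12, 0, 0, 0], [0, 0, -0.16, 0, 0, 0], [0, 0, -0.19, 0, 0, 0], [0, 0, -0.21, 0, 0, 0], [0, 0, -0.22, 0, 0, 0]]}}

```text
t: 93.6
tcp_pos: [0.4776, 0.0081, 0.2026]
tool_rot: [0.043, 0.706, -0.706, -0.043]
force: [-0.0, 0.1, 0.2]
finger_gap: 0.529
```

Run:
```python
from st import *
s=st()
b=shot('top','t30');zoom(b,290,130,440,250,5,'t30z');b=shot('scene','s30');zoom(b,150,150,290,265,5,'s30z')
```

```text
93.6 [0.4776 0.0081 0.2026] F [-0.018   0.1044  0.2016] T [0.0272 0.0301 0.0207] 0.5286908698482133 q [-0.2178  0.3737  1.8244  0.0004  0.9442  1.4749]
```

View pics/t30z.png

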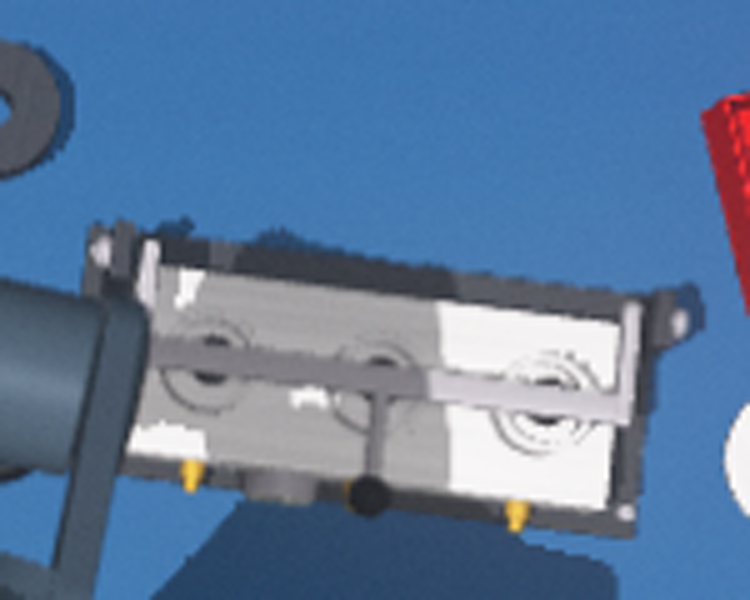

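View pics/s30z.png

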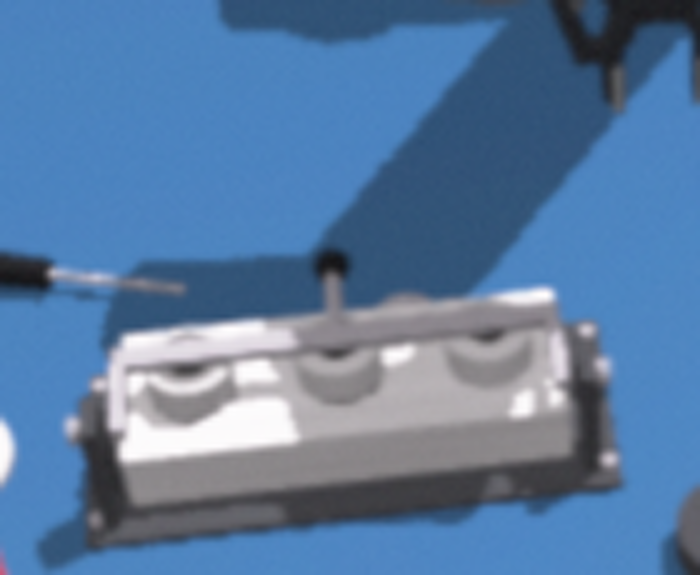

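Run:
```python
from st import *
for f,n,c in(('t30','top',(364,229)),('s30','scene',(216,203))):
    im=cv2.imread(f'pics/{f}.png');g=cv2.cvtColor(im,cv2.COLOR_BGR2GRAY);x,y=c
    w=g[y-8:y+9,x-8:x+9];big=cv2.resize(w,None,fx=10,fy=10,interpolation=cv2.INTER_CUBIC)
    m=(big<50).astype(np.uint8);_,l,st_,ce=cv2.connectedComponentsWithStats(m)
    k=1+np.argmax(st_[1:,4]);u=(ce[k]+.5)/10-.5+[x-8,y-8];print(n,st_[k],u)
    if n=='top':a=u
    else:b=u
X,e=tri(a,b);ang(X);print(e)
X,e=tri((363.5,228.7),(215.7,202.5));ang(X);print(e)
print(ballpos(0),proj('top',ballpos(0)),proj('scene',ballpos(0)),proj('scene',ballpos(.1)))
```

```text
top [  39   47   82   77 4566] [363.3465 229.1016]
scene [  50   50   68   51 2498] [215.8859 202.0357]
ball [ 0.4482 -0.2121  0.0872] theta 0.009247439992849998 r 0.12446823446236087 lat 0.00017248093487240334
[np.float64(2.0722279160636545e-05), np.float64(2.0722279160648596e-05)]
ball [ 0.4493 -0.2128  0.0863] theta 0.0022540364757910334 r 0.1232072144806884 lat -0.0004357437522080549
[np.float64(0.00018926201890101353), np.float64(0.00018926201890105928)]
[ 0.4506 -0.2125  0.086 ] [[363.4472 228.2823]] [[215.9129 202.7995]] [[215.5173 200.3512]]
```

Run:
```python
from st import *
a=cv2.imread('pics/s0.png') if False else cv2.imread('pics/scene0.png');b=cv2.imread('pics/s30.png')
d=cv2.absdiff(a,b).max(2)
for n,(x,y,w,h) in dict(ring=(280,240,36,34),flange=(118,226,40,30),tape=(390,173,30,26),driver=(128,194,45,20),spanner=(355,160,35,20)).items():
    # template match shift
    r=cv2.matchTemplate(b[y-10:y+h+10,x-10:x+w+10],a[y:y+h,x:x+w],cv2.TM_CCOEFF_NORMED);_,v,_,p=cv2.minMaxLoc(r);print(n,round(v,3),np.array(p)-10)
sign_off()
```

```text
ring 1.0 [0 0]
flange 0.925 [0 0]
tape 1.0 [0 0]
driver 0.88 [0 0]
spanner 0.816 [0 0]
the job is handed in; nothing more can be done
```

I opened the clamp, worked all three cups into the three sockets with twisting, shut the clamp over them, and handed the job in at about 94 s. No verdict was reported.

**Clamp, opening and closing:** The ball slipped out of the fingers three times, twice while opening and once while closing. Each time I found it again in both views and re-gripped it. A 40 N grip moved in short steps held; I did not establish why it slipped.

**Cups:** I took each cup from the front of the lane. I set each one down once on clear bench and re-gripped it a quarter turn round, to centre it in the jaws. Each was then turned to and fro at about 1.2 rad/s while sinking. Each stopped hard, with the push rising to 24–37 N and no further sinking, at tool heights of 60.6, 61.2 and 60.1 mm.

**Last checks before handing in:**
- **Clamp:** two readings of the ball position put the hinge at about 0.002 and 0.009 rad, so it is shut. It met a firm stop (31 N) when I pressed it down.
- **Cups:** they looked evenly seated in both views. I did not measure their collar heights directly; I judged them home from the hard stops and from the bar closing over them.
- **Bench items:** image matching showed no shift of the ring, flange, tape roll, screwdriver or spanner. The match was weaker for the screwdriver (0.88) and spanner (0.82), which I did not look into.
- **Gripper:** it was open, about 0.2 m above the bench, and touching nothing.

The two cameras differed by about 2 mm on the socket positions. I averaged them, and the sideways forces stayed low during insertion.

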